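# Load the feed magazine from the stock bar

## Robot

A 6-joint arm with a two-finger parallel gripper is mounted at the origin on a cart in front of the work surface, level with it; the furniture and walls round the work are solid. World frame = base frame: x ahead of the robot, y to its left, z up, the work surface at z = 0. Lengths are in m, angles in degrees, forces in N, time in s.
With the tool pointing down it reaches from about 0.25 to 0.725 m from the base axis. Payload 9.7 kg.
Tool frame: the origin (TCP) lies at the centre of the arm's flange, where the gripper is bolted on; the fingertips stand 173 mm ahead of it and the grasp point (between the pads) lies bot.grip_depth ahead of it (bot.grip_depth is the distance from the TCP to the grasp point, in m); z points along the fingers, y is the direction in which the jaws open and shut (so a half turn about z gives the same grasp; the last joint's range is limited). The gripper opens to 85 mm and grips with 20 to 120 N. Pads are 22 mm wide; open, the fingers measure 114 mm over their backs; the gripper's body (76 mm by 85 mm) begins 54 mm behind the grasp point. The pads swing forward as they close: fully open they stand 13 mm farther back than shut.
Start: joints at [-74.886, 4.979, 10.078, 95.1, 0, 90], TCP at [0.143, -0.531, 0.405] pointing down, gripper open.
Joint ranges: [-179.16, 179.16], [-48.56, 103.87], [-65.8, 70.77], [-126.05, 130.52], [-82.76, 87.17], [-180, 180]. Speed limits (degrees/s): [127.2, 127.2, 147.25, 180, 180, 180].

## Interface

Orientations are given as [roll, pitch, yaw] about the fixed x, y, z axes, in that order (R = Rz(yaw) Ry(pitch) Rx(roll)).
In Python, from workcell import status, viewer, bot gives the robot as it stands. The module is installed in compiled form; this text tells all that it offers.
- The arm moves only by the tool move_arm, never from a script. Its argument "commands" is a list of rows, each an object with "claw": the gripper's target within -1 to 1 (fully open at 1, half-way at 0, shut at -1); "travel": the shift along the tool's x, y, z in cm, a list of three; "turn": the turn about the tool's z in degrees. A call has 1 to 5 rows; each row shifts and turns the commanded pose from where the row before left it, along the tool's axes as they then stand; what a row does not reach is not made up. A row lasts 1/12 s, in which the tool goes at most 41.7 mm and 7.16 degrees, less where a joint would pass 70% of its speed; a pose out of reach is approached as far as the arm can. A call is refused whole if a number of a shift passes 4.17 or a number of a turn 7.16, either way. A call with a gripper value outside its range is refused whole. The fingers move at their own pace and stop on an object; "squeeze" is the grip in N (left out, the last holds). Time passes only in rows, so rows that do not move let the fingers close. It gives the time, the measured TCP pose, the force and the opening at its end, in the units of the state.
- status.get_obs(): the state, without advancing time (a new reading comes with each control period).
- viewer.camera(name): name is "scene" or "top" or "wrist"; returns the picture (480x640x3 uint8, blue, green, red); there is no depth.
- viewer.camera_params(name): a dict with "camera_matrix" (3x3 intrinsics, pixels), "D" ([k1, k2, p1, p2, k3] as OpenCV has them; the pictures are not rectified), "xyz" and "rotation" of the camera in the world. Camera axes: x right, y up, looking along -z (the intrinsics and any distortion apply to the point x, -y, -z); pixel columns grow to the right and rows downward; lengths in m; the calibration is good to about 2 mm. A picture is of the moment at which its call begins: read the wrist's pose just before it. camera_params takes no time and is no camera call; for the wrist camera it gives the pose at the moment of the call.
- bot.job_done(): hands the job in, once; it reports no verdict.
The state is a dict: "time": time; "q": joint angles; "qd": joint speeds; "joint_efforts": joint torques, N m; "ee_pos": TCP position; "tcp_rot": TCP orientation; "wrist_force": force on the tool from outside, world axes, zero at the start; "torque": the same for the moment, N m; "opening": finger opening in m.
Only numpy, scipy, OpenCV 4.12 (cv2) and the standard library are available. Lean on these libraries where they do the work, as an engineer would, in place of code of your own. Each camera call takes 0.05 s, during which the arm holds its last target.

## Task

Slide the stop collar off the free end of the stock bar and put it in the steel parts tray. After that, slide the spacer blocks off the bar and push every one of them, upright and the same way round as it hung on the bar, past the spring lips into the feed magazine, so that the lips hold them all. Do not knock the glue bottle about.

Things in the scene. Friction and masses are not known exactly. Their poses are not given: they have to be found in the camera images.
- spacer1_mid (a point): aluminium spacer block, 58 wide (x) x 30 thick (y) x 64 mm tall (z), 100 g, square 18 mm through bore along y, bore centre 6 mm above the block's centre, which is this point. Hangs upright on the bar by its bore's roof, underside 17 mm above the table, free to slide, 6 mm or more from its neighbours. Three or all of the four blocks are there
- spacer2_mid (a point): aluminium spacer block, 58 wide (x) x 30 thick (y) x 64 mm tall (z), 100 g, square 18 mm through bore along y, bore centre 6 mm above the block's centre, which is this point. Hangs upright on the bar by its bore's roof, underside 17 mm above the table, free to slide, 6 mm or more from its neighbours. Three or all of the four blocks are there
- spacer3_mid (a point): aluminium spacer block, 58 wide (x) x 30 thick (y) x 64 mm tall (z), 100 g, square 18 mm through bore along y, bore centre 6 mm above the block's centre, which is this point. Hangs upright on the bar by its bore's roof, underside 17 mm above the table, free to slide, 6 mm or more from its neighbours. Three or all of the four blocks are there
- spacer4_mid (a point): aluminium spacer block, 58 wide (x) x 30 thick (y) x 64 mm tall (z), 100 g, square 18 mm through bore along y, bore centre 6 mm above the block's centre, which is this point. Hangs upright on the bar by its bore's roof, underside 17 mm above the table, free to slide, 6 mm or more from its neighbours. Three or all of the four blocks are there
- collar_mid (a point): centre of the stop collar: dark steel block 52 wide (x) x 26 thick (y) x 46 mm tall (z), square 18 mm bore along y (centre 2 mm above this point), brass thumbscrew 18 mm across rising 14 mm above its top; 120 g; slack, slides freely. Hangs on the bar nearest the free end, underside 30 mm above the table, 12 mm or more before the next block
- bar_stand: fixed post, 76 mm high, carrying a level square steel bar, 12 x 12 mm, axis 58 mm above the table, that runs 205 mm from the post along this body's -y, free at that end. Origin on the table under the bar's axis, 3 mm inside the post's face; z up
- bar_tip (a point): middle of the bar's free end; axes as the stand: parts come off along -y. A part raised 3 mm from where it hangs has even play round the bar
- magazine: feed magazine fixed to the table: open-topped channel, floor 8 mm above the table, 62 mm between the walls (52 mm high). Parts go in along its -y. Origin on the table, on the middle line, under the rear (holding) faces of the two spring lips; z up. y > 0: open loading bay, 80 mm long. y < 0: store with a spring-loaded brass follower plate, room for 4 blocks
- mag_bay (a point): centre of a block standing upright in the loading bay ready to be pushed (y = 45 mm of the magazine, 40 mm above the table), its thickness along the magazine's y; axes as the magazine. Low outward-leaning guides, 20 mm high above the table, flank the bay from y = 24 to 76 mm: 60 mm apart at the foot, 80 mm at the top
- mag_lips (a point): midway between the rear faces of the two steel lips, 40 mm above the table; axes as the magazine. Lips: y = 0 to 20 mm, 30 to 54 mm above the table, ramped to the bay, 48 mm between noses, springing outwards. Pushing a block in takes 8 to 20 N; they snap shut when its rear face is past y = 0, and the follower presses it back on them. Side housings 60 mm high, 84 mm apart
- follower (a joint): travel of the follower plate in m: 0 = store empty (its face 3 mm behind the lips); about 0.027, 0.057, 0.087, 0.117 with 1 to 4 blocks held; end of travel 0.15
- tray_in (a point): loose open steel parts tray, 130 (x) x 160 (y) x 26 mm high, walls and floor 4 mm, 400 g. This point is the centre of its inner floor, z up; starts empty
- glue_bottle: glue bottle, 44 mm diameter, 147 mm tall, standing at the back; origin under its middle. A bystander
Things that resemble listed ones, but are neither listed nor needed, are in the scene too. What is shaped like the part that bears spacer4_mid but pink is not meant.

How it is judged (in metres and radians):
On the way, in this order (a step that is already met when the one before it is completed fails the run):
1. the stop collar lies in the parts tray, released and at rest (x of collar_mid in the frame of tray_in between -0.058 and 0.058 m and y of collar_mid in the frame of tray_in between -0.073 and 0.073 m and z of collar_mid in the frame of tray_in below 0.04 m and contact force between the fingers and collar below 0.1 N and linear speed of collar below 0.05 m/s), for 0.2 s.
2. a first spacer block is in the magazine behind the lips (((y of spacer1_mid in the frame of magazine between -0.17 and -0.0125 m and x of spacer1_mid in the frame of magazine between -0.006 and 0.006 m and z of spacer1_mid in the frame of magazine between 0.034 and 0.046 m and angle between the z axis of spacer1_mid and the z axis of magazine, either way round below 0.15 rad and angle between the y axis of spacer1_mid and the y axis of magazine, either way round below 0.15 rad) or (y of spacer2_mid in the frame of magazine between -0.17 and -0.0125 m and x of spacer2_mid in the frame of magazine between -0.006 and 0.006 m and z of spacer2_mid in the frame of magazine between 0.034 and 0.046 m and angle between the z axis of spacer2_mid and the z axis of magazine, either way round below 0.15 rad and angle between the y axis of spacer2_mid and the y axis of magazine, either way round below 0.15 rad) or (y of spacer3_mid in the frame of magazine between -0.17 and -0.0125 m and x of spacer3_mid in the frame of magazine between -0.006 and 0.006 m and z of spacer3_mid in the frame of magazine between 0.034 and 0.046 m and angle between the z axis of spacer3_mid and the z axis of magazine, either way round below 0.15 rad and angle between the y axis of spacer3_mid and the y axis of magazine, either way round below 0.15 rad) or (y of spacer4_mid in the frame of magazine between -0.17 and -0.0125 m and x of spacer4_mid in the frame of magazine between -0.006 and 0.006 m and z of spacer4_mid in the frame of magazine between 0.034 and 0.046 m and angle between the z axis of spacer4_mid and the z axis of magazine, either way round below 0.15 rad and angle between the y axis of spacer4_mid and the y axis of magazine, either way round below 0.15 rad))), for 0.2 s.
At the end, for the whole second after the job is handed in: Every block present stands upright in the magazine, its whole thickness behind the lips (within 2.5 mm), within 6 mm of the middle line and floor, square within 0.15 rad; the collar lies in the tray, its centre less than 40 mm above the floor; all released and at rest (all of step 1 and y of spacer1_mid in the frame of magazine between -0.17 and -0.0125 m and x of spacer1_mid in the frame of magazine between -0.006 and 0.006 m and z of spacer1_mid in the frame of magazine between 0.034 and 0.046 m and angle between the z axis of each of spacer1_mid, spacer2_mid, spacer3_mid, spacer4_mid and the z axis of magazine, either way round below 0.15 rad and angle between the y axis of each of spacer1_mid, spacer2_mid, spacer3_mid, spacer4_mid and the y axis of magazine, either way round below 0.15 rad and y of spacer2_mid in the frame of magazine between -0.17 and -0.0125 m and x of spacer2_mid in the frame of magazine between -0.006 and 0.006 m and z of spacer2_mid in the frame of magazine between 0.034 and 0.046 m and y of spacer3_mid in the frame of magazine between -0.17 and -0.0125 m and x of spacer3_mid in the frame of magazine between -0.006 and 0.006 m and z of spacer3_mid in the frame of magazine between 0.034 and 0.046 m and y of spacer4_mid in the frame of magazine between -0.17 and -0.0125 m and x of spacer4_mid in the frame of magazine between -0.006 and 0.006 m and z of spacer4_mid in the frame of magazine between 0.034 and 0.046 m and linear speed of each of spacer1, spacer2, spacer3, spacer4 below 0.03 m/s); the robot touches nothing.
It fails at once if the glue bottle is tipped or shifted by more than 4 cm (angle between glue_bottle's own z axis and vertical above 0.4 rad or distance of glue_bottle from where it was at the start of the episode above 0.04 m).
Of spacer1, spacer2, spacer3, spacer4 only 3 to 4 are there at a start; the rules pass over those that are not, and their reading is None.
At some moment in a run one of tray may be knocked a few centimetres aside while the robot is not near it.
Once in a run the grip may slacken for a moment while it holds something.
It also fails if it takes over 210 s, if anything falls off the work surface, if the arm or the gripper's body presses on something with over 40 N, if the wrist force passes 120 N, or if a joint passes its speed limit or range.

## Working session

There is one attempt and no reset: what is moved stays moved. The work goes in short steps, Python scripts to look and compute and a tool call to move; the robot and the scene stay as the last step left them, time stands still between calls to the robot, and variables do not carry over. Pictures are saved under pics/ and viewed, and the job is handed in when it is done.

Besides the shell and the picture viewer there is one more tool, called after "Request:" in YAML: its name, and indented under it one key for each argument. move_arm: Moves the arm, as the interface text tells. Its arguments: {"type":"object","properties":{"commands":{"type":"array"},"squeeze":{"type":"number"}},"required":["commands"]}

```bash
mkdir -p pics; python3 - <<'E'
from workcell import status, viewer, bot
import cv2
print(status.get_obs(), bot.grip_depth)
for n in ["scene","top","wrist"]:
    p=viewer.camera_params(n); print(n,p)
    cv2.imwrite(f"pics/{n}0.png",viewer.camera(n))
E
```

```text
{'time': 0.0, 'q': array([-7.48858641e+01,  5.01124158e+00,  1.00306082e+01,  9.50992125e+01,
        1.13580467e-03,  8.99997033e+01]), 'qd': array([ 0.00355907, -0.10079467, -0.02236569, -0.10082632,  0.07042711,
        0.07529203]), 'joint_efforts': array([ 1.48746716e-03, -5.20401835e+01,  4.64788413e+01,  1.71105325e-02,
        2.27067871e-04,  4.96515895e-06]), 'ee_pos': array([ 0.14340844, -0.53096593,  0.4039471 ]), 'tcp_rot': array([-1.79920154e+02, -1.13621698e-03,  1.51144310e+01]), 'wrist_force': array([-1.08780412, -0.77972989,  0.23638811]), 'torque': array([-0.0031137 , -0.03321471,  0.02718623]), 'opening': 0.08534133867269926} 0.1547
scene {'camera_matrix': array([[554.90719379,   0.        , 317.2066461 ],
       [  0.        , 554.90719379, 247.87650214],
       [  0.        ,   0.        ,   1.        ]]), 'D': array([-0.02532774,  0.        ,  0.        ,  0.        ,  0.        ]), 'xyz': array([ 0.30142122, -0.38520612,  0.72779235]), 'rotation': array([ 41.93465935,   0.10037768, -31.00183365])}
top {'camera_matrix': array([[613.8583805 ,   0.        , 321.71018432],
       [  0.        , 613.8583805 , 237.50169789],
       [  0.        ,   0.        ,   1.        ]]), 'D': array([0.03124549, 0.        , 0.        , 0.        , 0.        ]), 'xyz': array([0.34934806, 0.11582121, 1.22970357]), 'rotation': array([ 12.1119049 ,   0.15336279, -96.23086507])}
wrist {'camera_matrix': array([[391.07427583,   0.        , 316.30212582],
       [  0.        , 391.07427583, 243.00790075],
       [  0.        ,   0.        ,   1.        ]]), 'D': array([-0.083528,  0.      ,  0.      ,  0.      ,  0.      ]), 'xyz': array([ 0.20838567, -0.51320545,  0.37139774]), 'rotation': array([-1.55636767e+01,  4.68073175e-02, -7.48851998e+01])}
```

View pics/scene0.png

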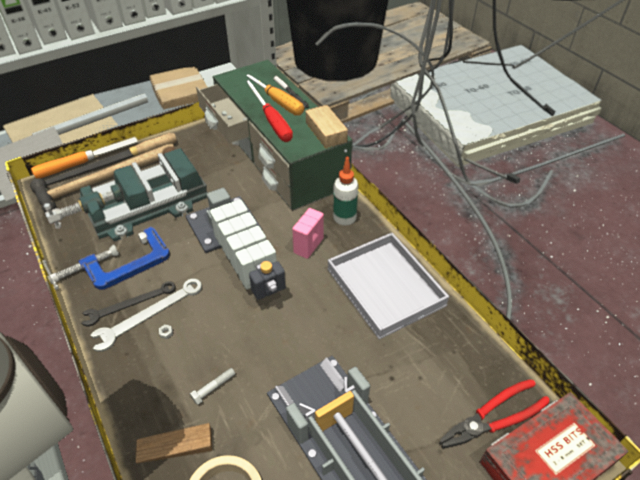

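View pics/top0.png

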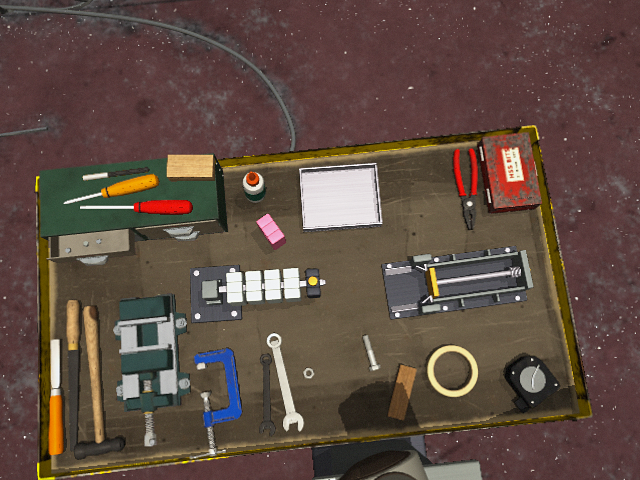

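View pics/wrist0.png

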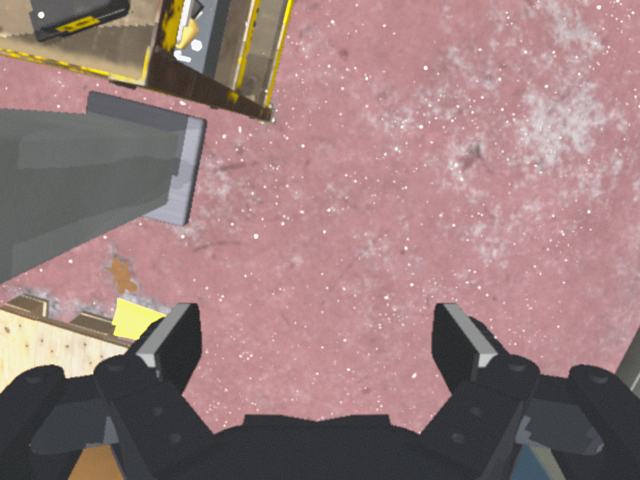

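```bash
cat > h.py <<'E'
from workcell import status, viewer, bot
import cv2, numpy as np
from scipy.spatial.transform import Rotation as R
def cam(n,p=None):
    p=p or viewer.camera_params(n)
    return np.array(p["camera_matrix"]),np.array(p["D"]),np.array(p["xyz"]),R.from_euler('xyz',p["rotation"],degrees=True).as_matrix()
def ray(n,uv,p=None):
    K,D,c,M=cam(n,p)
    q=cv2.undistortPoints(np.array(uv,float).reshape(-1,1,2),K,D).reshape(-1,2)
    d=np.c_[q[:,0],-q[:,1],-np.ones(len(q))]@M.T
    return c,d
def atz(n,uv,z,p=None):
    c,d=ray(n,uv,p); z=np.broadcast_to(z,len(d))
    return c+d*((z-c[2])/d[:,2])[:,None]
def proj(n,X,p=None):
    K,D,c,M=cam(n,p)
    X=(np.atleast_2d(X)-c)@M*[1,-1,-1]
    return cv2.projectPoints(X,np.zeros(3),np.zeros(3),K,D)[0].reshape(-1,2)
def crop(n,x0,y0,x1,y1,f,name,im=None):
    im=viewer.camera(n) if im is None else im
    cv2.imwrite(name,cv2.resize(im[y0:y1,x0:x1],None,fx=f,fy=f,interpolation=cv2.INTER_CUBIC))
E
python3 - <<'E'
from h import *
t=cv2.imread('pics/top0.png');s=cv2.imread('pics/scene0.png')
crop('',180,250,340,330,5,'pics/t_bar.png',t)
crop('',375,235,535,325,5,'pics/t_mag.png',t)
crop('',290,155,390,235,5,'pics/t_tray.png',t)
crop('',180,180,300,310,4.5,'pics/s_bar.png',s)
crop('',260,345,430,480,4.4,'pics/s_mag.png',s)
E
```

```text
(no output)
```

View pics/t_bar.png

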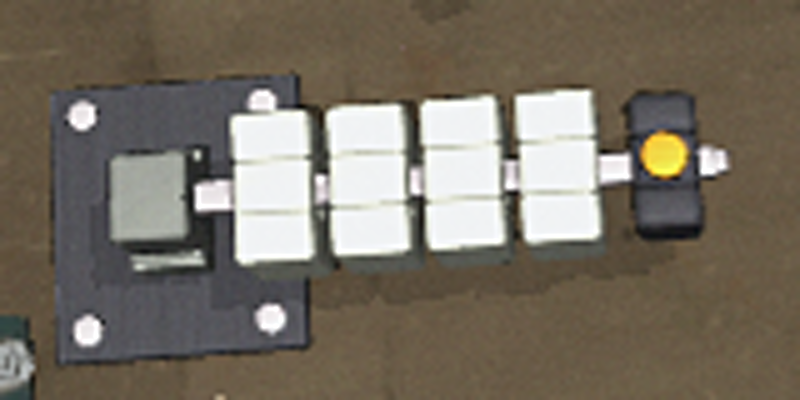

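View pics/t_mag.png

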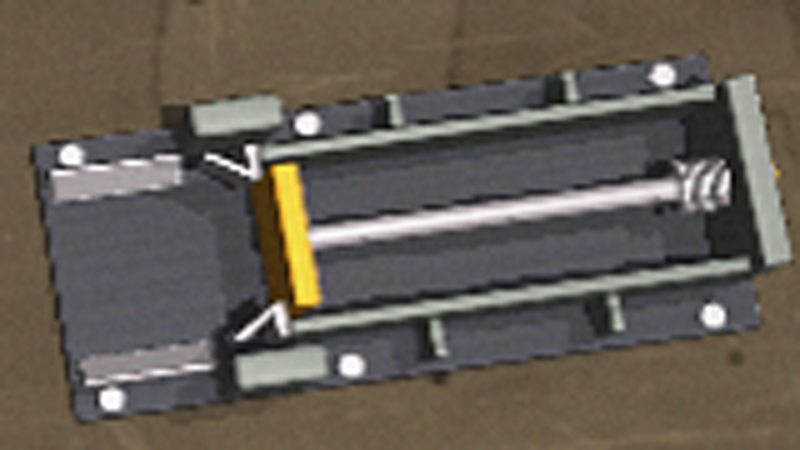

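View pics/s_bar.png

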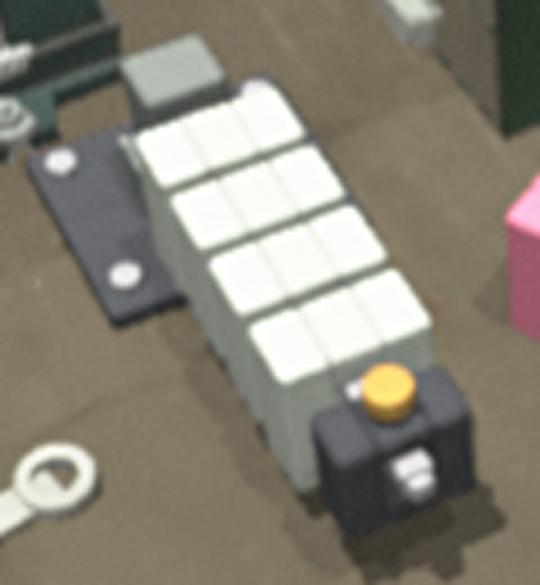

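View pics/s_mag.png

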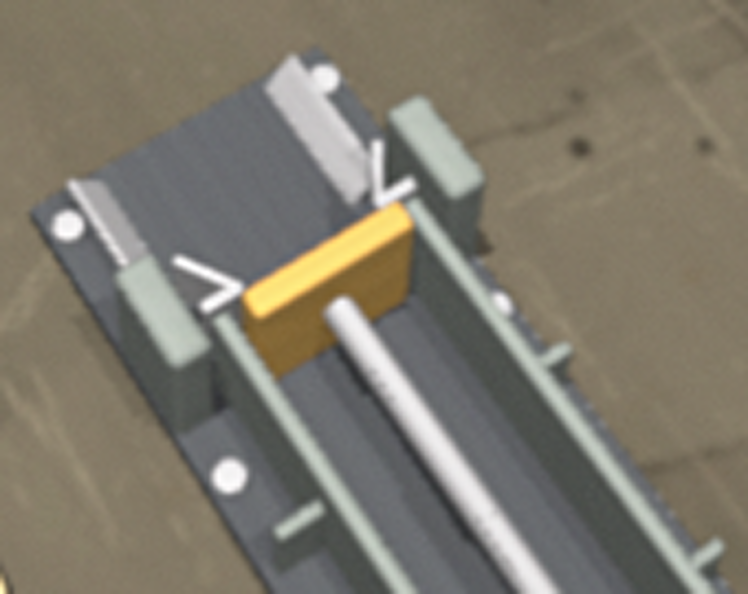

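View pics/t_tray.png

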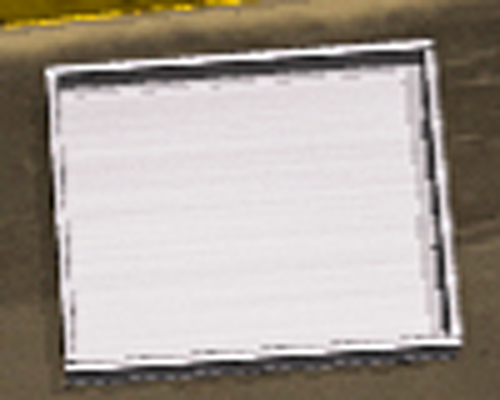

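```bash
cat > fit.py <<'E'
from h import *
def T(a,x0,y0,f): return (np.array(a,float)+.5)/f-.5+[x0,y0]
pr=lambda *a: print(*[np.round(np.array(v)*1000,1).tolist() for v in a])
tb=lambda a:T(a,180,250,5); tm=lambda a:T(a,375,235,5); tt=lambda a:T(a,290,155,5)
sb=lambda a:T(a,180,180,4.5); sm=lambda a:T(a,260,345,4.4)
if __name__=="__main__":
    print('blocks top')
    B=[[(231,115),(308,109),(315,262),(238,265)],[(327,106),(403,103),(410,255),(334,259)],[(420,99),(496,96),(506,247),(429,251)],[(513,92),(593,90),(602,243),(525,246)]]
    for b in B:
        X=atz('top',tb(b),.081); pr(X.mean(0)); 
        e=X[0]-X[3]+X[1]-X[2]; print(' yaw',np.degrees(np.arctan2(e[1],e[0])), np.linalg.norm(X[0]-X[3]),np.linalg.norm(X[0]-X[1]))
    print('blocks scene')
    S=[[(135,135),(268,82),(304,131),(167,186)],[(172,200),(309,146),(345,194),(207,249)],[(210,262),(350,206),(386,254),(246,313)],[(250,326),(396,270),(430,322),(290,382)]]
    for b in S:
        X=atz('scene',sb(b),.081); pr(X.mean(0)); 
        e=X[1]-X[0]+X[2]-X[3]; print(' yaw',np.degrees(np.arctan2(e[1],e[0])), np.linalg.norm(X[0]-X[1]),np.linalg.norm(X[0]-X[3]))
    print('screw'); pr(atz('top',tb([(663,155)]),.09),atz('scene',sb([(389,385)]),.09))
    pr(atz('top',tb([(728,160)]),.058),atz('scene',sb([(416,472)]),.058))
    print('collar top'); pr(atz('top',tb([(630,93),(692,93),(702,237),(640,237)]),.076), atz('scene',sb([(315,438),(352,412+0),(475,400),(440,368)]),.076))
    print('mag housings')
    H=atz('top',tm([(190,108),(280,95),(283,127),(197,137),(236,357),(324,345),(328,378),(240,390)]),.06); pr(H)
    H2=atz('scene',sm([(390,108),(422,96),(483,177),(449,195),(117,272),(150,252),(210,345),(177,364)]),.06); pr(H2)
    print('plate'); pr(atz('top',tm([(35,147),(78,422),(707,57),(760,325)]),.004))
    print('walls'); pr(atz('top',tm([(262,156),(715,92),(290,330),(748,262)]),.052))
    print('follower'); pr(atz('top',tm([(272,165),(298,163),(322,305),(298,308)]),.05))
    print('tray'); X=atz('top',tt([(45,68),(433,42),(462,343),(65,370)]),.026); pr(X,X.mean(0))
E
python3 fit.py
```

```text
blocks top
[517.9, 266.0, 81.0]
 yaw -1.855240229999914 0.056851567180211435 0.029105039477250818
[516.6, 230.1, 81.0]
 yaw -2.251981187235375 0.058026714095233516 0.02873512163525039
[515.6, 194.6, 81.0]
 yaw -1.677099019873173 0.057745180145107086 0.02876776748158895
[513.7, 158.7, 81.0]
 yaw -1.7359223658821492 0.05861762790568681 0.030300930584273557
blocks scene
[517.1, 264.9, 81.0]
 yaw 0.28310320290898794 0.05490022861653229 0.0306968890403134
[515.5, 227.2, 81.0]
 yaw -0.7476234158606984 0.0549820879506064 0.02888485562643479
[514.4, 192.2, 81.0]
 yaw -0.5576904101263472 0.05506510868985269 0.028632248636448143
[513.4, 156.1, 81.0]
 yaw -1.6645279924791783 0.05562353295914864 0.03006806473899928
screw
[[512.8, 118.9, 90.0]] [[511.7, 116.2, 90.0]]
[[512.7, 94.4, 58.0]] [[512.2, 102.2, 58.0]]
collar top
[[539.8, 129.0, 76.0], [537.2, 105.5, 76.0], [482.3, 107.7, 76.0], [484.8, 130.9, 76.0]] [[484.3, 119.4, 76.0], [500.1, 123.1, 76.0], [538.3, 106.2, 76.0], [534.9, 125.0, 76.0]]
mag housings
[[543.3, -79.0, 60.0], [544.6, -114.3, 60.0], [532.0, -113.6, 60.0], [531.7, -80.1, 60.0], [446.1, -82.9, 60.0], [447.1, -116.8, 60.0], [434.5, -116.4, 60.0], [433.6, -82.6, 60.0]]
[[531.7, -81.2, 60.0], [542.5, -82.8, 60.0], [542.9, -115.3, 60.0], [530.8, -115.0, 60.0], [433.6, -85.4, 60.0], [445.0, -84.8, 60.0], [445.6, -118.8, 60.0], [434.6, -118.9, 60.0]]
plate
[[543.5, -23.9, 4.0], [432.0, -26.5, 4.0], [550.7, -299.2, 4.0], [441.1, -301.0, 4.0]]
walls
[[522.8, -105.4, 52.0], [528.8, -283.6, 52.0], [454.8, -106.3, 52.0], [461.9, -284.5, 52.0]]
follower
[[519.2, -109.2, 50.0], [518.9, -119.3, 50.0], [463.2, -120.3, 50.0], [463.0, -111.0, 50.0]]
tray
[[756.4, 122.4, 26.0], [750.1, -37.5, 26.0], [622.5, -32.9, 26.0], [628.9, 127.2, 26.0]] [689.5, 44.8, 26.0]
```

Request:
move_arm:
  commands:
    - {"claw": 1,"travel": [0,0,0],"turn": -7}
    - {"claw": 1,"travel": [0,0,0],"turn": -7}
    - {"claw": 1,"travel": [0,0,0],"turn": -7}
    - {"claw": 1,"travel": [0,0,0],"turn": -7}
    - {"claw": 1,"travel": [0,0,0],"turn": -7}

```text
time: 0.57
ee_pos: [0.1434, -0.531, 0.4044]
tcp_rot: [-180.0, -0.0, 50.5]
wrist_force: [0.2, -0.9, -0.1]
opening: 0.0854
```

Request:
move_arm:
  commands:
    - {"claw": 1,"travel": [0,0,0],"turn": -7}
    - {"claw": 1,"travel": [0,0,0],"turn": -7}
    - {"claw": 1,"travel": [0,0,0],"turn": -7}
    - {"claw": 1,"travel": [0,0,0],"turn": -7}
    - {"claw": 1,"travel": [0,0,0],"turn": -7}

```text
time: 0.98
ee_pos: [0.1434, -0.531, 0.4044]
tcp_rot: [-180.0, -0.0, 85.5]
wrist_force: [1.2, -0.9, 0.0]
opening: 0.0856
```

Request:
move_arm:
  commands:
    - {"claw": 1,"travel": [0,0,0],"turn": -2.7}
    - {"claw": 1,"travel": [0,0,0],"turn": 0}

```text
time: 1.15
ee_pos: [0.1434, -0.531, 0.4044]
tcp_rot: [-180.0, -0.0, 87.9]
wrist_force: [0.2, 0.1, -0.2]
opening: 0.0853
```

Request:
move_arm:
  commands:
    - {"claw": 1,"travel": [2.6,1.4,0],"turn": 0}
    - {"claw": 1,"travel": [2.6,1.4,0],"turn": 0}
    - {"claw": 1,"travel": [2.6,1.4,0],"turn": 0}
    - {"claw": 1,"travel": [2.6,1.4,0],"turn": 0}
    - {"claw": 1,"travel": [2.6,1.4,0],"turn": 0}

```text
time: 1.57
ee_pos: [0.2187, -0.4025, 0.4045]
tcp_rot: [-180.0, -0.0, 87.6]
wrist_force: [0.2, 0.2, 0.2]
opening: 0.0855
```

Request:
move_arm:
  commands:
    - {"claw": 1,"travel": [2.6,1.4,0],"turn": 0}
    - {"claw": 1,"travel": [2.6,1.4,0],"turn": 0}
    - {"claw": 1,"travel": [2.6,1.4,0],"turn": 0}
    - {"claw": 1,"travel": [2.6,1.4,0],"turn": 0}
    - {"claw": 1,"travel": [2.6,1.4,0],"turn": 0}

```text
time: 1.98
ee_pos: [0.2935, -0.2752, 0.4047]
tcp_rot: [180.0, 0.0, 87.7]
wrist_force: [0.3, -0.1, -0.1]
opening: 0.0854
```

Request:
move_arm:
  commands:
    - {"claw": 1,"travel": [2.6,1.4,0],"turn": 0}
    - {"claw": 1,"travel": [2.6,1.4,0],"turn": 0}
    - {"claw": 1,"travel": [2.6,1.4,0],"turn": 0}
    - {"claw": 1,"travel": [2.6,1.4,0],"turn": 0}
    - {"claw": 1,"travel": [2.6,1.4,0],"turn": 0}

```text
time: 2.4
ee_pos: [0.3685, -0.1478, 0.4047]
tcp_rot: [180.0, 0.0, 87.7]
wrist_force: [0.9, -0.1, 0.1]
opening: 0.0854
```

Request:
move_arm:
  commands:
    - {"claw": 1,"travel": [2.6,1.4,0],"turn": 0}
    - {"claw": 1,"travel": [2.6,1.4,0],"turn": 0}
    - {"claw": 1,"travel": [2.6,1.4,0],"turn": 0}
    - {"claw": 1,"travel": [2.6,1.4,0],"turn": 0}
    - {"claw": 1,"travel": [2.6,1.4,0],"turn": 0}

```text
time: 2.82
ee_pos: [0.4435, -0.0205, 0.4047]
tcp_rot: [180.0, 0.0, 87.7]
wrist_force: [0.0, -0.7, 0.6]
opening: 0.0855
```

Request:
move_arm:
  commands:
    - {"claw": 1,"travel": [2.6,1.4,1.3],"turn": 0}
    - {"claw": 1,"travel": [2.6,1.4,1.3],"turn": 0}
    - {"claw": 1,"travel": [2.6,1.4,1.3],"turn": 0}
    - {"claw": 1,"travel": [2.6,1,1.3],"turn": 0}
    - {"claw": 1,"travel": [0,0,0],"turn": 0}

```text
time: 3.23
ee_pos: [0.4999, 0.0832, 0.3492]
tcp_rot: [-179.8, -0.0, 87.8]
wrist_force: [0.1, -0.8, -0.2]
opening: 0.0857
```

```bash
python3 - <<'E'
from h import *
o=status.get_obs();print(o['ee_pos'],o['tcp_rot'])
p=viewer.camera_params('wrist');print(p['xyz'],p['rotation'])
cv2.imwrite('pics/w1.png',viewer.camera('wrist'))
np.save('w1.npy',p,allow_pickle=True)
E
```

```text
[0.49994008 0.08316047 0.34921436] [-1.79781616e+02 -1.12396182e-02  8.78431828e+01]
[0.50204726 0.15085424 0.31658295] [-15.52905834   0.27452248  -2.15633632]
```

View pics/w1.png

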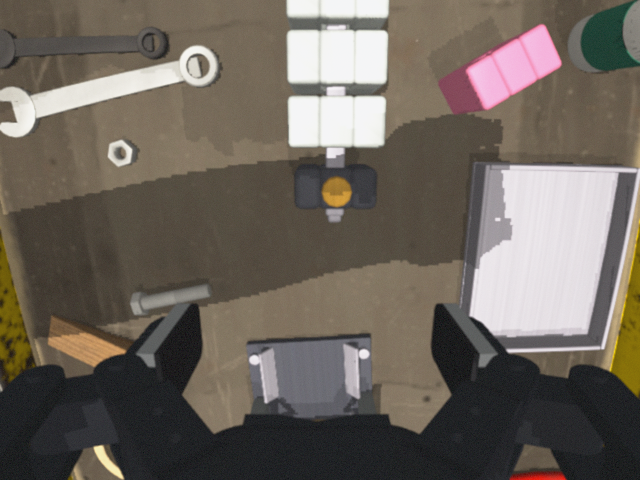

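```bash
python3 - <<'E'
from fit import *
p=np.load('w1.npy',allow_pickle=True).item()
f=lambda uv,z: pr(atz('wrist',uv,z,p))
f([(337,192)],.09)
f([(296,168),(376,168),(376,209),(296,209)],.076)
f([(290,97),(386,97),(385,147),(290,147)],.081)
f([(288,31),(387,31),(387,83),(288,83)],.081)
f([(335,221)],.058)
f([(248,342),(370,336),(267,345),(353,345)],[.004,.004,.02,.02])
E
```

```text
[[511.8, 118.3, 90.0]]
[[487.8, 131.9, 76.0], [536.5, 130.1, 76.0], [536.5, 104.8, 76.0], [486.5, 106.6, 76.0]]
[[486.7, 172.8, 81.0], [541.7, 170.9, 81.0], [541.1, 142.7, 81.0], [485.2, 144.6, 81.0]]
[[487.3, 208.4, 81.0], [542.4, 206.5, 81.0], [542.3, 178.6, 81.0], [485.9, 180.5, 81.0]]
[[511.3, 94.1, 58.0]]
[[432.3, -26.2, 4.0], [542.0, -23.8, 4.0], [452.0, -20.4, 20.0], [525.5, -22.9, 20.0]]
```

Request:
move_arm:
  commands:
    - {"claw": 1,"travel": [1.8,0.53,1],"turn": 0}
    - {"claw": 1,"travel": [1.75,0.53,2],"turn": 0}
    - {"claw": 1,"travel": [0,0,3],"turn": 0}
    - {"claw": 1,"travel": [0,0,2],"turn": 0}
    - {"claw": 1,"travel": [0,0,0],"turn": 0}

```text
time: 3.7
ee_pos: [0.5098, 0.1143, 0.2689]
tcp_rot: [-179.7, 0.1, 87.7]
wrist_force: [-0.5, -0.4, -1.2]
opening: 0.0859
```

```bash
python3 - <<'E'
from h import *
o=status.get_obs();print(o['ee_pos'],o['tcp_rot'])
cv2.imwrite('pics/w2.png',viewer.camera('wrist'))
E
```

```text
[0.50977486 0.11429749 0.26888618] [-1.79672487e+02  9.91055141e-02  8.77203007e+01]
```

View pics/w2.png

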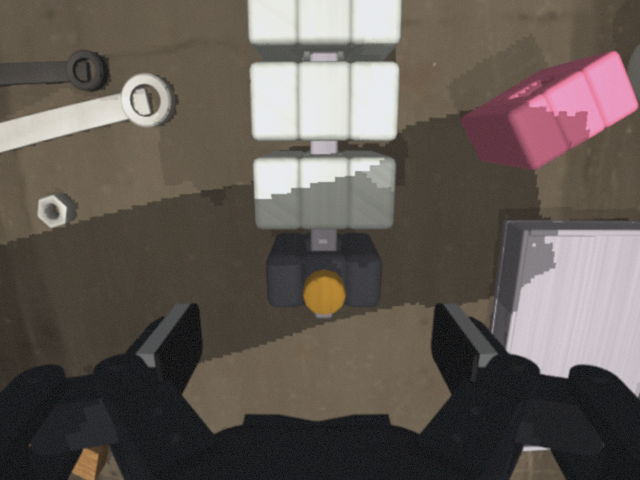

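Request:
move_arm:
  commands:
    - {"claw": 1,"travel": [0,0,0],"turn": 0}
    - {"claw": 1,"travel": [0,0,0],"turn": 0}

```text
time: 3.92
ee_pos: [0.5113, 0.1146, 0.2748]
tcp_rot: [179.8, -0.0, 87.7]
wrist_force: [-0.1, -0.2, -0.0]
opening: 0.0853
```

Request:
move_arm:
  commands:
    - {"claw": 1,"travel": [0.37,0.05,1.5],"turn": 0}
    - {"claw": 1,"travel": [0,0,1.5],"turn": 0}
    - {"claw": 1,"travel": [0,0,1.5],"turn": 0}
    - {"claw": 1,"travel": [0,0,1.5],"turn": 0}
    - {"claw": 1,"travel": [0,0,0],"turn": 0}

```text
time: 4.33
ee_pos: [0.5112, 0.1183, 0.2116]
tcp_rot: [-179.9, 0.0, 87.8]
wrist_force: [0.1, -0.4, 0.2]
opening: 0.0858
```

Request:
move_arm:
  commands:
    - {"claw": 1,"travel": [0,0,0],"turn": 0}

```text
time: 4.42
ee_pos: [0.5117, 0.1185, 0.2138]
tcp_rot: [180.0, -0.0, 87.8]
wrist_force: [-0.6, 0.2, 0.6]
opening: 0.0856
```

```bash
python3 - <<'E'
from h import *
o=status.get_obs();print(o['ee_pos'],o['tcp_rot'])
cv2.imwrite('pics/w3.png',viewer.camera('wrist'))
crop('scene',150,120,390,340,3,'pics/s3.png')
E
```

```text
[0.51173025 0.11849276 0.21375132] [ 1.79965732e+02 -7.42052909e-03  8.77864145e+01]
```

View pics/w3.png

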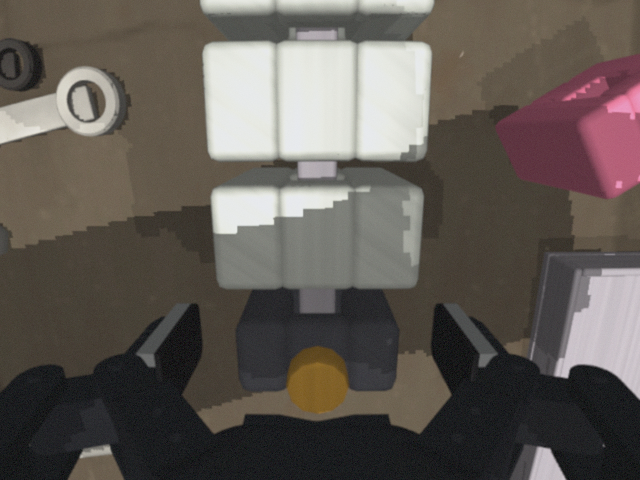

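View pics/s3.png

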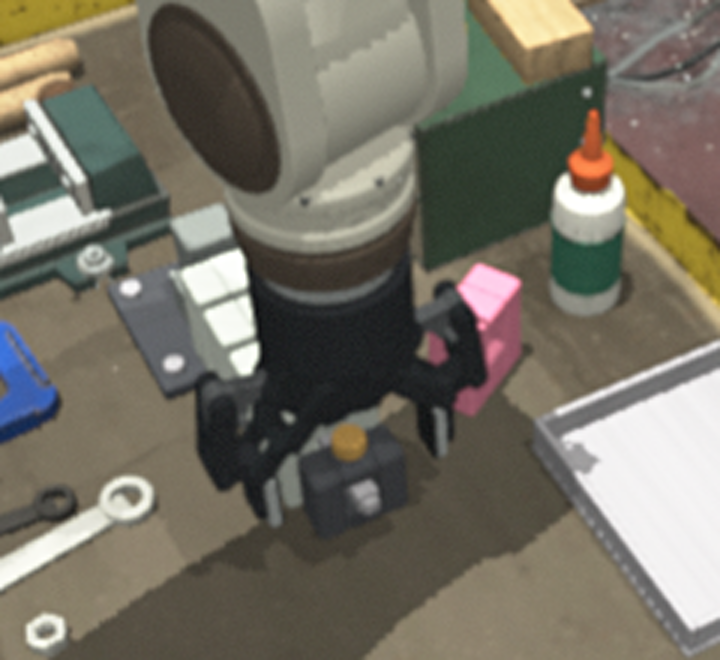

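Request:
move_arm:
  commands:
    - {"claw": -1,"travel": [0,0,0],"turn": 0}
    - {"claw": -1,"travel": [0,0,0],"turn": 0}
    - {"claw": -1,"travel": [0,0,0],"turn": 0}
    - {"claw": -1,"travel": [0,0,0],"turn": 0}
    - {"claw": -1,"travel": [0,0,0],"turn": 0}
  squeeze: 50

```text
time: 4.93
ee_pos: [0.5118, 0.1187, 0.2136]
tcp_rot: [179.9, -0.0, 87.8]
wrist_force: [-2.2, -0.7, 6.4]
opening: 0.0513
```

```bash
python3 - <<'E'
from h import *
p=np.load('w1.npy',allow_pickle=True).item()
print(atz('wrist',[(488,110),(440,82),(560,65),(470,70)],[.064,.064,.064,.064],p))
E
```

```text
[[0.60900468 0.16332477 0.064     ]
 [0.57791637 0.18048491 0.064     ]
 [0.6545751  0.19049749 0.064     ]
 [0.59647943 0.18732125 0.064     ]]
```

Request:
move_arm:
  commands:
    - {"claw": -1,"travel": [0,0,-0.2],"turn": 0}
    - {"claw": -1,"travel": [0,0,-0.1],"turn": 0}
    - {"claw": -1,"travel": [0,0,0],"turn": 0}

```text
time: 5.18
ee_pos: [0.5115, 0.1187, 0.2157]
tcp_rot: [-180.0, 0.0, 87.8]
wrist_force: [0.2, -0.2, -1.5]
opening: 0.0515
```

Request:
move_arm:
  commands:
    - {"claw": -1,"travel": [-0.5,0,-0.08],"turn": 0}
    - {"claw": -1,"travel": [-1,0,0],"turn": 0}
    - {"claw": -1,"travel": [-1,0,0],"turn": 0}
    - {"claw": -1,"travel": [-1,0,0],"turn": 0}
    - {"claw": -1,"travel": [0,0,0],"turn": 0}

```text
time: 5.6
ee_pos: [0.5101, 0.0817, 0.2164]
tcp_rot: [-180.0, 0.0, 87.7]
wrist_force: [1.0, -0.8, -1.3]
opening: 0.0514
```

Request:
move_arm:
  commands:
    - {"claw": -1,"travel": [-1,0,0],"turn": 0}
    - {"claw": -1,"travel": [-1,0,0],"turn": 0}
    - {"claw": -1,"travel": [0,0,0],"turn": 0}

```text
time: 5.85
ee_pos: [0.5094, 0.0621, 0.2165]
tcp_rot: [-180.0, 0.0, 87.7]
wrist_force: [0.3, 0.2, -1.4]
opening: 0.0513
```

```bash
python3 - <<'E'
from h import *
o=status.get_obs();print(o['ee_pos'],o['wrist_force'],o['opening'])
cv2.imwrite('pics/w4.png',viewer.camera('wrist'))
crop('scene',150,140,390,360,3,'pics/s4.png')
E
```

```text
[0.50936677 0.06206331 0.21649997] [ 0.29501574  0.15092127 -1.44218359] 0.051313528856232554
```

View pics/s4.png

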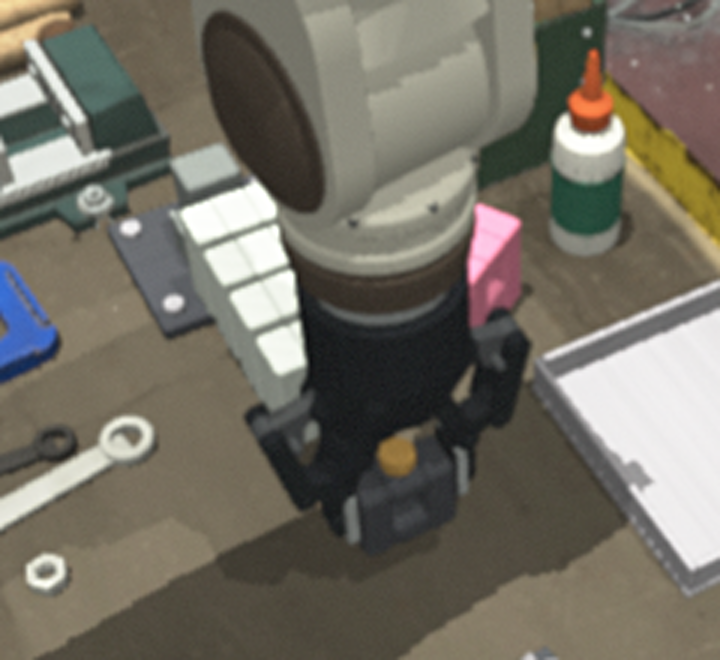

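View pics/w4.png

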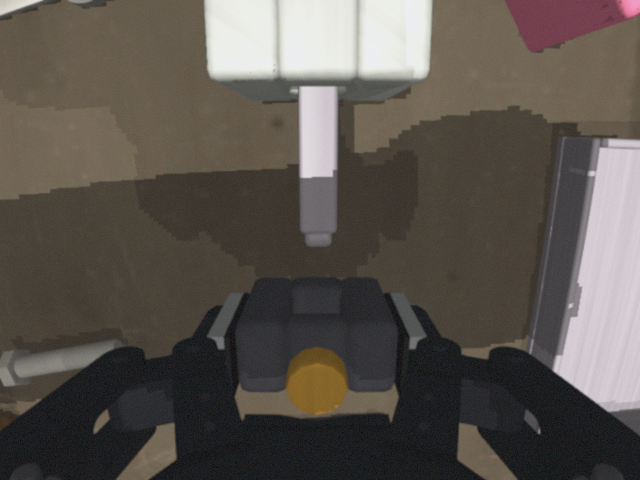

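Request:
move_arm:
  commands:
    - {"claw": -1,"travel": [-0.5,0,-1],"turn": 0}
    - {"claw": -1,"travel": [-0.5,2,-1],"turn": 0}
    - {"claw": -1,"travel": [0,2.5,0],"turn": 0}
    - {"claw": -1,"travel": [0,2.5,0],"turn": 0}
    - {"claw": -1,"travel": [0,2.5,0],"turn": 0}

```text
time: 6.37
ee_pos: [0.6052, 0.0501, 0.2377]
tcp_rot: [179.9, -0.0, 87.8]
wrist_force: [1.0, 0.0, -1.1]
opening: 0.0513
```

Request:
move_arm:
  commands:
    - {"claw": -1,"travel": [0,2.5,0],"turn": 0}
    - {"claw": -1,"travel": [0,2.5,0],"turn": 0}
    - {"claw": -1,"travel": [0,2.5,0],"turn": 0}
    - {"claw": -1,"travel": [0,0.5,0],"turn": 0}
    - {"claw": -1,"travel": [0,0,0],"turn": 0}

```text
time: 6.78
ee_pos: [0.685, 0.047, 0.2361]
tcp_rot: [-180.0, 0.0, 87.8]
wrist_force: [-0.4, 0.0, -1.2]
opening: 0.0515
```

```bash
python3 - <<'E'
from h import *
o=status.get_obs();print(o['ee_pos'],o['wrist_force'],o['opening'])
cv2.imwrite('pics/w5.png',viewer.camera('wrist'))
crop('top',250,120,430,260,4.4,'pics/t5.png')
E
```

```text
[0.68500331 0.04703406 0.23613631] [-0.3683945   0.01680966 -1.22662163] 0.05146571466392756
```

View pics/w5.png

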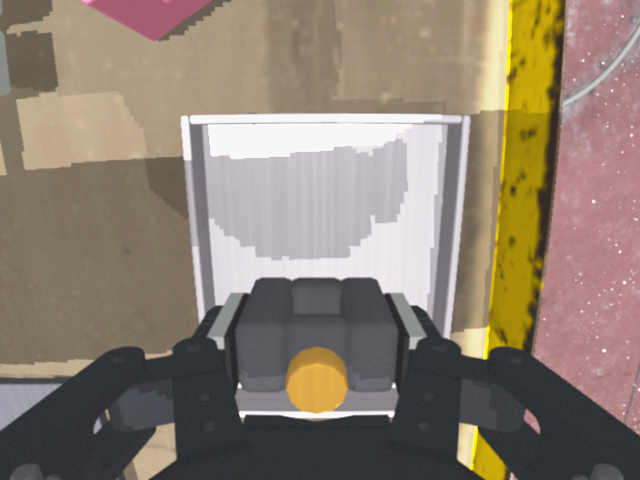

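View pics/t5.png

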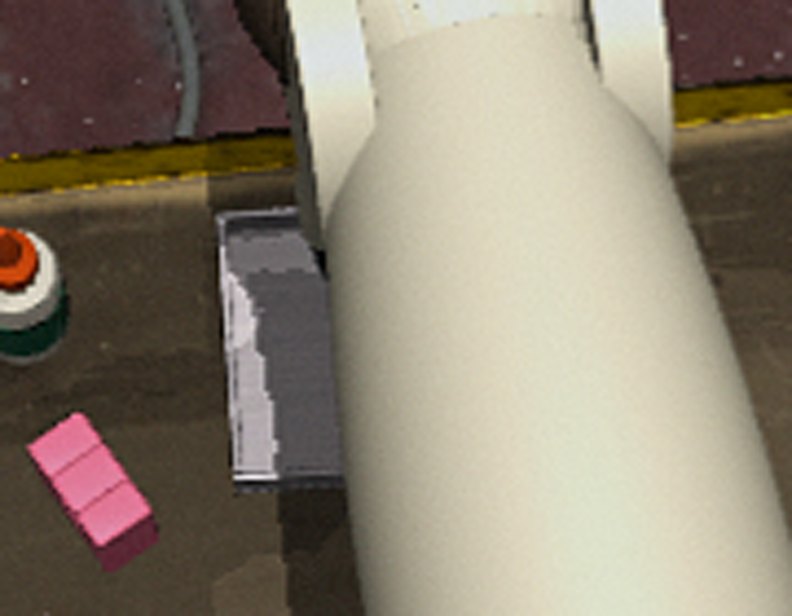

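```bash
python3 - <<'E'
from fit import *
pr(atz('wrist',[(185,117),(468,117),(200,330),(447,330)],.026), atz('wrist',[(240,415),(395,415)],[.026,.026]))
E
```

```text
[[627.8, 125.2, 26.0], [752.7, 120.7, 26.0], [622.5, 21.6, 26.0], [748.4, 16.9, 26.0]] [[637.8, -31.3, 26.0], [723.1, -34.4, 26.0]]
```

Request:
move_arm:
  commands:
    - {"claw": -1,"travel": [0,0,1],"turn": 0}
    - {"claw": -1,"travel": [0,0,1.2],"turn": 0}
    - {"claw": -1,"travel": [0,0,1.2],"turn": 0}
    - {"claw": -1,"travel": [0,0,0.9],"turn": 0}
    - {"claw": -1,"travel": [0,0,0],"turn": 0}

```text
time: 7.3
ee_pos: [0.6828, 0.047, 0.19]
tcp_rot: [-179.7, 0.0, 87.8]
wrist_force: [-0.4, 0.1, -2.8]
opening: 0.0514
```

Request:
move_arm:
  commands:
    - {"claw": -1,"travel": [0,0,0.2],"turn": 0}
    - {"claw": -1,"travel": [0,0,0],"turn": 0}

```text
time: 7.47
ee_pos: [0.6839, 0.047, 0.1913]
tcp_rot: [-180.0, 0.0, 87.8]
wrist_force: [-0.3, 0.9, -1.4]
opening: 0.0514
```

Request:
move_arm:
  commands:
    - {"claw": -1,"travel": [0,0,0.2],"turn": 0}
    - {"claw": -1,"travel": [0,0,0],"turn": 0}

```text
time: 7.63
ee_pos: [0.6841, 0.0471, 0.1898]
tcp_rot: [180.0, -0.0, 87.8]
wrist_force: [-0.1, -0.7, -2.1]
opening: 0.0513
```

Request:
move_arm:
  commands:
    - {"claw": -1,"travel": [0,0,0.2],"turn": 0}
    - {"claw": -1,"travel": [0,0,0],"turn": 0}

```text
time: 7.8
ee_pos: [0.6841, 0.047, 0.1878]
tcp_rot: [180.0, -0.0, 87.8]
wrist_force: [0.0, -0.0, -0.8]
opening: 0.0517
```

Request:
move_arm:
  commands:
    - {"claw": 0.5,"travel": [0,0,0],"turn": 0}
    - {"claw": 0.5,"travel": [0,0,0],"turn": 0}
    - {"claw": 0.5,"travel": [0,0,0],"turn": 0}
    - {"claw": 0.5,"travel": [0,0,-1],"turn": 0}
    - {"claw": 0.5,"travel": [0,0,-2],"turn": 0}

```text
time: 8.22
ee_pos: [0.6832, 0.047, 0.2156]
tcp_rot: [-179.8, 0.0, 87.8]
wrist_force: [-0.7, 0.2, -0.5]
opening: 0.0643
```

Request:
move_arm:
  commands:
    - {"claw": 0.5,"travel": [0,0,-3],"turn": 0}
    - {"claw": 1,"travel": [0,0,-3],"turn": 0}
    - {"claw": 1,"travel": [0,0,-2],"turn": 0}
    - {"claw": 1,"travel": [0,0,0],"turn": 0}

```text
time: 8.55
ee_pos: [0.6845, 0.0471, 0.3043]
tcp_rot: [179.5, -0.1, 87.8]
wrist_force: [0.5, -0.1, 0.8]
opening: 0.085
```

```bash
python3 - <<'E'
from h import *
o=status.get_obs();print(o['ee_pos'],o['wrist_force'],o['opening'])
cv2.imwrite('pics/w6.png',viewer.camera('wrist'))
E
```

```text
[0.68447444 0.04708757 0.3042813 ] [ 0.47295803 -0.11253944  0.75379025] 0.08500193151128034
```

View pics/w6.png

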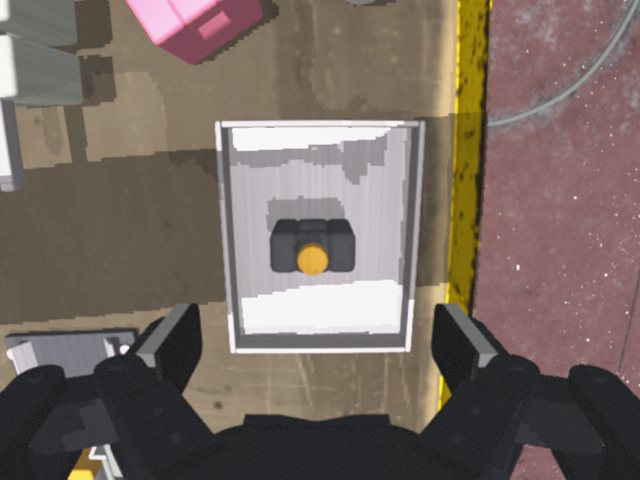

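Request:
move_arm:
  commands:
    - {"claw": 1,"travel": [1.74,-2.92,0],"turn": 0}
    - {"claw": 1,"travel": [1.74,-2.92,0],"turn": 0}
    - {"claw": 1,"travel": [1.74,-2.92,0],"turn": 0}
    - {"claw": 1,"travel": [1.74,-2.92,0],"turn": 0}
    - {"claw": 1,"travel": [1.74,-2.92,0],"turn": 0}

```text
time: 9.02
ee_pos: [0.5397, 0.14, 0.2965]
tcp_rot: [-179.9, 0.0, 87.8]
wrist_force: [0.0, 0.5, 0.9]
opening: 0.0855
```

Request:
move_arm:
  commands:
    - {"claw": 1,"travel": [1.74,-2.92,0.5],"turn": 0}
    - {"claw": 1,"travel": [0,0,1],"turn": 0}
    - {"claw": 1,"travel": [0,0,0],"turn": 0}
    - {"claw": 1,"travel": [0,0,0],"turn": 0}

```text
time: 9.35
ee_pos: [0.5127, 0.158, 0.2819]
tcp_rot: [-179.9, 0.0, 87.8]
wrist_force: [1.2, -0.2, 0.6]
opening: 0.0852
```

```bash
python3 - <<'E'
from h import *
o=status.get_obs();print(o['ee_pos'],o['tcp_rot'])
p=viewer.camera_params('wrist');np.save('w7.npy',p,allow_pickle=True)
cv2.imwrite('pics/w7.png',viewer.camera('wrist'))
E
```

```text
[0.5127117  0.15800803 0.28188379] [-1.79944480e+02  3.01292170e-02  8.78456518e+01]
```

View pics/w7.png

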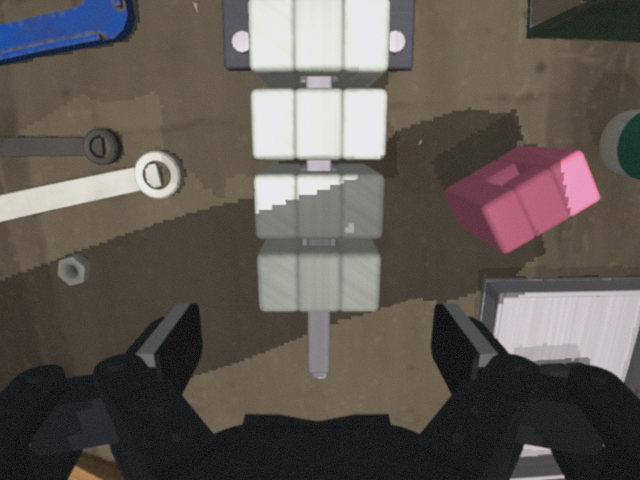

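```bash
python3 - <<'E'
from fit import *
p=np.load('w7.npy',allow_pickle=True).item()
for b in [[(259,254),(380,254),(379,311),(261,311)],[(254,174),(384,174),(383,238),(256,238)],[(251,90),(387,90),(387,159),(252,159)],[(248,-4),(390,-4),(389,72),(250,72)]]:
    X=atz('wrist',b,.081,p); pr(X,X.mean(0))
pr(atz('wrist',[(320,377)],.058,p))
E
```

```text
[[486.8, 174.7, 81.0], [541.3, 172.6, 81.0], [541.1, 144.5, 81.0], [485.5, 146.6, 81.0]] [513.7, 159.6, 81.0]
[[487.4, 210.4, 81.0], [542.9, 208.4, 81.0], [542.6, 180.1, 81.0], [486.0, 182.2, 81.0]] [514.7, 195.3, 81.0]
[[488.6, 244.7, 81.0], [544.1, 242.6, 81.0], [544.2, 214.7, 81.0], [487.0, 216.8, 81.0]] [516.0, 229.7, 81.0]
[[489.8, 280.5, 81.0], [545.5, 278.4, 81.0], [545.0, 249.6, 81.0], [488.7, 251.7, 81.0]] [517.2, 265.0, 81.0]
[[511.7, 93.5, 58.0]]
```

Request:
move_arm:
  commands:
    - {"claw": 1,"travel": [0.08,0.08,1.7],"turn": 0}
    - {"claw": 1,"travel": [0,0,1.7],"turn": 0}
    - {"claw": 1,"travel": [0,0,1.7],"turn": 0}
    - {"claw": 1,"travel": [0,0,1.7],"turn": 0}
    - {"claw": 1,"travel": [0,0,0],"turn": 0}

```text
time: 9.82
ee_pos: [0.5137, 0.1578, 0.2112]
tcp_rot: [-179.7, 0.1, 87.7]
wrist_force: [-0.6, -0.6, -0.7]
opening: 0.0855
```

Request:
move_arm:
  commands:
    - {"claw": 1,"travel": [0,0,0],"turn": 0}
    - {"claw": 1,"travel": [0,0,0],"turn": 0}

```text
time: 9.98
ee_pos: [0.5144, 0.1585, 0.2155]
tcp_rot: [180.0, -0.0, 87.8]
wrist_force: [0.8, 0.6, 0.1]
opening: 0.0852
```

Request:
move_arm:
  commands:
    - {"claw": -1,"travel": [0,-0.05,0],"turn": 0}
    - {"claw": -1,"travel": [0,0,0],"turn": 0}
    - {"claw": -1,"travel": [0,0,0],"turn": 0}
    - {"claw": -1,"travel": [0,0,0],"turn": 0}
    - {"claw": -1,"travel": [0,0,0],"turn": 0}
  squeeze: 60

```text
time: 10.4
ee_pos: [0.5136, 0.1589, 0.2158]
tcp_rot: [179.9, -0.0, 87.8]
wrist_force: [0.5, -1.0, 6.4]
opening: 0.0573
```

Request:
move_arm:
  commands:
    - {"claw": -1,"travel": [0,0,-0.3],"turn": 0}
    - {"claw": -1,"travel": [0,0,0],"turn": 0}
    - {"claw": -1,"travel": [0,0,0],"turn": 0}

```text
time: 10.65
ee_pos: [0.5131, 0.1589, 0.2175]
tcp_rot: [-180.0, -0.0, 87.8]
wrist_force: [-0.2, 0.5, -0.5]
opening: 0.0571
```

Request:
move_arm:
  commands:
    - {"claw": -1,"travel": [0,0,-0.15],"turn": 0}
    - {"claw": -1,"travel": [0,0,0],"turn": 0}

```text
time: 10.82
ee_pos: [0.5131, 0.1588, 0.219]
tcp_rot: [-180.0, 0.0, 87.8]
wrist_force: [0.0, -0.1, -0.1]
opening: 0.0573
```

```bash
python3 - <<'E'
from h import *
o=status.get_obs();print(o['ee_pos'],o['wrist_force'])
cv2.imwrite('pics/w8.png',viewer.camera('wrist'))
E
```

```text
[0.51314327 0.15884227 0.21898357] [ 0.01390798 -0.12071452 -0.11382228]
```

View pics/w8.png

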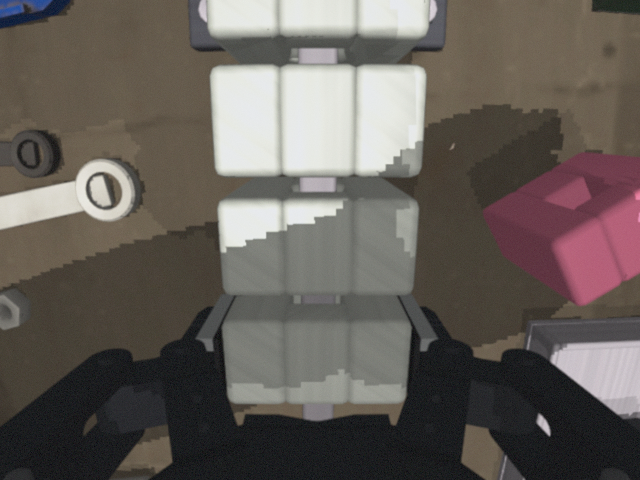

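Request:
move_arm:
  commands:
    - {"claw": -1,"travel": [-0.7,0,0],"turn": 0}
    - {"claw": -1,"travel": [-1.2,0,0],"turn": 0}
    - {"claw": -1,"travel": [-1.2,0,0],"turn": 0}
    - {"claw": -1,"travel": [-1.2,0,0],"turn": 0}
    - {"claw": -1,"travel": [-0.7,0,0],"turn": 0}

```text
time: 11.28
ee_pos: [0.5111, 0.1069, 0.219]
tcp_rot: [-180.0, 0.0, 87.7]
wrist_force: [0.8, 0.3, -2.1]
opening: 0.0571
```

Request:
move_arm:
  commands:
    - {"claw": -1,"travel": [-1.2,0,0],"turn": 0}
    - {"claw": -1,"travel": [-1.2,0,0],"turn": 0}
    - {"claw": -1,"travel": [-1.2,0,0],"turn": 0}
    - {"claw": -1,"travel": [-0.8,0,0],"turn": 0}
    - {"claw": -1,"travel": [0,0,0],"turn": 0}

```text
time: 11.7
ee_pos: [0.5096, 0.0633, 0.219]
tcp_rot: [180.0, 0.0, 87.7]
wrist_force: [-0.0, 0.0, -0.9]
opening: 0.0573
```

```bash
python3 - <<'E'
from h import *
o=status.get_obs();print(o['ee_pos'],o['wrist_force'],o['tcp_rot'])
cv2.imwrite('pics/w9.png',viewer.camera('wrist'))
crop('scene',150,180,390,400,3,'pics/s9.png')
E
```

```text
[0.5095602  0.0632696  0.21903331] [-0.02858587  0.00781645 -0.92449958] [1.79997002e+02 1.33227311e-02 8.77169694e+01]
```

View pics/w9.png

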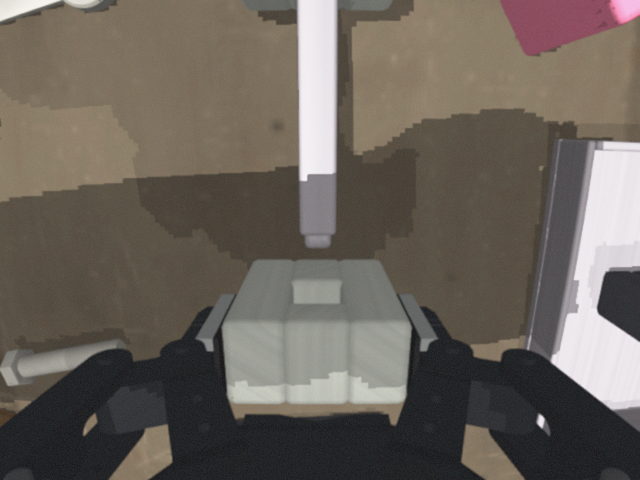

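View pics/s9.png

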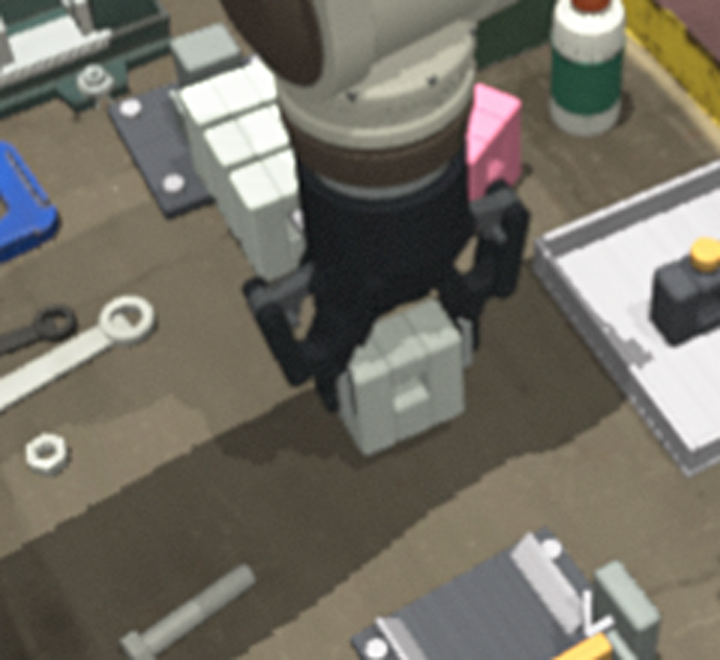

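```bash
python3 - <<'E'
from fit import *
a=atz('top',tm([(50,172),(180,155),(88,385),(213,370)]),.02)
b=atz('top',tm([(55,202),(183,183),(80,357),(208,342)]),.008)
pr(a,b)
pr(atz('top',tm([(205,155),(250,178),(250,147),(236,340),(280,305),(290,333)]),.054))
# scene: guides
pr(atz('scene',sm([(293,55),(380,158),(70,183),(100,180)]),.02))
pr(atz('scene',sm([(265,88),(355,198),(70,183),(130,265)]),[.008,.008,.008,.008]))
print('lips scene');pr(atz('scene',sm([(377,142),(379,197),(415,183),(175,260),(240,288),(203,307)]),.054))
print('fol scene');pr(atz('scene',sm([(245,300),(405,203)]),.05))
E
```

```text
[[530.3, -26.7, 20.0], [531.5, -79.1, 20.0], [444.8, -30.5, 20.0], [445.4, -80.0, 20.0]] [[519.8, -28.5, 8.0], [521.9, -80.6, 8.0], [457.1, -30.3, 8.0], [457.5, -81.6, 8.0]]
[[525.3, -83.2, 54.0], [514.5, -99.2, 54.0], [526.5, -101.0, 54.0], [453.1, -84.9, 54.0], [464.5, -103.5, 54.0], [453.5, -105.7, 54.0]]
[[528.8, -29.9, 20.0], [532.9, -76.5, 20.0], [443.4, -33.0, 20.0], [452.1, -37.0, 20.0]]
[[518.1, -29.7, 8.0], [522.1, -79.2, 8.0], [445.8, -27.0, 8.0], [448.6, -62.0, 8.0]]
lips scene
[[523.9, -86.3, 54.0], [514.4, -102.2, 54.0], [526.3, -103.9, 54.0], [451.4, -88.2, 54.0], [463.4, -105.7, 54.0], [451.0, -105.3, 54.0]]
fol scene
[[463.7, -108.1, 50.0], [521.3, -106.3, 50.0]]
```

Request:
move_arm:
  commands:
    - {"claw": -1,"travel": [-1,0,-1],"turn": 0}
    - {"claw": -1,"travel": [-2,-0.35,-0.5],"turn": 0}
    - {"claw": -1,"travel": [-2.5,-0.35,0],"turn": 0}
    - {"claw": -1,"travel": [-2.5,-0.35,0],"turn": 0}
    - {"claw": -1,"travel": [-2.5,-0.35,0],"turn": 0}

```text
time: 12.22
ee_pos: [0.4914, -0.0403, 0.2349]
tcp_rot: [180.0, 0.0, 87.9]
wrist_force: [0.6, -0.1, -0.4]
opening: 0.0573
```

Request:
move_arm:
  commands:
    - {"claw": -1,"travel": [-1.5,-0.3,0],"turn": 0}
    - {"claw": -1,"travel": [0,0,0],"turn": -4.1}
    - {"claw": -1,"travel": [0,0,0],"turn": 0}
    - {"claw": -1,"travel": [0,0,0],"turn": 0}

```text
time: 12.55
ee_pos: [0.4881, -0.0544, 0.2345]
tcp_rot: [180.0, -0.0, 91.8]
wrist_force: [1.2, -0.2, -1.0]
opening: 0.0573
```

```bash
python3 - <<'E'
from h import *
o=status.get_obs();print(o['ee_pos'],o['wrist_force'],o['tcp_rot'],o['opening'])
cv2.imwrite('pics/w10.png',viewer.camera('wrist'))
crop('scene',230,300,430,470,4,'pics/s10.png')
E
```

```text
[ 0.48814315 -0.0544296   0.23453849] [ 1.21923551 -0.19446104 -1.03057139] [ 1.79967965e+02 -1.74799959e-03  9.18210957e+01] 0.057298018747134034
```

View pics/w10.png

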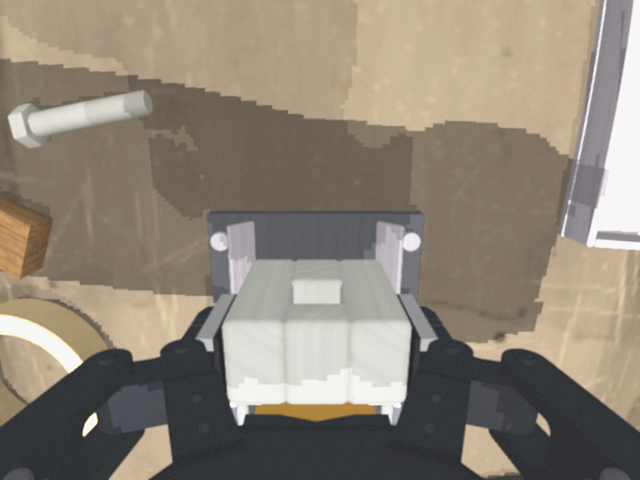

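View pics/s10.png

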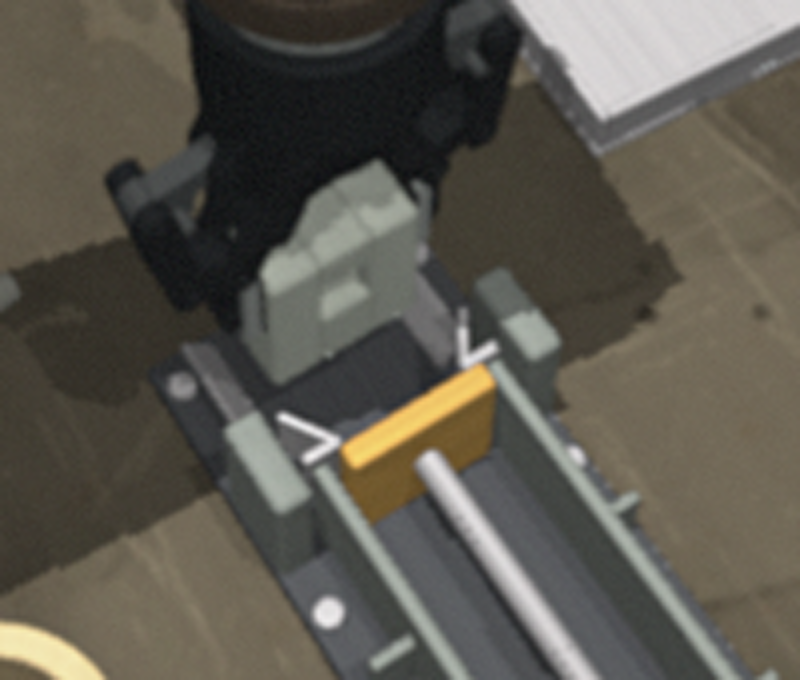

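Request:
move_arm:
  commands:
    - {"claw": -1,"travel": [0,-0.06,0.9],"turn": 0}
    - {"claw": -1,"travel": [0,0,0.9],"turn": 0}
    - {"claw": -1,"travel": [0,0,0.6],"turn": 0}
    - {"claw": -1,"travel": [0,0,0],"turn": 0}
    - {"claw": -1,"travel": [0,0,0],"turn": 0}

```text
time: 13.07
ee_pos: [0.4872, -0.0542, 0.2092]
tcp_rot: [-179.9, -0.0, 91.9]
wrist_force: [-0.6, -0.2, -0.4]
opening: 0.0574
```

Request:
move_arm:
  commands:
    - {"claw": -1,"travel": [0,0,0.2],"turn": 0}
    - {"claw": -1,"travel": [0,0,0],"turn": 0}
    - {"claw": -1,"travel": [0,0,0],"turn": 0}

```text
time: 13.32
ee_pos: [0.4875, -0.0544, 0.2082]
tcp_rot: [180.0, 0.0, 91.9]
wrist_force: [-0.3, -0.5, -0.9]
opening: 0.0574
```

Request:
move_arm:
  commands:
    - {"claw": -1,"travel": [0,0,0.15],"turn": 0}
    - {"claw": -1,"travel": [0,0,0],"turn": 0}
    - {"claw": -1,"travel": [0,0,0],"turn": 0}

```text
time: 13.57
ee_pos: [0.4876, -0.0544, 0.2068]
tcp_rot: [180.0, 0.0, 91.9]
wrist_force: [1.7, 0.1, 0.1]
opening: 0.057
```

Request:
move_arm:
  commands:
    - {"claw": 1,"travel": [0,0,0],"turn": 0}
    - {"claw": 1,"travel": [0,0,0],"turn": 0}
    - {"claw": 1,"travel": [0,0,0],"turn": 0}
    - {"claw": 1,"travel": [0,0,-1.5],"turn": 0}
    - {"claw": 1,"travel": [0,0,-2],"turn": 0}

```text
time: 13.98
ee_pos: [0.4868, -0.0543, 0.2402]
tcp_rot: [-179.8, -0.0, 91.9]
wrist_force: [0.9, -0.1, 0.2]
opening: 0.0855
```

Request:
move_arm:
  commands:
    - {"claw": 1,"travel": [0,0,-2.5],"turn": 0}
    - {"claw": 1,"travel": [1.5,0,-1],"turn": 0}
    - {"claw": -1,"travel": [2,0,0],"turn": 0}
    - {"claw": -1,"travel": [1.5,0,0],"turn": 0}
    - {"claw": -1,"travel": [0,0,0],"turn": 0}

```text
time: 14.4
ee_pos: [0.4857, -0.0028, 0.2767]
tcp_rot: [180.0, -0.0, 92.0]
wrist_force: [0.5, 0.0, 0.6]
opening: 0.0518
```

```bash
python3 - <<'E'
from h import *
o=status.get_obs();print(o['ee_pos'],o['wrist_force'],o['tcp_rot'],o['opening'])
cv2.imwrite('pics/w11.png',viewer.camera('wrist'))
crop('scene',230,300,430,470,4,'pics/s11.png')
E
```

```text
[ 0.48569359 -0.00275295  0.27674915] [0.4970077  0.0316767  0.58455632] [ 1.79976950e+02 -3.11382861e-02  9.20118745e+01] 0.0518457674191663
```

View pics/w11.png

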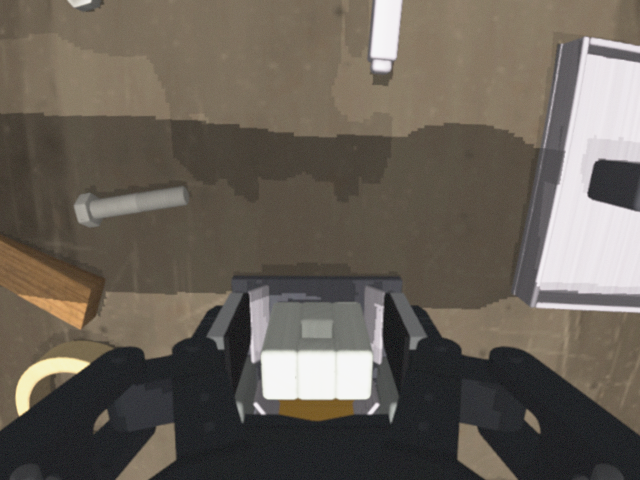

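View pics/s11.png

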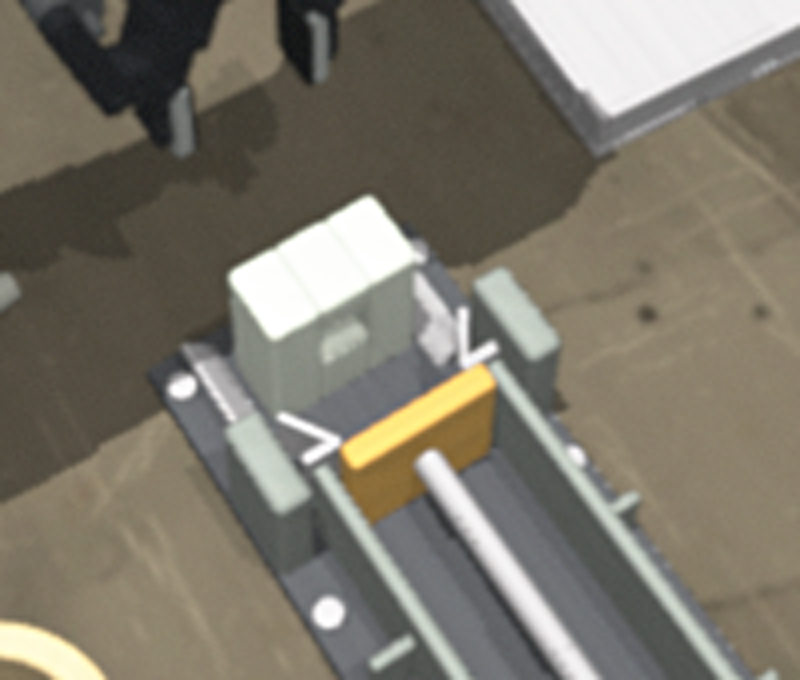

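Request:
move_arm:
  commands:
    - {"claw": -1,"travel": [-0.5,0,1.5],"turn": 0}
    - {"claw": -1,"travel": [0,0,1.5],"turn": 0}
    - {"claw": -1,"travel": [0,0,1.5],"turn": 0}
    - {"claw": -1,"travel": [0,0,1.5],"turn": 0}
    - {"claw": -1,"travel": [0,0,1.3],"turn": 0}
  squeeze: 40

```text
time: 14.92
ee_pos: [0.4857, -0.0103, 0.2023]
tcp_rot: [-180.0, 0.0, 91.9]
wrist_force: [-0.1, -0.5, 0.3]
opening: -0.0003
```

Request:
move_arm:
  commands:
    - {"claw": -1,"travel": [0,0,0],"turn": 0.15}
    - {"claw": -1,"travel": [-0.3,0,0],"turn": 0}
    - {"claw": -1,"travel": [0,0,0],"turn": 0}

```text
time: 15.17
ee_pos: [0.4863, -0.0132, 0.2043]
tcp_rot: [180.0, 0.0, 91.7]
wrist_force: [-0.3, -0.1, -0.1]
opening: 0.0002
```

```bash
python3 - <<'E'
from h import *
o=status.get_obs();print(o['ee_pos'],o['wrist_force'],o['tcp_rot'],o['opening'])
cv2.imwrite('pics/w12.png',viewer.camera('wrist'))
crop('scene',230,300,430,470,4,'pics/s12.png')
E
```

```text
[ 0.48627175 -0.01316235  0.20426095] [-0.30377615 -0.12550208 -0.14069678] [1.79961368e+02 1.73494842e-02 9.17299325e+01] 0.00020831753151699022
```

View pics/s12.png

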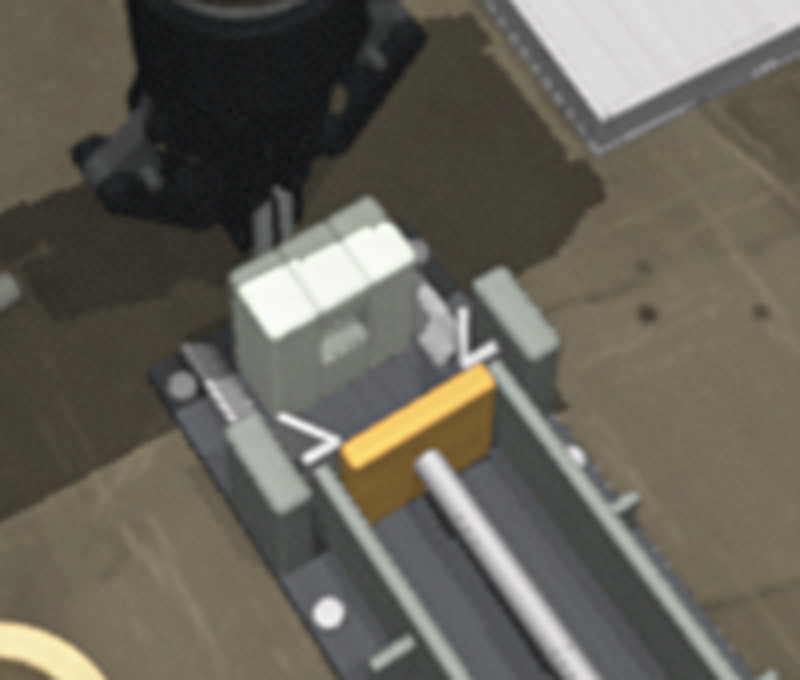

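View pics/w12.png

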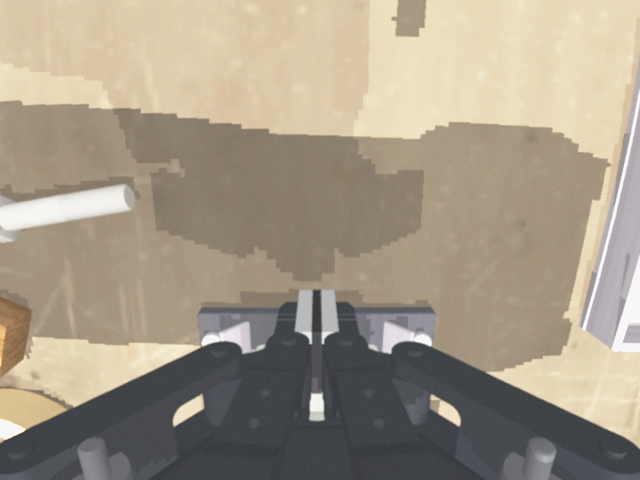

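```bash
python3 - <<'E'
from h import *
for x in(.42,.435,.45):
  for z in (.06,.08,.1): print(x,z,(proj('scene',[x,-.018,z])[0]-[230,300])*4)
print((proj('scene',[.4863,-.024,.031])[0]-[230,300])*4)
E
```

```text
0.42 0.06 [ 93.08867309 285.6361467 ]
0.42 0.08 [ 87.75756633 255.32751904]
0.42 0.1 [ 82.20686032 223.75001129]
0.435 0.06 [132.62246468 265.39912607]
0.435 0.08 [128.1307233  234.88303332]
0.435 0.1 [123.45531146 203.09869699]
0.45 0.06 [171.63858728 245.4197928 ]
0.45 0.08 [167.96426775 214.70488627]
0.45 0.1 [164.14080022 182.72276868]
[274.76098932 253.87815575]
```

Request:
move_arm:
  commands:
    - {"claw": -1,"travel": [-1,0,-0.4],"turn": 0}
    - {"claw": -1,"travel": [-0.8,0,0],"turn": 0}
    - {"claw": -1,"travel": [-0.8,0,0],"turn": 0}
    - {"claw": -1,"travel": [-0.8,0,0],"turn": 0}
    - {"claw": -1,"travel": [-0.5,0,0],"turn": 0}

```text
time: 15.68
ee_pos: [0.4877, -0.0524, 0.2087]
tcp_rot: [179.9, -0.1, 91.8]
wrist_force: [0.2, 4.6, 6.5]
opening: -0.0003
```

```bash
python3 - <<'E'
from h import *
o=status.get_obs();print(o['ee_pos'],o['wrist_force'],o['tcp_rot'],o['opening'])
crop('scene',230,300,430,470,4,'pics/s13.png')
E
```

```text
[ 0.48767841 -0.05237688  0.20870146] [0.21923371 4.55080466 6.51841364] [ 1.79863936e+02 -5.45877847e-02  9.17518721e+01] -0.00025691418793783263
```

View pics/s13.png

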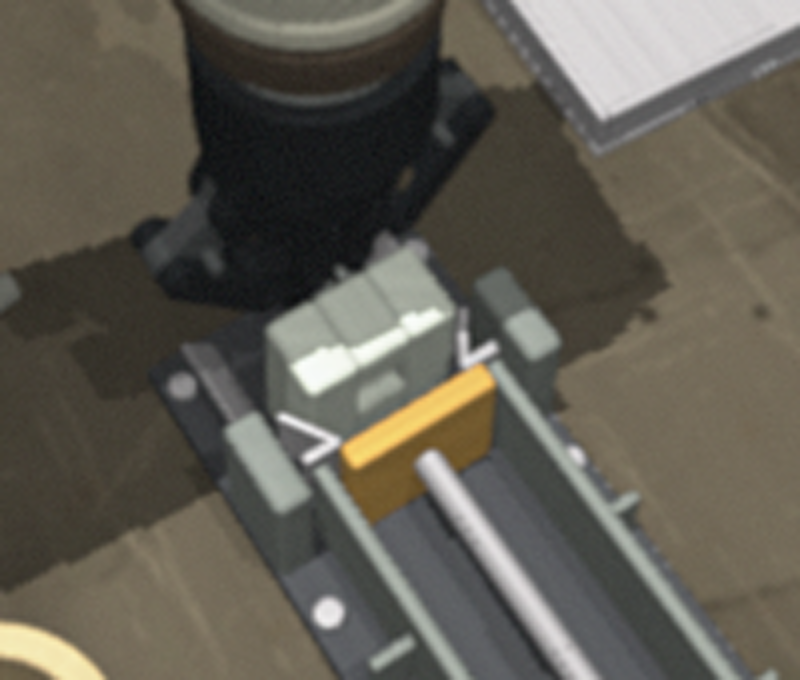

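Request:
move_arm:
  commands:
    - {"claw": -1,"travel": [0,0,0],"turn": 0}
    - {"claw": -1,"travel": [0,0,0],"turn": 0}

```text
time: 15.9
ee_pos: [0.4875, -0.052, 0.208]
tcp_rot: [179.9, -0.0, 91.7]
wrist_force: [0.5, 2.3, 2.2]
opening: -0.0002
```

Request:
move_arm:
  commands:
    - {"claw": -1,"travel": [-0.5,0,0],"turn": 0}
    - {"claw": -1,"travel": [-0.5,0,0],"turn": 0}
    - {"claw": -1,"travel": [-0.5,0,0],"turn": 0}

```text
time: 16.15
ee_pos: [0.4878, -0.0642, 0.2086]
tcp_rot: [179.9, -0.6, 91.9]
wrist_force: [-4.0, 52.2, 20.6]
opening: 0.0002
```

```bash
python3 - <<'E'
from h import *
o=status.get_obs();print(o['ee_pos'],o['wrist_force'],o['tcp_rot'],o['opening'])
crop('scene',230,300,430,470,4,'pics/s14.png')
E
```

```text
[ 0.48778836 -0.06415874  0.20858352] [-3.96653693 52.17867333 20.60806268] [179.90250951  -0.63307404  91.94089521] 0.0001801808460377063
```

View pics/s14.png

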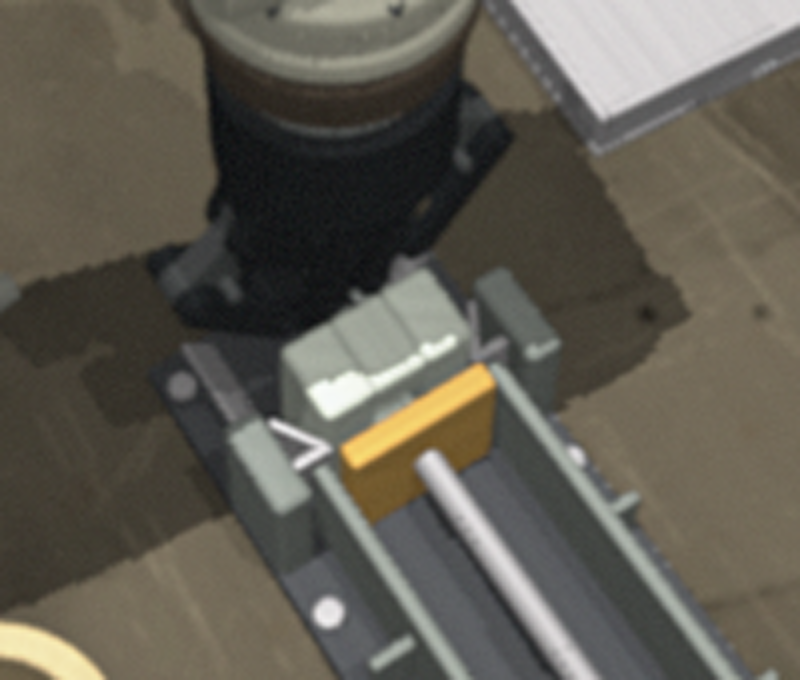

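Request:
move_arm:
  commands:
    - {"claw": -1,"travel": [0,0,0],"turn": 0}

```text
time: 16.28
ee_pos: [0.4878, -0.0657, 0.2082]
tcp_rot: [179.9, -0.2, 91.8]
wrist_force: [-0.4, 13.2, 8.7]
opening: -0.0002
```

```bash
python3 - <<'E'
from h import *
o=status.get_obs();print(o['ee_pos'],o['wrist_force'],o['torque'],o['tcp_rot'],o['opening'])
i=viewer.camera('scene')
crop('scene',280,340,380,430,7,'pics/s15.png',i)
cv2.imwrite('pics/w15.png',viewer.camera('wrist'))
crop('top',375,235,535,325,5,'pics/t15.png')
E
```

```text
[ 0.48783428 -0.06567088  0.20815275] [-0.43710046 13.15117284  8.73236188] [ 2.37407991  0.10964324 -0.03831395] [179.93956102  -0.20028663  91.84492332] -0.00018909093508238505
```

View pics/s15.png

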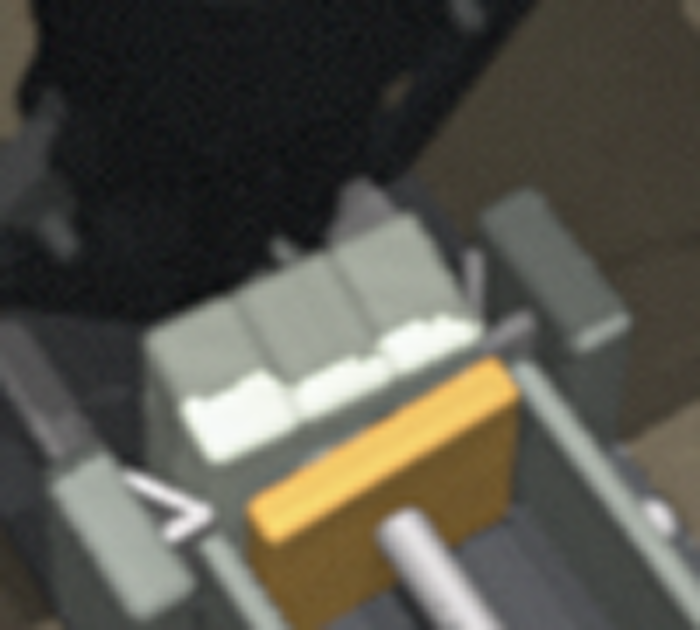

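View pics/w15.png

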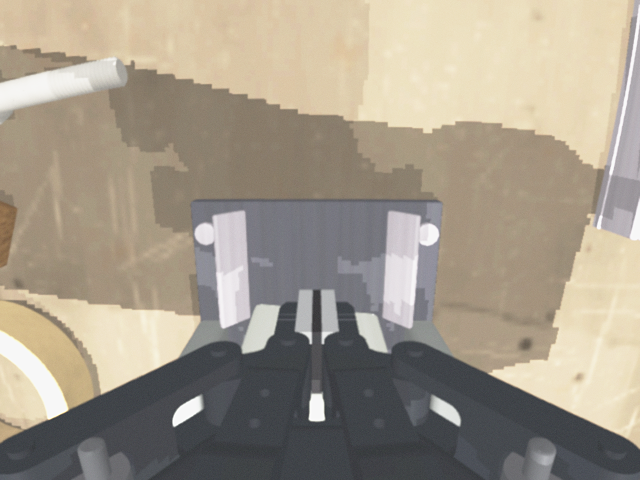

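View pics/t15.png

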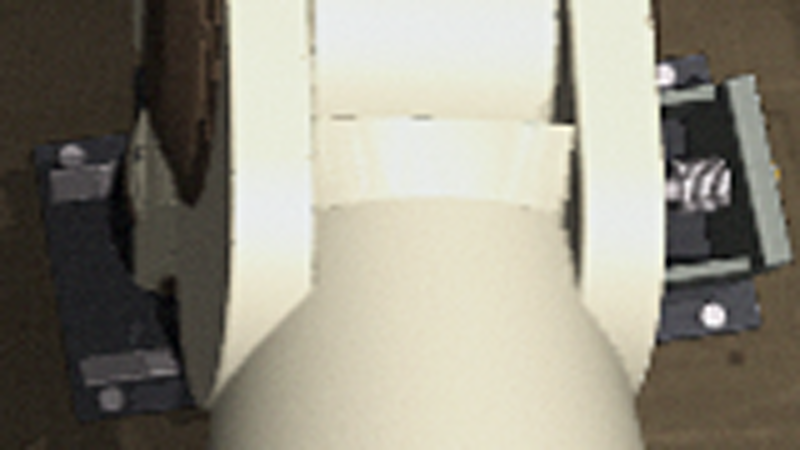

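Request:
move_arm:
  commands:
    - {"claw": -1,"travel": [0.8,0,0],"turn": 0}
    - {"claw": -0.72,"travel": [0.8,0,0],"turn": 0}
    - {"claw": -0.72,"travel": [0,0,0.6],"turn": 0}
    - {"claw": -0.72,"travel": [0,0,0.3],"turn": 0}
    - {"claw": -0.72,"travel": [0,0,0],"turn": 0}

```text
time: 16.85
ee_pos: [0.4867, -0.0504, 0.1971]
tcp_rot: [-179.9, 0.0, 91.8]
wrist_force: [-0.7, 0.5, 0.1]
opening: 0.0119
```

```bash
python3 - <<'E'
from h import *
o=status.get_obs();print(o['ee_pos'],o['wrist_force'],o['torque'],o['tcp_rot'],o['opening'])
i=viewer.camera('scene')
crop('scene',280,340,380,430,7,'pics/s16.png',i)
cv2.imwrite('pics/w16.png',viewer.camera('wrist'))
E
```

```text
[ 0.48674691 -0.0503858   0.19712309] [-0.74368351  0.47818707  0.09582129] [ 0.01170968 -0.00216236  0.01663244] [-1.79885742e+02  8.31198489e-03  9.17814843e+01] 0.01186793927326385
```

View pics/s16.png

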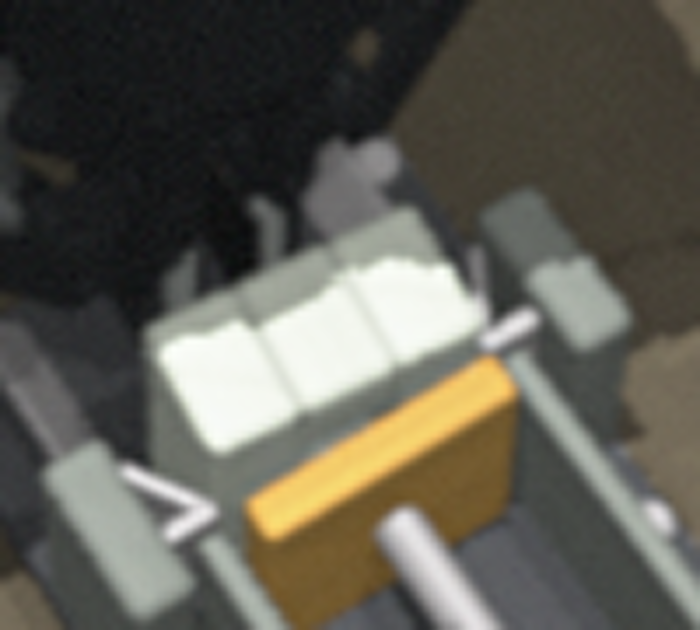

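View pics/w16.png

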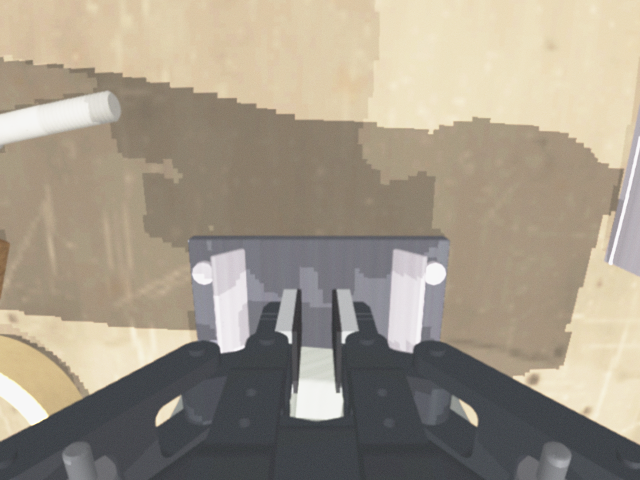

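Request:
move_arm:
  commands:
    - {"claw": -0.72,"travel": [0,0,-0.7],"turn": 0}
    - {"claw": -0.72,"travel": [-0.8,0.05,0],"turn": 0}
    - {"claw": -0.72,"travel": [-0.5,0,0],"turn": 0}
    - {"claw": -0.72,"travel": [-0.3,0,0],"turn": 0}
    - {"claw": -0.72,"travel": [-0.2,0,0],"turn": 0}

```text
time: 17.37
ee_pos: [0.4883, -0.0687, 0.2058]
tcp_rot: [180.0, -0.1, 91.7]
wrist_force: [-0.8, 6.4, 4.4]
opening: 0.0115
```

Request:
move_arm:
  commands:
    - {"claw": -0.72,"travel": [-0.2,0,0],"turn": 0}
    - {"claw": -0.72,"travel": [-0.2,0,0],"turn": 0}
    - {"claw": -0.72,"travel": [-0.2,0,0],"turn": 0}

```text
time: 17.62
ee_pos: [0.4885, -0.0743, 0.2058]
tcp_rot: [180.0, -0.1, 91.8]
wrist_force: [-0.9, 7.3, 3.7]
opening: 0.012
```

Request:
move_arm:
  commands:
    - {"claw": -0.72,"travel": [-0.3,0,0],"turn": 0}
    - {"claw": -0.72,"travel": [-0.3,0,0],"turn": 0}
    - {"claw": -0.72,"travel": [-0.3,0,0],"turn": 0}
    - {"claw": -0.72,"travel": [-0.3,0,0],"turn": 0}
    - {"claw": -0.72,"travel": [-0.2,0,0],"turn": 0}

```text
time: 18.03
ee_pos: [0.4889, -0.0884, 0.2058]
tcp_rot: [180.0, -0.1, 91.8]
wrist_force: [-1.5, 8.0, 3.6]
opening: 0.0121
```

```bash
python3 - <<'E'
from h import *
o=status.get_obs();print(o['ee_pos'],o['wrist_force'],o['torque'],o['tcp_rot'],o['opening'])
i=viewer.camera('scene')
crop('scene',280,340,400,440,6,'pics/s17.png',i)
E
```

```text
[ 0.48886867 -0.08835815  0.20579785] [-1.47776275  8.00957941  3.63899667] [ 1.28974415  0.20927944 -0.06531906] [ 1.79977116e+02 -1.07454198e-01  9.17742315e+01] 0.012069363797703367
```

View pics/s17.png

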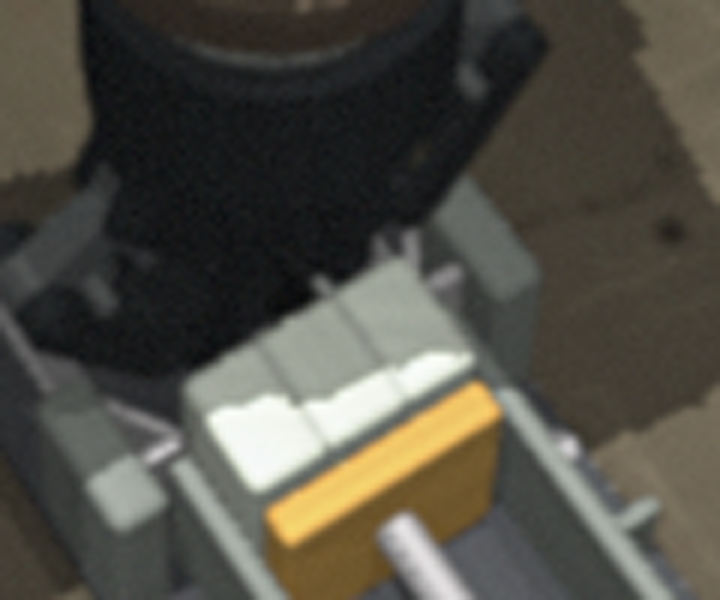

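Request:
move_arm:
  commands:
    - {"claw": -0.72,"travel": [-0.3,0,0],"turn": 0}
    - {"claw": -0.72,"travel": [-0.3,0,0],"turn": 0}
    - {"claw": -0.72,"travel": [-0.2,0,0],"turn": 0}
    - {"claw": -0.72,"travel": [-0.2,0,0],"turn": 0}
    - {"claw": -0.72,"travel": [-0.1,0,0],"turn": 0}

```text
time: 18.5
ee_pos: [0.4892, -0.0995, 0.2057]
tcp_rot: [180.0, -0.1, 91.8]
wrist_force: [-0.2, 5.1, 3.5]
opening: 0.0119
```

```bash
python3 - <<'E'
from h import *
o=status.get_obs();print(o['ee_pos'],o['wrist_force'],o['torque'],o['tcp_rot'],o['opening'])
i=viewer.camera('scene')
crop('scene',280,340,400,440,6,'pics/s18.png',i)
E
```

```text
[ 0.4892255  -0.09953322  0.20566495] [-0.15776919  5.12230579  3.5278166 ] [ 0.97361012  0.06478041 -0.08553018] [ 1.79979774e+02 -5.66285741e-02  9.17595389e+01] 0.011892442660995716
```

View pics/s18.png

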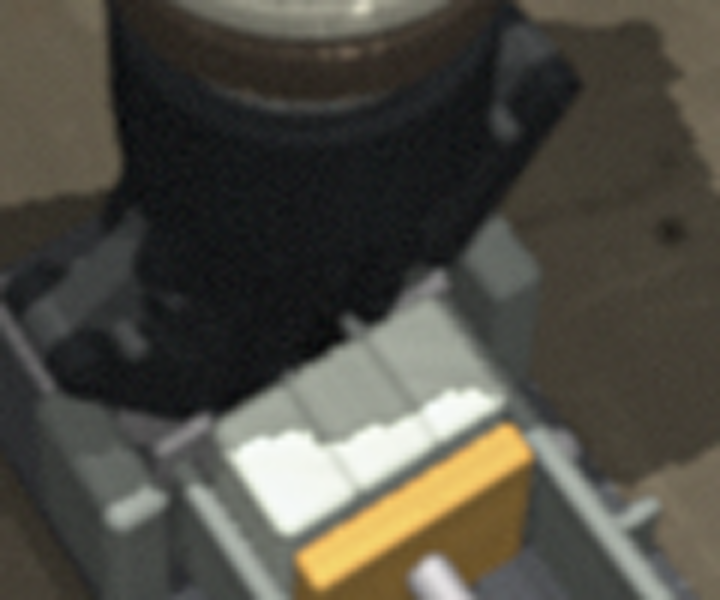

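Request:
move_arm:
  commands:
    - {"claw": -0.72,"travel": [0.5,0,0],"turn": 0}
    - {"claw": -0.72,"travel": [1,0,0],"turn": 0}
    - {"claw": -0.72,"travel": [2,0,0],"turn": 0}
    - {"claw": -0.72,"travel": [2,0,-1],"turn": 0}
    - {"claw": -0.72,"travel": [2,0,-2],"turn": 0}

```text
time: 18.97
ee_pos: [0.4859, -0.0232, 0.2335]
tcp_rot: [-179.8, 0.0, 91.7]
wrist_force: [0.7, -0.6, 0.9]
opening: 0.0119
```

```bash
python3 - <<'E'
from h import *
o=status.get_obs();print(o['ee_pos'],o['wrist_force'],o['tcp_rot'])
i=viewer.camera('scene')
crop('scene',260,330,400,440,5.5,'pics/s19.png',i)
E
```

```text
[ 0.48587863 -0.02321947  0.23347018] [ 0.71888931 -0.57220753  0.92879957] [-1.79759519e+02  1.80697142e-02  9.17256959e+01]
```

View pics/s19.png

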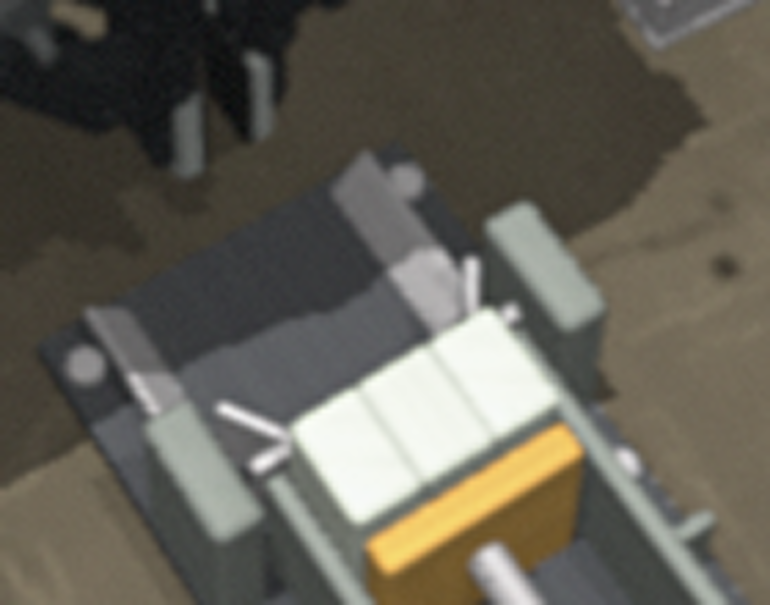

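Request:
move_arm:
  commands:
    - {"claw": -0.72,"travel": [0,0,-2.5],"turn": 4}
    - {"claw": -0.5,"travel": [0.5,0,-2.5],"turn": 0}
    - {"claw": 1,"travel": [3,0.3,0],"turn": 0}
    - {"claw": 1,"travel": [3.3,0.4,0],"turn": 0}
    - {"claw": 1,"travel": [3.5,0.4,0],"turn": 0}

```text
time: 19.43
ee_pos: [0.5018, 0.0794, 0.2861]
tcp_rot: [179.9, 0.0, 87.7]
wrist_force: [0.4, 0.3, -0.4]
opening: 0.057
```

Request:
move_arm:
  commands:
    - {"claw": 1,"travel": [3.5,0.3,0],"turn": 0}
    - {"claw": 1,"travel": [3.3,0.3,0],"turn": 0}
    - {"claw": 1,"travel": [3.3,0.3,0],"turn": 0}
    - {"claw": 1,"travel": [1,0,0],"turn": 0}
    - {"claw": 1,"travel": [0,0,0],"turn": 0}

```text
time: 19.85
ee_pos: [0.5149, 0.1913, 0.285]
tcp_rot: [-180.0, 0.0, 88.0]
wrist_force: [0.0, 0.2, -0.5]
opening: 0.0855
```

```bash
python3 - <<'E'
from h import *
o=status.get_obs();print(o['ee_pos'],o['wrist_force'],o['tcp_rot'])
p=viewer.camera_params('wrist');np.save('w20.npy',p,allow_pickle=True)
cv2.imwrite('pics/w20.png',viewer.camera('wrist'))
E
```

```text
[0.51485955 0.1912834  0.28497576] [ 0.03632412  0.20885921 -0.45728569] [-1.79976053e+02  2.27392783e-02  8.79588018e+01]
```

View pics/w20.png

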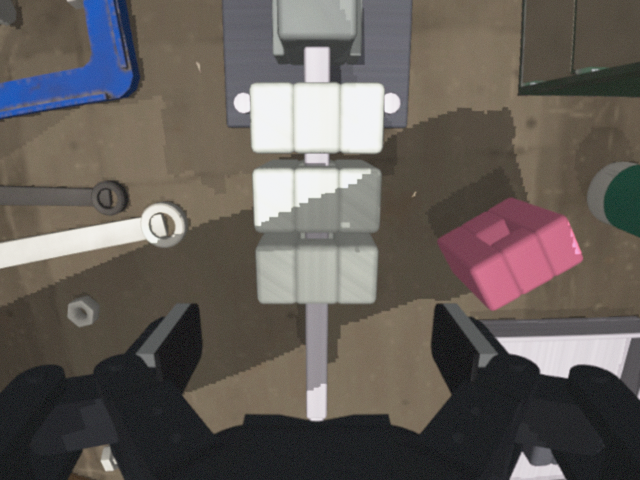

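```bash
python3 - <<'E'
from fit import *
p=np.load('w20.npy',allow_pickle=True).item()
pr(atz('wrist',[(438,243),(490,310),(512,198)],[.064,.004,.064],p),atz('wrist',[(438,255)],[.0],p))
for b in [[(256,247),(379,247),(377,303),(258,303)],[(253,170),(381,170),(380,232),(255,232)],[(250,84),(384,84),(384,153),(251,153)]]:
    X=atz('wrist',b,.081,p); pr(X.mean(0))
E
```

```text
[[576.1, 204.4, 64.0], [635.0, 136.4, 4.0], [612.5, 226.3, 64.0]] [[596.6, 177.4, 0.0]]
[515.0, 195.5, 81.0]
[516.1, 230.3, 81.0]
[517.4, 265.6, 81.0]
```

Request:
move_arm:
  commands:
    - {"claw": 0.7,"travel": [0.36,0,1.2],"turn": 0.15}
    - {"claw": 0.7,"travel": [0,0,1.7],"turn": 0}
    - {"claw": 0.7,"travel": [0,0,2.0],"turn": 0}
    - {"claw": 0.7,"travel": [0,0,2.0],"turn": 0}
    - {"claw": 0.7,"travel": [0,0,0],"turn": 0}

```text
time: 20.32
ee_pos: [0.514, 0.1906, 0.2118]
tcp_rot: [-179.7, 0.2, 87.5]
wrist_force: [-0.7, -0.8, -0.6]
opening: 0.0726
```

Request:
move_arm:
  commands:
    - {"claw": 0.7,"travel": [0,0,0],"turn": 0}
    - {"claw": 0.7,"travel": [0,0,0],"turn": 0}

```text
time: 20.48
ee_pos: [0.5156, 0.1917, 0.2173]
tcp_rot: [180.0, -0.0, 87.6]
wrist_force: [-0.1, -0.7, 0.4]
opening: 0.0723
```

Request:
move_arm:
  commands:
    - {"claw": 0.7,"travel": [0.33,-0.05,0.2],"turn": -0.1}
    - {"claw": 0.7,"travel": [0,0,0],"turn": 0}
    - {"claw": -1,"travel": [0,0,0],"turn": 0}
    - {"claw": -1,"travel": [0,0,0],"turn": 0}
    - {"claw": -1,"travel": [0,0,0],"turn": 0}
  squeeze: 60

```text
time: 20.9
ee_pos: [0.5152, 0.1957, 0.2154]
tcp_rot: [179.9, -0.0, 87.7]
wrist_force: [0.3, -0.2, 5.1]
opening: 0.0578
```

Request:
move_arm:
  commands:
    - {"claw": -1,"travel": [0,0,0],"turn": 0}
    - {"claw": -1,"travel": [0,0,-0.3],"turn": 0}
    - {"claw": -1,"travel": [0,0,-0.1],"turn": 0}
    - {"claw": -1,"travel": [0,0,0],"turn": 0}

```text
time: 21.23
ee_pos: [0.515, 0.1956, 0.2186]
tcp_rot: [-180.0, 0.0, 87.7]
wrist_force: [-0.8, 1.0, -1.9]
opening: 0.0573
```

Request:
move_arm:
  commands:
    - {"claw": -1,"travel": [-0.7,0,0],"turn": 0}
    - {"claw": -1,"travel": [-1.3,0,0],"turn": 0}
    - {"claw": -1,"travel": [-1.3,0,0],"turn": 0}
    - {"claw": -1,"travel": [-1.3,0,0],"turn": 0}
    - {"claw": -1,"travel": [-1.3,0,0],"turn": 0}

```text
time: 21.65
ee_pos: [0.5125, 0.1349, 0.2184]
tcp_rot: [-180.0, 0.0, 87.7]
wrist_force: [-0.4, -0.6, -1.5]
opening: 0.057
```

Request:
move_arm:
  commands:
    - {"claw": -1,"travel": [-1.3,0,0],"turn": 0}
    - {"claw": -1,"travel": [-1.3,0.05,0],"turn": 0}
    - {"claw": -1,"travel": [-1.3,0,0],"turn": 0}
    - {"claw": -1,"travel": [-1.3,0,0],"turn": 0}
    - {"claw": -1,"travel": [-1.3,0,0],"turn": 0}

```text
time: 22.07
ee_pos: [0.5105, 0.0702, 0.2185]
tcp_rot: [180.0, 0.0, 87.7]
wrist_force: [-0.8, -0.5, -0.7]
opening: 0.0572
```

Request:
move_arm:
  commands:
    - {"claw": -1,"travel": [-1.0,0,0],"turn": 0}
    - {"claw": -1,"travel": [0,0,0],"turn": 0}

```text
time: 22.23
ee_pos: [0.5101, 0.0598, 0.2185]
tcp_rot: [-180.0, 0.0, 87.6]
wrist_force: [0.2, -0.1, -1.0]
opening: 0.0572
```

```bash
python3 - <<'E'
from h import *
o=status.get_obs();print(o['ee_pos'],o['wrist_force'],o['tcp_rot'],o['opening'])
cv2.imwrite('pics/w21.png',viewer.camera('wrist'))
E
```

```text
[0.51009854 0.05984636 0.21852141] [ 0.22541855 -0.09550013 -0.95443673] [-1.79999324e+02  1.98104245e-02  8.76216989e+01] 0.0571643594873477
```

View pics/w21.png

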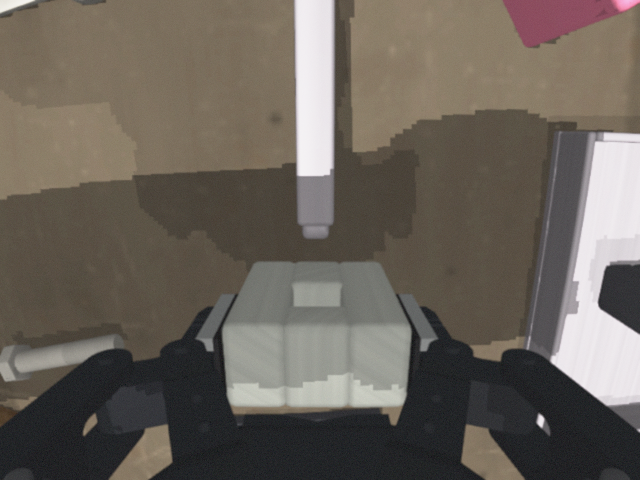

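Request:
move_arm:
  commands:
    - {"claw": -1,"travel": [-0.8,0,-1],"turn": 0}
    - {"claw": -1,"travel": [-2,-0.35,-0.5],"turn": 0}
    - {"claw": -1,"travel": [-2.5,-0.4,0],"turn": 0}
    - {"claw": -1,"travel": [-2.5,-0.4,0],"turn": 0}
    - {"claw": -1,"travel": [-2.4,-0.35,0],"turn": 0}

```text
time: 22.7
ee_pos: [0.4909, -0.0404, 0.2345]
tcp_rot: [180.0, 0.0, 87.8]
wrist_force: [0.5, -0.0, -0.4]
opening: 0.0572
```

Request:
move_arm:
  commands:
    - {"claw": -1,"travel": [-1.5,-0.25,0],"turn": 0}
    - {"claw": -1,"travel": [0,0,0],"turn": -4.2}
    - {"claw": -1,"travel": [0,0,0],"turn": 0}
    - {"claw": -1,"travel": [0,0,0],"turn": 0}

```text
time: 23.03
ee_pos: [0.4882, -0.0545, 0.2341]
tcp_rot: [180.0, -0.0, 91.8]
wrist_force: [1.0, 0.5, -1.1]
opening: 0.0575
```

```bash
python3 - <<'E'
from h import *
o=status.get_obs();print(o['ee_pos'],o['wrist_force'],o['tcp_rot'],o['opening'])
cv2.imwrite('pics/w22.png',viewer.camera('wrist'))
E
```

```text
[ 0.48815329 -0.05452206  0.23408713] [ 1.0065406   0.51014001 -1.06416624] [ 1.79964624e+02 -2.39847012e-03  9.18277250e+01] 0.05753352297082541
```

View pics/w22.png

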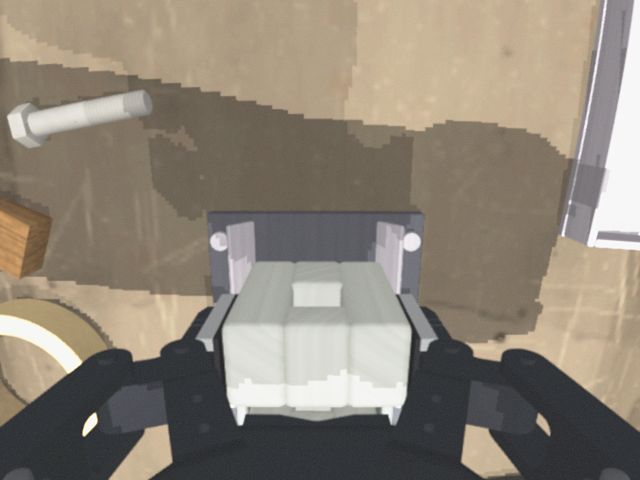

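Same picture as the first time: block square over the bay. Lower, release.

Request:
move_arm:
  commands:
    - {"claw": -1,"travel": [0,-0.06,0.9],"turn": 0}
    - {"claw": -1,"travel": [0,0,0.9],"turn": 0}
    - {"claw": -1,"travel": [0,0,0.6],"turn": 0}
    - {"claw": -1,"travel": [0,0,0.1],"turn": 0}
    - {"claw": -1,"travel": [0,0,0],"turn": 0}

```text
time: 23.5
ee_pos: [0.4871, -0.0543, 0.2075]
tcp_rot: [-179.9, -0.0, 91.9]
wrist_force: [0.2, 0.8, -1.3]
opening: 0.0575
```

Request:
move_arm:
  commands:
    - {"claw": -1,"travel": [0,0,0.15],"turn": 0}
    - {"claw": -1,"travel": [0,0,0],"turn": 0}
    - {"claw": -1,"travel": [0,0,0],"turn": 0}

```text
time: 23.75
ee_pos: [0.4875, -0.0546, 0.2072]
tcp_rot: [180.0, 0.0, 91.9]
wrist_force: [0.4, 0.1, -0.2]
opening: 0.0571
```

Request:
move_arm:
  commands:
    - {"claw": 0.8,"travel": [0,0,0.05],"turn": 0}
    - {"claw": 0.8,"travel": [0,0,0],"turn": 0}
    - {"claw": 0.8,"travel": [0,0,0],"turn": 0}
    - {"claw": 0.8,"travel": [0,0,-1.5],"turn": 0}
    - {"claw": 0.8,"travel": [0,0,-2],"turn": 0}

```text
time: 24.17
ee_pos: [0.4868, -0.0545, 0.2405]
tcp_rot: [-179.8, -0.0, 91.9]
wrist_force: [1.2, 0.3, 0.9]
opening: 0.0772
```

Request:
move_arm:
  commands:
    - {"claw": 0.8,"travel": [0,0,-2.5],"turn": 0}
    - {"claw": 0.8,"travel": [1.5,0,-1],"turn": 0}
    - {"claw": -0.72,"travel": [2,0,0],"turn": 0}
    - {"claw": -0.72,"travel": [1.5,0,0],"turn": 0}
    - {"claw": -0.72,"travel": [0,0,0],"turn": 0}

```text
time: 24.58
ee_pos: [0.4857, -0.0029, 0.277]
tcp_rot: [180.0, -0.0, 92.0]
wrist_force: [0.5, -0.9, -1.0]
opening: 0.0417
```

Request:
move_arm:
  commands:
    - {"claw": -0.72,"travel": [-0.5,0,1.5],"turn": 0}
    - {"claw": -0.72,"travel": [0,0,1.5],"turn": 0}
    - {"claw": -0.72,"travel": [0,0,1.5],"turn": 0}
    - {"claw": -0.72,"travel": [0,0,1.5],"turn": 0}
    - {"claw": -0.72,"travel": [0,0,1.1],"turn": 0}

```text
time: 25.0
ee_pos: [0.4856, -0.0101, 0.2042]
tcp_rot: [-179.9, 0.0, 91.9]
wrist_force: [-0.1, -0.0, -0.8]
opening: 0.012
```

Request:
move_arm:
  commands:
    - {"claw": -0.72,"travel": [0,0,0],"turn": 0}
    - {"claw": -0.72,"travel": [0,0,0],"turn": 0}

```text
time: 25.17
ee_pos: [0.4858, -0.0099, 0.2053]
tcp_rot: [-179.9, 0.0, 91.9]
wrist_force: [0.4, 0.5, 1.0]
opening: 0.012
```

```bash
python3 - <<'E'
from h import *
o=status.get_obs();print(o['ee_pos'],o['wrist_force'],o['tcp_rot'],o['opening'])
crop('scene',230,300,400,450,4.7,'pics/s23.png')
E
```

```text
[ 0.4857647  -0.00985538  0.20530331] [0.42727499 0.5019161  0.99067588] [-1.79943809e+02  1.27412181e-03  9.19035818e+01] 0.012014906453354107
```

View pics/s23.png

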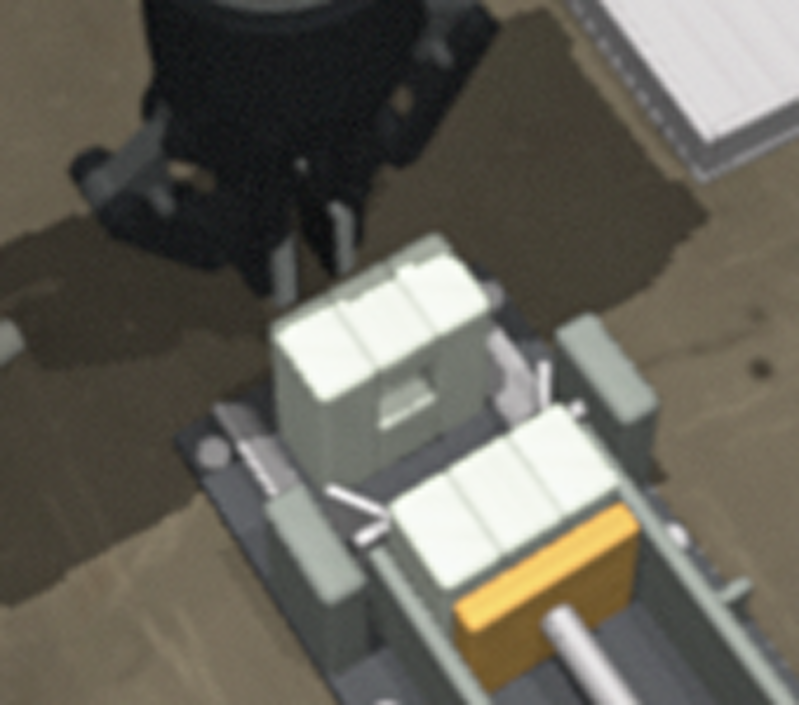

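Request:
move_arm:
  commands:
    - {"claw": -0.72,"travel": [-1.2,0,0],"turn": 0}
    - {"claw": -0.72,"travel": [-0.8,0,0],"turn": 0}
    - {"claw": -0.72,"travel": [-0.6,0,0],"turn": 0}
    - {"claw": -0.72,"travel": [-0.6,0,0],"turn": 0}
    - {"claw": -0.72,"travel": [-0.5,0,0],"turn": 0}

```text
time: 25.63
ee_pos: [0.4873, -0.0474, 0.2059]
tcp_rot: [180.0, -0.0, 91.9]
wrist_force: [-0.7, 0.2, 0.8]
opening: 0.0119
```

Request:
move_arm:
  commands:
    - {"claw": -0.72,"travel": [-0.3,0,0],"turn": 0}
    - {"claw": -0.72,"travel": [-0.3,0,0],"turn": 0}
    - {"claw": -0.72,"travel": [-0.3,0,0],"turn": 0}
    - {"claw": -0.72,"travel": [-0.3,0,0],"turn": 0}

```text
time: 25.97
ee_pos: [0.4876, -0.0581, 0.2057]
tcp_rot: [180.0, -0.2, 92.0]
wrist_force: [1.0, 8.9, 2.8]
opening: 0.0122
```

Request:
move_arm:
  commands:
    - {"claw": -0.72,"travel": [-0.2,0,0],"turn": 0}
    - {"claw": -0.72,"travel": [-0.2,0,0],"turn": 0}
    - {"claw": -0.72,"travel": [-0.2,0,0],"turn": 0}
    - {"claw": -0.72,"travel": [-0.2,0,0],"turn": 0}

```text
time: 26.3
ee_pos: [0.4878, -0.0633, 0.2061]
tcp_rot: [179.9, -0.7, 92.1]
wrist_force: [-2.2, 45.2, 12.1]
opening: 0.0118
```

Request:
move_arm:
  commands:
    - {"claw": -0.72,"travel": [0,0,0],"turn": 0}

```text
time: 26.38
ee_pos: [0.4878, -0.0632, 0.206]
tcp_rot: [179.9, -0.7, 92.1]
wrist_force: [-1.6, 37.3, 8.2]
opening: 0.0118
```

```bash
python3 - <<'E'
from h import *
o=status.get_obs();print(o['ee_pos'],o['wrist_force'],o['torque'],o['joint_efforts'])
i=viewer.camera('scene')
crop('scene',280,340,400,440,6,'pics/s24.png',i)
E
```

```text
[ 0.48777795 -0.06320831  0.20602876] [-1.61634863 37.25067836  8.23954895] [ 7.0526779   0.36162652 -0.18310559] [-18.11707556 -39.88133669  44.75822568  -2.67507635  -9.51405644
  -0.25883457]
```

View pics/s24.png

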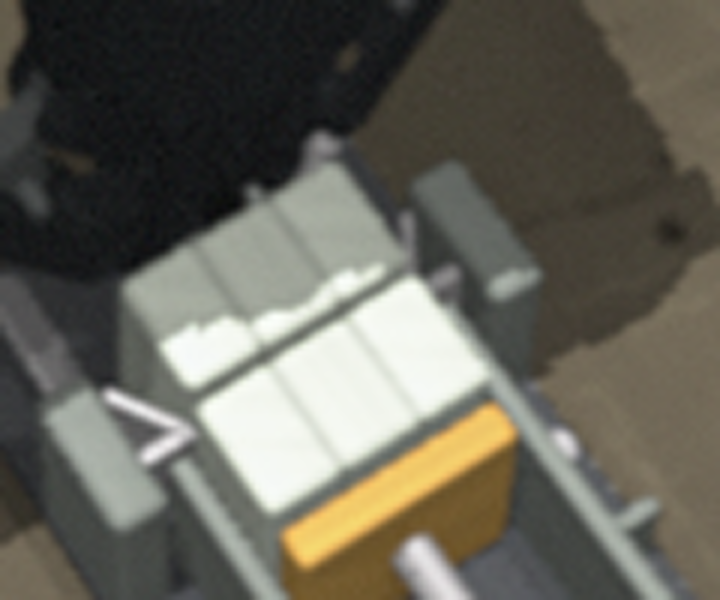

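Request:
move_arm:
  commands:
    - {"claw": -0.72,"travel": [0,0,0],"turn": 0}
    - {"claw": -0.72,"travel": [0,0,0],"turn": 0}

```text
time: 26.6
ee_pos: [0.4878, -0.063, 0.206]
tcp_rot: [180.0, -0.7, 92.2]
wrist_force: [-2.3, 35.8, 9.1]
opening: 0.0116
```

Request:
move_arm:
  commands:
    - {"claw": -0.72,"travel": [0.5,0,0],"turn": 0}
    - {"claw": -0.72,"travel": [2,0,0],"turn": 0}
    - {"claw": -0.72,"travel": [3,0,-2],"turn": 0}
    - {"claw": 0.5,"travel": [3,0,-4],"turn": 0}
    - {"claw": 0.9,"travel": [1,0,-2],"turn": 0}

```text
time: 27.02
ee_pos: [0.4846, 0.0255, 0.2809]
tcp_rot: [180.0, -0.0, 92.0]
wrist_force: [1.0, -0.2, -0.2]
opening: 0.0349
```

Request:
move_arm:
  commands:
    - {"claw": 0.9,"travel": [0,0,0],"turn": 0}
    - {"claw": 0.9,"travel": [0,0,0],"turn": 0}

```text
time: 27.18
ee_pos: [0.4851, 0.0239, 0.2798]
tcp_rot: [179.9, 0.0, 92.0]
wrist_force: [-0.7, -0.2, -0.1]
opening: 0.06
```

```bash
python3 - <<'E'
from h import *
o=status.get_obs();print(o['ee_pos'],o['tcp_rot'])
i=viewer.camera('scene')
crop('scene',280,340,400,440,6,'pics/s25.png',i)
i=viewer.camera('top');cv2.imwrite('pics/t25f.png',i)
crop('top',375,235,535,325,5,'pics/t25.png',i)
i=viewer.camera('wrist');cv2.imwrite('pics/w25.png',i)
E
```

```text
[0.48511713 0.02392291 0.27977732] [1.79876072e+02 1.97393462e-02 9.20044198e+01]
```

View pics/s25.png

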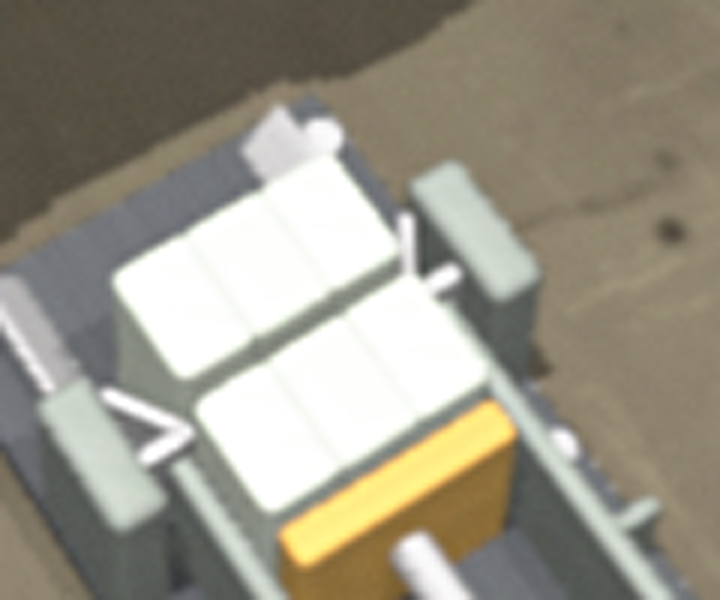

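View pics/t25.png

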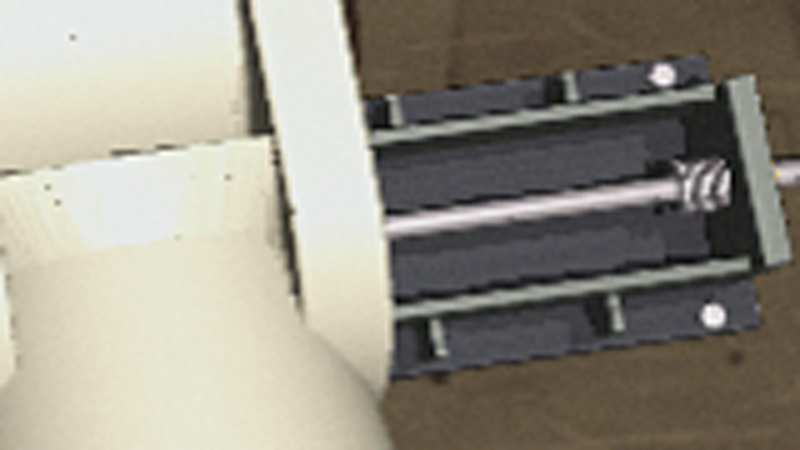

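View pics/w25.png

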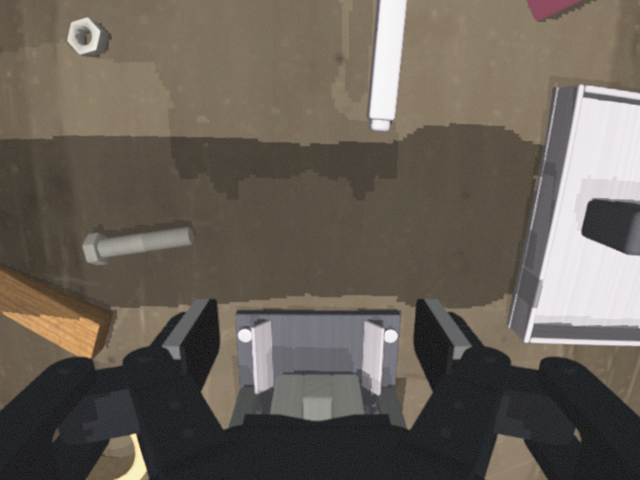

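```bash
python3 - <<'E'
from fit import *
S=lambda a:T(a,280,340,6)
X=atz('scene',S([(113,272),(328,155),(400,250),(187,380)]),.072);pr(X,X.mean(0))
Y=atz('scene',S([(195,405),(412,278),(487,380),(272,515)]),.072);pr(Y,Y.mean(0))
def yaw(X): 
    e=X[1]-X[0]+X[2]-X[3]; return np.degrees(np.arctan2(e[1],e[0]))
print(yaw(X),yaw(Y))
pr(atz('scene',S([(5,280),(45,395),(190,435),(145,465)]),.054),atz('scene',S([(408,215),(405,275),(455,270)]),.054))
pr(atz('scene',S([(45,400),(72,380),(165,500),(125,530),(412,190),(455,162),(540,268),(505,305)]),.06))
E
```

```text
[[459.4, -72.6, 72.0], [514.7, -72.3, 72.0], [515.6, -100.3, 72.0], [460.3, -102.6, 72.0]] [487.5, -87.0, 72.0]
[[458.9, -108.4, 72.0], [514.2, -107.3, 72.0], [514.8, -135.5, 72.0], [460.0, -137.5, 72.0]] [487.0, -122.2, 72.0]
1.352579730733294 1.6495448887234532
[[442.1, -53.3, 54.0], [436.5, -82.0, 54.0], [458.7, -106.2, 54.0], [447.0, -107.1, 54.0]] [[527.8, -86.0, 54.0], [519.1, -98.2, 54.0], [529.3, -102.9, 54.0]]
[[434.7, -85.7, 60.0], [441.9, -84.7, 60.0], [445.4, -118.5, 60.0], [434.9, -119.9, 60.0], [530.0, -83.9, 60.0], [542.2, -83.0, 60.0], [543.6, -114.8, 60.0], [532.0, -118.2, 60.0]]
```

Request:
move_arm:
  commands:
    - {"claw": 0.7,"travel": [-3,0,0],"turn": 0.2}
    - {"claw": 0.7,"travel": [-3,0,0],"turn": 0}
    - {"claw": 0.7,"travel": [-3,0,0],"turn": 0}
    - {"claw": 0.7,"travel": [0,0,0],"turn": 0}
    - {"claw": 0.7,"travel": [0,0,0],"turn": 0}

```text
time: 27.75
ee_pos: [0.4872, -0.0683, 0.2776]
tcp_rot: [-179.9, -0.0, 91.5]
wrist_force: [-0.1, -0.2, -0.5]
opening: 0.0725
```

Request:
move_arm:
  commands:
    - {"claw": 0.7,"travel": [0,0,1.8],"turn": 0}
    - {"claw": 0.7,"travel": [0,0,1.8],"turn": 0}
    - {"claw": 0.7,"travel": [0,0,1.8],"turn": 0}
    - {"claw": 0.7,"travel": [0,0,1.8],"turn": 0}
    - {"claw": 0.7,"travel": [0,0,0],"turn": 0}

```text
time: 28.17
ee_pos: [0.4862, -0.0659, 0.2028]
tcp_rot: [-179.7, -0.1, 91.7]
wrist_force: [0.3, -0.1, -0.7]
opening: 0.0724
```

```bash
python3 - <<'E'
from h import *
o=status.get_obs();print(o['ee_pos'],o['tcp_rot'],o['wrist_force'])
i=viewer.camera('scene')
crop('scene',240,310,400,440,5,'pics/s26.png',i)
i=viewer.camera('wrist');cv2.imwrite('pics/w26.png',i)
E
```

```text
[ 0.48616726 -0.06586323  0.20275323] [-1.79652797e+02 -6.83027140e-02  9.17336912e+01] [ 0.31110413 -0.08088357 -0.70583234]
```

View pics/s26.png

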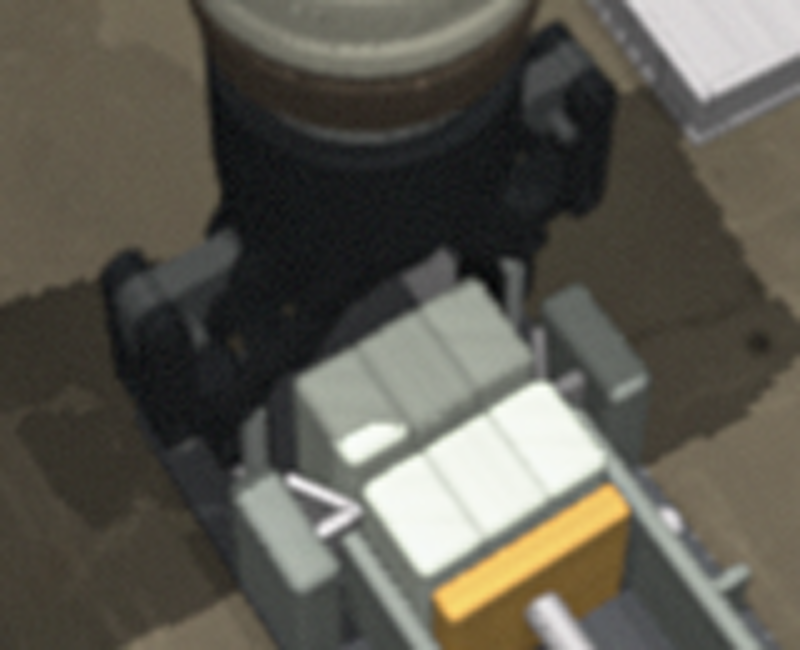

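View pics/w26.png

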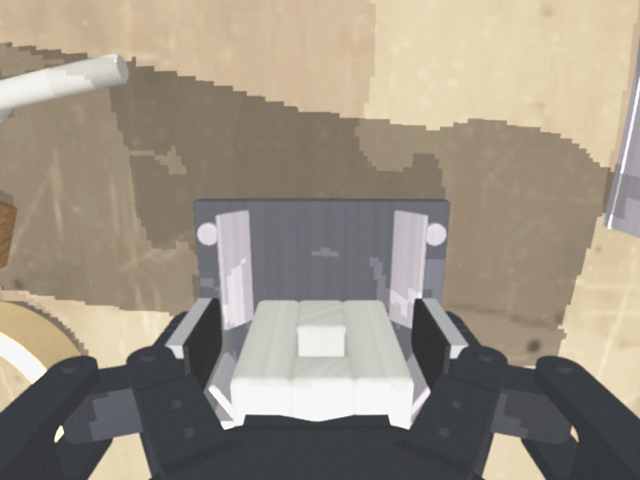

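Request:
move_arm:
  commands:
    - {"claw": 0.7,"travel": [0,0.05,0],"turn": 0}
    - {"claw": 0.7,"travel": [0,0,0],"turn": 0}

```text
time: 28.43
ee_pos: [0.4886, -0.0664, 0.2081]
tcp_rot: [179.9, 0.0, 91.7]
wrist_force: [-0.0, 1.0, 0.1]
opening: 0.0725
```

```bash
python3 - <<'E'
from h import *
from fit import pr
o=status.get_obs();print(o['ee_pos'],o['tcp_rot'],o['wrist_force'])
np.save('w27.npy',viewer.camera_params('wrist'),allow_pickle=True)
i=viewer.camera('wrist');crop('',180,180,460,440,2.8,'pics/w27.png',i)
E
```

```text
[ 0.4885595  -0.06640781  0.20805458] [1.79904060e+02 1.33937851e-02 9.17289580e+01] [-0.00542636  0.95405114  0.0704587 ]
```

View pics/w27.png

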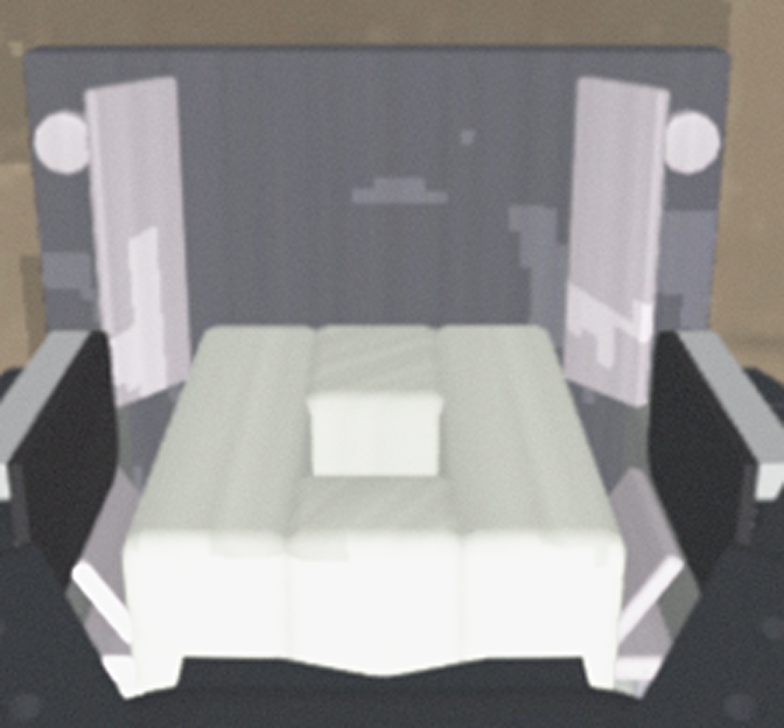

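```bash
python3 - <<'E'
from fit import *
p=np.load('w27.npy',allow_pickle=True).item()
f=lambda a,z: pr(atz('wrist',T(a,180,180,2.8),z,p))
f([(205,328),(550,328)],.008)
f([(126,545),(624,545)],.072)
f([(310,398),(440,398)],.037)
f([(75,570),(682,565),(130,640),(625,640)],.054)
f([(87,90),(668,92)],.02)
f([(178,78),(577,78)],.008)
f([(25,55),(728,52)],.008)
E
```

```text
[[459.2, -72.0, 8.0], [516.3, -70.3, 8.0]]
[[460.3, -70.2, 72.0], [515.0, -68.6, 72.0]]
[[478.4, -69.5, 37.0], [496.5, -68.9, 37.0]]
[[448.9, -86.8, 54.0], [527.9, -83.7, 54.0], [455.6, -97.5, 54.0], [521.6, -95.6, 54.0]]
[[444.4, -30.1, 20.0], [528.7, -27.9, 20.0]]
[[455.6, -30.2, 8.0], [517.5, -28.4, 8.0]]
[[431.7, -27.2, 8.0], [540.8, -23.5, 8.0]]
```

Request:
move_arm:
  commands:
    - {"claw": 0.7,"travel": [1.0,0,0],"turn": 0}
    - {"claw": 0.7,"travel": [2.5,0,-0.6],"turn": 0}
    - {"claw": -0.72,"travel": [0.5,0,0],"turn": 0}
    - {"claw": -0.72,"travel": [0,0,0],"turn": 0}
    - {"claw": -0.72,"travel": [0,0,0],"turn": 0}

```text
time: 28.9
ee_pos: [0.487, -0.0262, 0.2131]
tcp_rot: [180.0, 0.0, 91.8]
wrist_force: [0.3, 0.4, 0.9]
opening: 0.0369
```

Request:
move_arm:
  commands:
    - {"claw": -0.72,"travel": [0,0,0],"turn": 0}
    - {"claw": -0.72,"travel": [0,0,0],"turn": 0}
    - {"claw": -0.72,"travel": [-1,0,0],"turn": 0}
    - {"claw": -0.72,"travel": [-1,0,0],"turn": 0}
    - {"claw": -0.72,"travel": [-0.5,0,0],"turn": 0}

```text
time: 29.32
ee_pos: [0.4877, -0.0532, 0.2127]
tcp_rot: [-180.0, 0.0, 91.7]
wrist_force: [0.8, -0.3, 0.7]
opening: 0.012
```

Request:
move_arm:
  commands:
    - {"claw": -0.72,"travel": [-0.3,0,0],"turn": 0}
    - {"claw": -0.72,"travel": [-0.3,0,0],"turn": 0}
    - {"claw": -0.72,"travel": [-0.2,0,0],"turn": 0}
    - {"claw": -0.72,"travel": [-0.1,0,0],"turn": 0}

```text
time: 29.65
ee_pos: [0.4879, -0.0605, 0.2129]
tcp_rot: [180.0, -0.1, 91.7]
wrist_force: [-1.1, 6.4, 2.0]
opening: 0.0119
```

Request:
move_arm:
  commands:
    - {"claw": -0.72,"travel": [-0.1,0,0],"turn": 0}
    - {"claw": -0.72,"travel": [-0.1,0,0],"turn": 0}

```text
time: 29.82
ee_pos: [0.4879, -0.0615, 0.213]
tcp_rot: [180.0, -0.3, 91.8]
wrist_force: [-1.7, 15.7, 4.7]
opening: 0.0121
```

Request:
move_arm:
  commands:
    - {"claw": -0.72,"travel": [-0.1,0,0],"turn": 0}
    - {"claw": -0.72,"travel": [-0.1,0,0],"turn": 0}

```text
time: 29.98
ee_pos: [0.4879, -0.0624, 0.2132]
tcp_rot: [180.0, -0.5, 91.9]
wrist_force: [-2.5, 25.8, 8.5]
opening: 0.012
```

```bash
python3 - <<'E'
from h import *
o=status.get_obs();print(o['ee_pos'],o['wrist_force'],o['torque'])
i=viewer.camera('wrist');crop('',180,180,460,440,2.8,'pics/w28.png',i)
i=viewer.camera('scene')
crop('scene',280,340,400,440,6,'pics/s28.png',i)
E
```

```text
[ 0.48794457 -0.06239358  0.21318733] [-2.46874727 25.8140225   8.46130439] [ 5.18347345  0.48809443 -0.05309442]
```

View pics/w28.png

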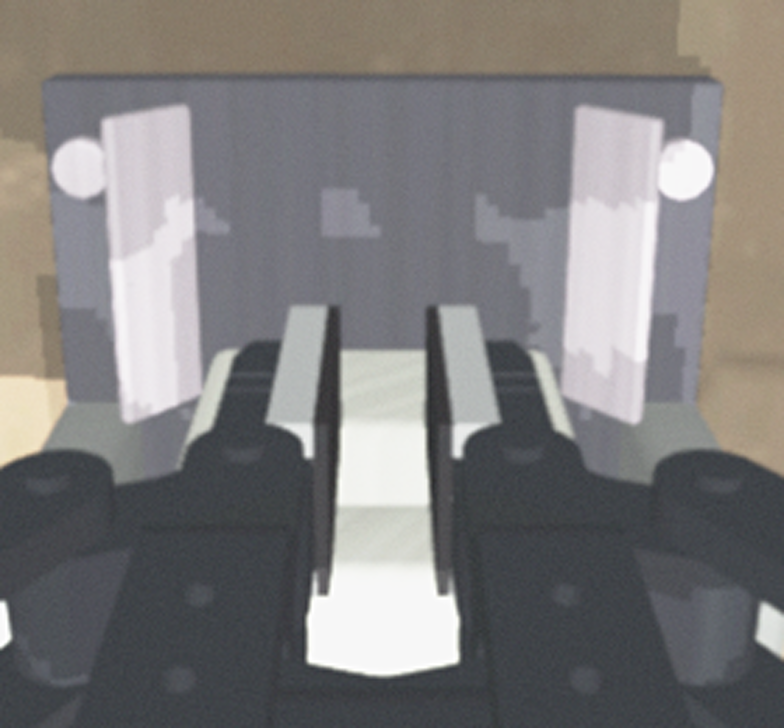

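View pics/s28.png

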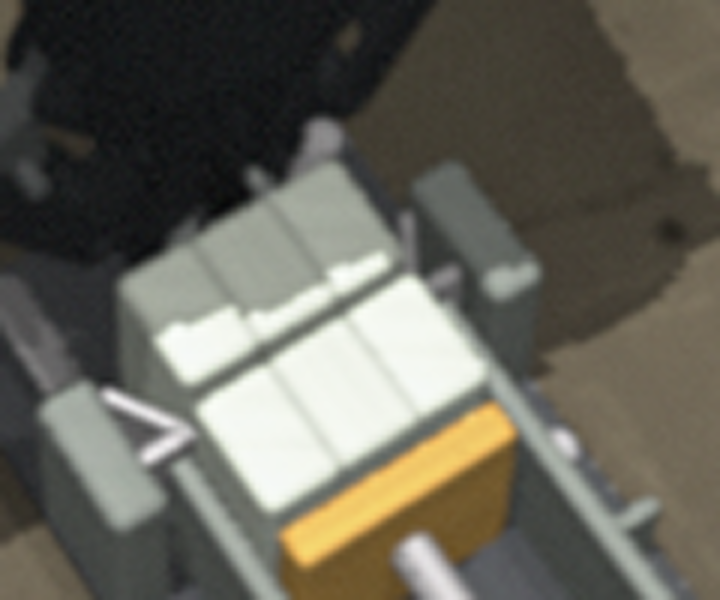

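Request:
move_arm:
  commands:
    - {"claw": -0.72,"travel": [0,0,0],"turn": 2}
    - {"claw": -0.72,"travel": [0,0,0],"turn": 0}

```text
time: 30.25
ee_pos: [0.4882, -0.0622, 0.2132]
tcp_rot: [179.9, -0.4, 89.8]
wrist_force: [0.6, 21.8, 3.7]
opening: 0.0125
```

Request:
move_arm:
  commands:
    - {"claw": -0.72,"travel": [0,0,0],"turn": -4}
    - {"claw": -0.72,"travel": [0,0,0],"turn": 0}

```text
time: 30.42
ee_pos: [0.4878, -0.0621, 0.213]
tcp_rot: [-180.0, -0.5, 94.1]
wrist_force: [-2.1, 23.1, 5.6]
opening: 0.0117
```

Request:
move_arm:
  commands:
    - {"claw": -0.72,"travel": [0,0,0],"turn": 2}
    - {"claw": -0.72,"travel": [0,0,0],"turn": 0}

```text
time: 30.58
ee_pos: [0.488, -0.0622, 0.213]
tcp_rot: [180.0, -0.4, 91.8]
wrist_force: [-0.7, 21.5, 4.7]
opening: 0.0118
```

Request:
move_arm:
  commands:
    - {"claw": -0.72,"travel": [-0.15,0,-0.05],"turn": 0}
    - {"claw": -0.72,"travel": [-0.15,0,0],"turn": 0}

```text
time: 30.75
ee_pos: [0.488, -0.0639, 0.2135]
tcp_rot: [180.0, -0.7, 92.0]
wrist_force: [-1.4, 43.7, 7.9]
opening: 0.0119
```

Request:
move_arm:
  commands:
    - {"claw": -0.72,"travel": [-0.1,0,0],"turn": 0}
    - {"claw": -0.72,"travel": [0,0,0],"turn": 0}

```text
time: 30.92
ee_pos: [0.488, -0.0643, 0.2136]
tcp_rot: [180.0, -0.9, 92.0]
wrist_force: [-2.9, 41.0, 6.9]
opening: 0.0121
```

```bash
python3 - <<'E'
from h import *
o=status.get_obs();print(o['ee_pos'],o['wrist_force'],o['torque'])
i=viewer.camera('scene')
crop('scene',290,365,370,425,9,'pics/s29.png',i)
E
```

```text
[ 0.48799983 -0.0643145   0.21355223] [-2.86514186 41.00722018  6.90409918] [ 8.30434053  0.36210257 -0.03675028]
```

View pics/s29.png

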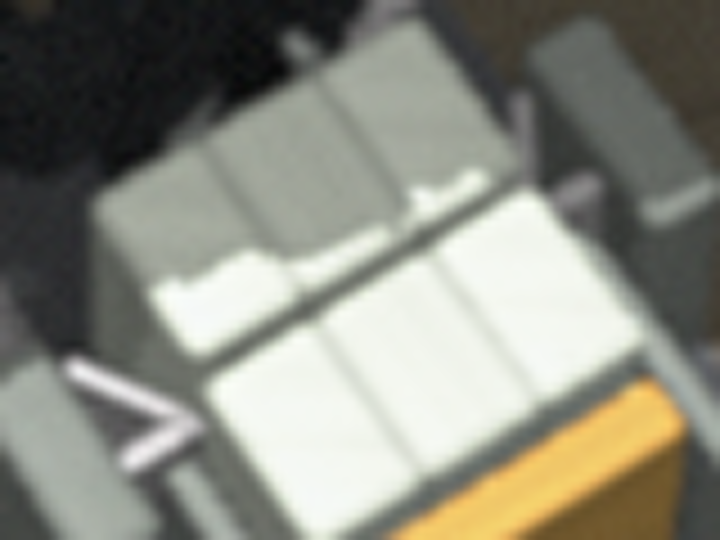

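Request:
move_arm:
  commands:
    - {"claw": -0.72,"travel": [-0.15,0,0],"turn": 0}

```text
time: 31.05
ee_pos: [0.488, -0.0657, 0.2136]
tcp_rot: [180.0, -0.8, 92.0]
wrist_force: [0.8, -0.0, -1.4]
opening: 0.0119
```

```bash
python3 - <<'E'
from h import *
o=status.get_obs();print(o['ee_pos'],o['wrist_force'],o['torque'])
i=viewer.camera('scene')
crop('scene',290,365,370,425,9,'pics/s30.png',i)
E
```

```text
[ 0.48801443 -0.06573329  0.21357613] [ 0.76998158 -0.02992598 -1.35370577] [ 0.05881833 -0.07859365 -0.04594259]
```

View pics/s30.png

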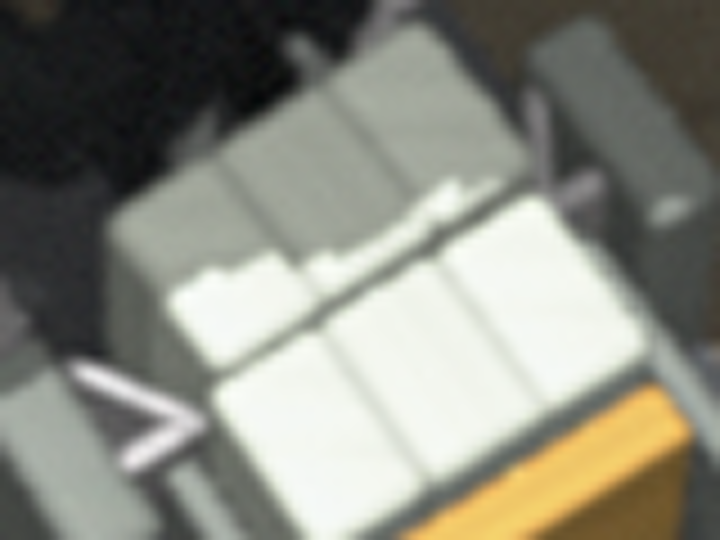

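Request:
move_arm:
  commands:
    - {"claw": -0.72,"travel": [-0.2,0,0],"turn": 0}
    - {"claw": -0.72,"travel": [-0.3,0,0],"turn": 0}
    - {"claw": -0.72,"travel": [-0.3,0,0],"turn": 0}
    - {"claw": -0.72,"travel": [-0.3,0,0],"turn": 0}
    - {"claw": -0.72,"travel": [-0.3,0,0],"turn": 0}

```text
time: 31.52
ee_pos: [0.4887, -0.0833, 0.2134]
tcp_rot: [180.0, -0.1, 91.8]
wrist_force: [1.0, 7.1, 1.4]
opening: 0.0118
```

Request:
move_arm:
  commands:
    - {"claw": -0.72,"travel": [-0.3,0,0],"turn": 0}
    - {"claw": -0.72,"travel": [-0.3,0,0],"turn": 0}
    - {"claw": -0.72,"travel": [-0.3,0,0],"turn": 0}
    - {"claw": -0.72,"travel": [-0.3,0,0],"turn": 0}
    - {"claw": -0.72,"travel": [-0.3,0,0],"turn": 0}

```text
time: 31.93
ee_pos: [0.4892, -0.0985, 0.2134]
tcp_rot: [180.0, -0.1, 91.8]
wrist_force: [1.8, 5.0, 0.3]
opening: 0.0116
```

```bash
python3 - <<'E'
from h import *
i=viewer.camera('scene')
crop('scene',290,355,390,430,7,'pics/s31.png',i)
E
```

```text
(no output)
```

View pics/s31.png

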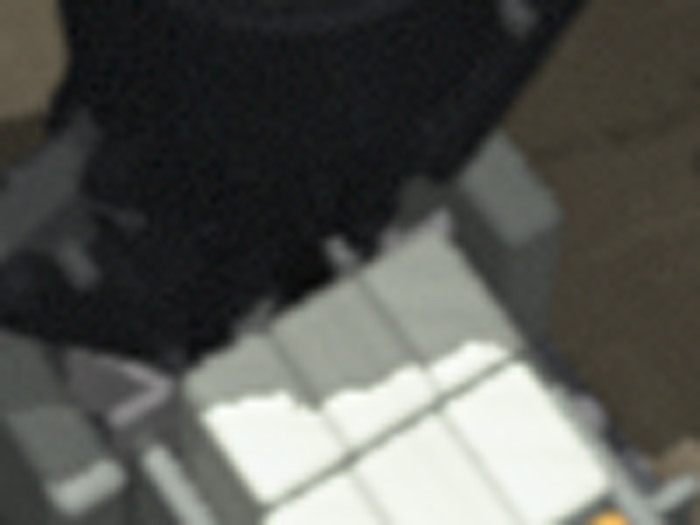

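Request:
move_arm:
  commands:
    - {"claw": -0.72,"travel": [-0.2,0,0],"turn": 0}
    - {"claw": -0.72,"travel": [0,0,0],"turn": 0}
    - {"claw": -0.72,"travel": [0.5,0,0],"turn": 0}
    - {"claw": -0.72,"travel": [1.5,0,0],"turn": 0}
    - {"claw": -0.72,"travel": [2,0,0],"turn": 0}

```text
time: 32.4
ee_pos: [0.4879, -0.0612, 0.2133]
tcp_rot: [-180.0, 0.1, 91.6]
wrist_force: [-0.1, 0.6, -0.1]
opening: 0.0119
```

Request:
move_arm:
  commands:
    - {"claw": -0.72,"travel": [2,0,-1],"turn": 0}
    - {"claw": -0.72,"travel": [2,0,-2],"turn": 0}
    - {"claw": -0.72,"travel": [0,0,-2.5],"turn": 4}
    - {"claw": 0,"travel": [0,0,-2.0],"turn": 0}

```text
time: 32.73
ee_pos: [0.4865, -0.0199, 0.2896]
tcp_rot: [180.0, 0.1, 87.6]
wrist_force: [1.0, -0.5, 0.2]
opening: 0.0228
```

```bash
python3 - <<'E'
from h import *
o=status.get_obs();print(o['ee_pos'],o['tcp_rot'])
i=viewer.camera('scene')
crop('scene',270,330,410,440,5.5,'pics/s32.png',i)
E
```

```text
[ 0.48650097 -0.01985322  0.28964043] [1.79988589e+02 5.55924029e-02 8.75872151e+01]
```

View pics/s32.png

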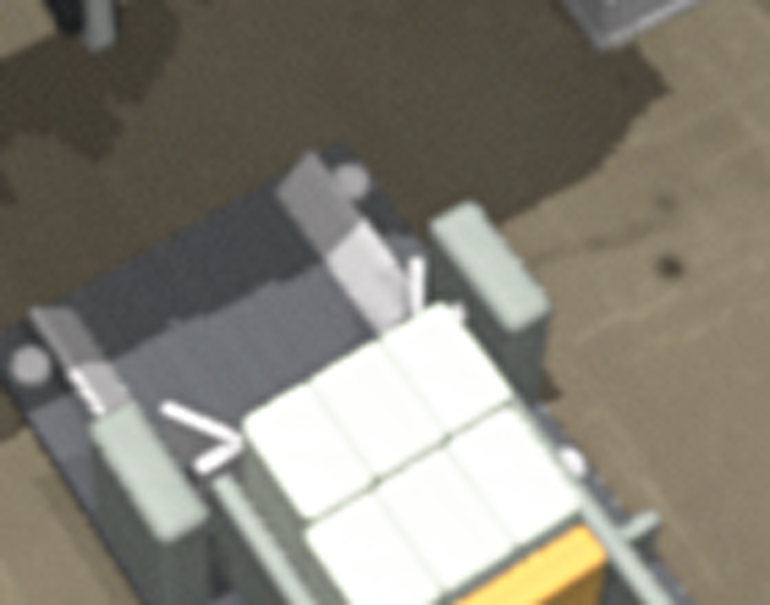

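Request:
move_arm:
  commands:
    - {"claw": 0.7,"travel": [3.0,0.3,0],"turn": 0}
    - {"claw": 0.7,"travel": [3.5,0.3,0],"turn": 0}
    - {"claw": 0.7,"travel": [3.5,0.3,0],"turn": 0}
    - {"claw": 0.7,"travel": [3.5,0.3,0],"turn": 0}
    - {"claw": 0.7,"travel": [3.5,0.3,0],"turn": 0}

```text
time: 33.2
ee_pos: [0.5083, 0.1499, 0.2882]
tcp_rot: [180.0, 0.0, 87.7]
wrist_force: [0.4, -0.3, -0.0]
opening: 0.0724
```

Request:
move_arm:
  commands:
    - {"claw": 0.7,"travel": [3.5,0.2,0],"turn": 0}
    - {"claw": 0.7,"travel": [3,0.2,0],"turn": 0}
    - {"claw": 0.7,"travel": [1.7,0,0],"turn": 0}
    - {"claw": 0.7,"travel": [0,0,0],"turn": 0}
    - {"claw": 0.7,"travel": [0,0,0],"turn": 0}

```text
time: 33.62
ee_pos: [0.5155, 0.2308, 0.2878]
tcp_rot: [-180.0, 0.1, 87.8]
wrist_force: [-0.8, -0.2, -0.7]
opening: 0.0727
```

```bash
python3 - <<'E'
from h import *
o=status.get_obs();print(o['ee_pos'],o['wrist_force'],o['tcp_rot'])
p=viewer.camera_params('wrist');np.save('w33.npy',p,allow_pickle=True)
cv2.imwrite('pics/w33.png',viewer.camera('wrist'))
E
```

```text
[0.51549647 0.2307571  0.28780604] [-0.75540157 -0.18999634 -0.70589421] [-1.79976366e+02  6.46310564e-02  8.78189874e+01]
```

View pics/w33.png

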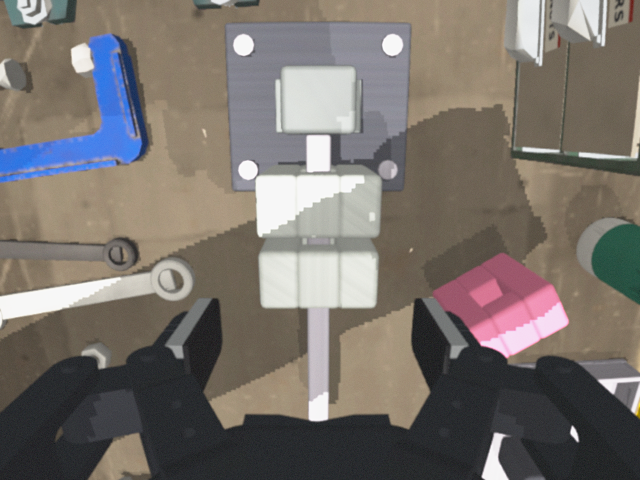

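```bash
python3 - <<'E'
from fit import *
p=np.load('w33.npy',allow_pickle=True).item()
for b in [[(259,252),(379,252),(377,308),(260,308)],[(256,175),(381,175),(380,238),(257,238)]]:
    X=atz('wrist',b,.081,p); pr(X.mean(0))
E
```

```text
[516.1, 231.2, 81.0]
[517.3, 266.6, 81.0]
```

Request:
move_arm:
  commands:
    - {"claw": 0.7,"travel": [0,0,1.5],"turn": 0}
    - {"claw": 0.7,"travel": [0,0,1.5],"turn": 0}
    - {"claw": 0.7,"travel": [0,0,1.5],"turn": 0}
    - {"claw": 0.7,"travel": [0,0,1.5],"turn": 0}
    - {"claw": 0.7,"travel": [0,0,1.2],"turn": 0}

```text
time: 34.08
ee_pos: [0.5157, 0.2286, 0.2153]
tcp_rot: [-180.0, 0.0, 87.6]
wrist_force: [-0.0, -0.1, 0.4]
opening: 0.0727
```

Request:
move_arm:
  commands:
    - {"claw": 0.7,"travel": [0,0,0],"turn": 0}
    - {"claw": 0.7,"travel": [0,0,0],"turn": 0}
    - {"claw": 0.7,"travel": [0,0,0],"turn": 0}

```text
time: 34.33
ee_pos: [0.5161, 0.2297, 0.2173]
tcp_rot: [179.9, -0.0, 87.7]
wrist_force: [0.3, -0.2, 0.6]
opening: 0.0725
```

Request:
move_arm:
  commands:
    - {"claw": 0.7,"travel": [0.1,0,0.15],"turn": 0}
    - {"claw": -1,"travel": [0,0,0],"turn": 0}
    - {"claw": -1,"travel": [0,0,0],"turn": 0}
    - {"claw": -1,"travel": [0,0,0],"turn": 0}
    - {"claw": -1,"travel": [0,0,0],"turn": 0}
  squeeze: 60

```text
time: 34.75
ee_pos: [0.516, 0.2311, 0.2157]
tcp_rot: [179.9, -0.0, 87.7]
wrist_force: [-0.5, -0.1, 5.0]
opening: 0.0573
```

Request:
move_arm:
  commands:
    - {"claw": -1,"travel": [0,0,-0.3],"turn": 0}
    - {"claw": -1,"travel": [0,0,-0.1],"turn": 0}
    - {"claw": -1,"travel": [0,0,0],"turn": 0}

```text
time: 35.0
ee_pos: [0.5158, 0.231, 0.2189]
tcp_rot: [-180.0, 0.0, 87.7]
wrist_force: [0.3, -0.1, -1.9]
opening: 0.0571
```

Request:
move_arm:
  commands:
    - {"claw": -1,"travel": [-0.7,0,0],"turn": 0}
    - {"claw": -1,"travel": [-1.3,0.02,0],"turn": 0}
    - {"claw": -1,"travel": [-1.3,0,0],"turn": 0}
    - {"claw": -1,"travel": [-1.3,0.02,0],"turn": 0}
    - {"claw": -1,"travel": [-1.3,0,0],"turn": 0}

```text
time: 35.42
ee_pos: [0.5137, 0.1702, 0.2187]
tcp_rot: [-180.0, 0.0, 87.7]
wrist_force: [0.9, 0.2, -1.0]
opening: 0.0571
```

Request:
move_arm:
  commands:
    - {"claw": -1,"travel": [-1.3,0.02,0],"turn": 0}
    - {"claw": -1,"travel": [-1.3,0,0],"turn": 0}
    - {"claw": -1,"travel": [-1.3,0.02,0],"turn": 0}
    - {"claw": -1,"travel": [-1.3,0,0],"turn": 0}
    - {"claw": -1,"travel": [-1.3,0.02,0],"turn": 0}

```text
time: 35.83
ee_pos: [0.5118, 0.1056, 0.2189]
tcp_rot: [180.0, -0.0, 87.7]
wrist_force: [1.2, -0.4, -0.8]
opening: 0.0574
```

Request:
move_arm:
  commands:
    - {"claw": -1,"travel": [-1.3,0,0],"turn": 0}
    - {"claw": -1,"travel": [-1.3,0.02,0],"turn": 0}
    - {"claw": -1,"travel": [-1.3,0,0],"turn": 0}
    - {"claw": -1,"travel": [-0.8,0,0],"turn": 0}
    - {"claw": -1,"travel": [0,0,0],"turn": 0}

```text
time: 36.25
ee_pos: [0.5101, 0.0585, 0.2188]
tcp_rot: [-180.0, 0.0, 87.6]
wrist_force: [0.5, 0.1, -0.8]
opening: 0.0576
```

```bash
python3 - <<'E'
from h import *
o=status.get_obs();print(o['ee_pos'],o['wrist_force'],o['tcp_rot'],o['opening'])
cv2.imwrite('pics/w34.png',viewer.camera('wrist'))
E
```

```text
[0.51014786 0.05851494 0.21879721] [ 0.53357097  0.07303354 -0.75721037] [-1.79994690e+02  1.36071307e-02  8.76211469e+01] 0.057602767859309595
```

View pics/w34.png

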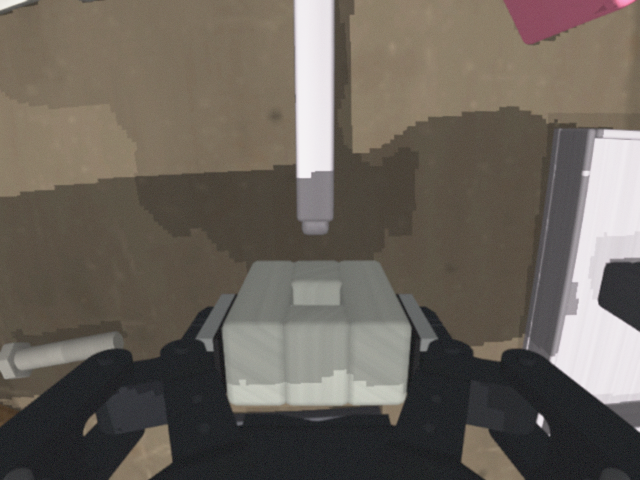

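Request:
move_arm:
  commands:
    - {"claw": -1,"travel": [-0.7,0,-1],"turn": 0}
    - {"claw": -1,"travel": [-2,-0.35,-0.5],"turn": 0}
    - {"claw": -1,"travel": [-2.5,-0.4,0],"turn": 0}
    - {"claw": -1,"travel": [-2.5,-0.4,0],"turn": 0}
    - {"claw": -1,"travel": [-2.4,-0.35,0],"turn": 0}

```text
time: 36.72
ee_pos: [0.491, -0.0409, 0.2348]
tcp_rot: [180.0, 0.0, 87.8]
wrist_force: [0.9, 0.7, -1.0]
opening: 0.0572
```

Request:
move_arm:
  commands:
    - {"claw": -1,"travel": [-1.5,-0.25,0],"turn": 0}
    - {"claw": -1,"travel": [0,0,0],"turn": -4.2}
    - {"claw": -1,"travel": [0,0,0],"turn": 0}
    - {"claw": -1,"travel": [0,0,0],"turn": 0}

```text
time: 37.05
ee_pos: [0.4882, -0.055, 0.2344]
tcp_rot: [180.0, -0.0, 91.8]
wrist_force: [0.4, -0.1, -0.8]
opening: 0.057
```

Request:
move_arm:
  commands:
    - {"claw": -1,"travel": [0,0,0.9],"turn": 0}
    - {"claw": -1,"travel": [0,0,0.9],"turn": 0}
    - {"claw": -1,"travel": [0,0,0.6],"turn": 0}
    - {"claw": -1,"travel": [0,0,0.1],"turn": 0}
    - {"claw": -1,"travel": [0,0,0],"turn": 0}

```text
time: 37.47
ee_pos: [0.4878, -0.0549, 0.2079]
tcp_rot: [-179.9, -0.0, 91.9]
wrist_force: [-0.5, 0.0, -1.4]
opening: 0.0576
```

Request:
move_arm:
  commands:
    - {"claw": -1,"travel": [0,0,0.1],"turn": 0}
    - {"claw": -1,"travel": [0,0,0],"turn": 0}
    - {"claw": -1,"travel": [0,0,0],"turn": 0}

```text
time: 37.72
ee_pos: [0.4882, -0.0551, 0.208]
tcp_rot: [180.0, 0.0, 91.9]
wrist_force: [0.7, -0.6, -0.8]
opening: 0.0571
```

```bash
python3 - <<'E'
from h import *
o=status.get_obs();print(o['ee_pos'],o['wrist_force'],o['tcp_rot'],o['opening'])
cv2.imwrite('pics/w35.png',viewer.camera('wrist'))
crop('scene',230,300,400,450,4.7,'pics/s35.png')
E
```

```text
[ 0.48816207 -0.05513885  0.20802613] [ 0.69964811 -0.56843578 -0.78494961] [1.79983006e+02 1.79574230e-03 9.19148952e+01] 0.05706113174826309
```

View pics/s35.png

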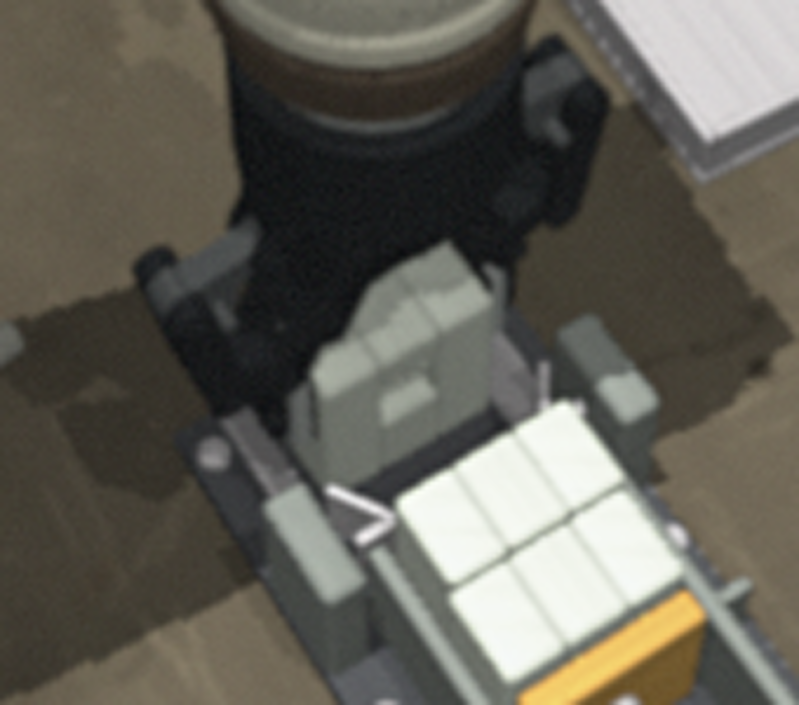

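Request:
move_arm:
  commands:
    - {"claw": -1,"travel": [0,0,0.12],"turn": 0}
    - {"claw": 0.8,"travel": [0,0,0],"turn": 0}
    - {"claw": 0.8,"travel": [0,0,0],"turn": 0}
    - {"claw": 0.8,"travel": [0,0,0],"turn": 0}
    - {"claw": 0.8,"travel": [0,0,-1.5],"turn": 0}

```text
time: 38.23
ee_pos: [0.4873, -0.0551, 0.2194]
tcp_rot: [-179.8, -0.0, 91.9]
wrist_force: [0.1, 0.2, -0.1]
opening: 0.0769
```

Request:
move_arm:
  commands:
    - {"claw": 0.8,"travel": [0,0,-2.5],"turn": 0}
    - {"claw": 0.8,"travel": [0,0,-2.5],"turn": 0}
    - {"claw": 0.8,"travel": [1.5,0,-0.5],"turn": 0}
    - {"claw": -0.72,"travel": [2,0,0],"turn": 0}
    - {"claw": -0.72,"travel": [1.5,0,0],"turn": 0}

```text
time: 38.65
ee_pos: [0.4866, -0.0045, 0.2776]
tcp_rot: [179.9, -0.0, 91.9]
wrist_force: [-0.8, 0.1, -0.4]
opening: 0.0545
```

Request:
move_arm:
  commands:
    - {"claw": -0.72,"travel": [-0.5,0,0.5],"turn": 0}
    - {"claw": -0.72,"travel": [0,0,1.5],"turn": 0}
    - {"claw": -0.72,"travel": [0,0,1.5],"turn": 0}
    - {"claw": -0.72,"travel": [0,0,1.5],"turn": 0}
    - {"claw": -0.72,"travel": [0,0,1.5],"turn": 0}

```text
time: 39.07
ee_pos: [0.4865, -0.0106, 0.2109]
tcp_rot: [180.0, 0.0, 91.9]
wrist_force: [0.9, 0.8, 0.3]
opening: 0.0119
```

Request:
move_arm:
  commands:
    - {"claw": -0.72,"travel": [0,0,0],"turn": 0}
    - {"claw": -0.72,"travel": [0,0,0],"turn": 0}

```text
time: 39.23
ee_pos: [0.4863, -0.0105, 0.2112]
tcp_rot: [-179.9, 0.0, 91.9]
wrist_force: [0.3, 0.4, -0.3]
opening: 0.012
```

```bash
python3 - <<'E'
from h import *
o=status.get_obs();print(o['ee_pos'],o['wrist_force'],o['tcp_rot'],o['opening'])
crop('scene',230,300,400,450,4.7,'pics/s36.png')
E
```

```text
[ 0.48629052 -0.01047953  0.21119341] [ 0.28332067  0.35569428 -0.3114807 ] [-1.79912484e+02  9.28444229e-04  9.19035509e+01] 0.011965096399370516
```

View pics/s36.png

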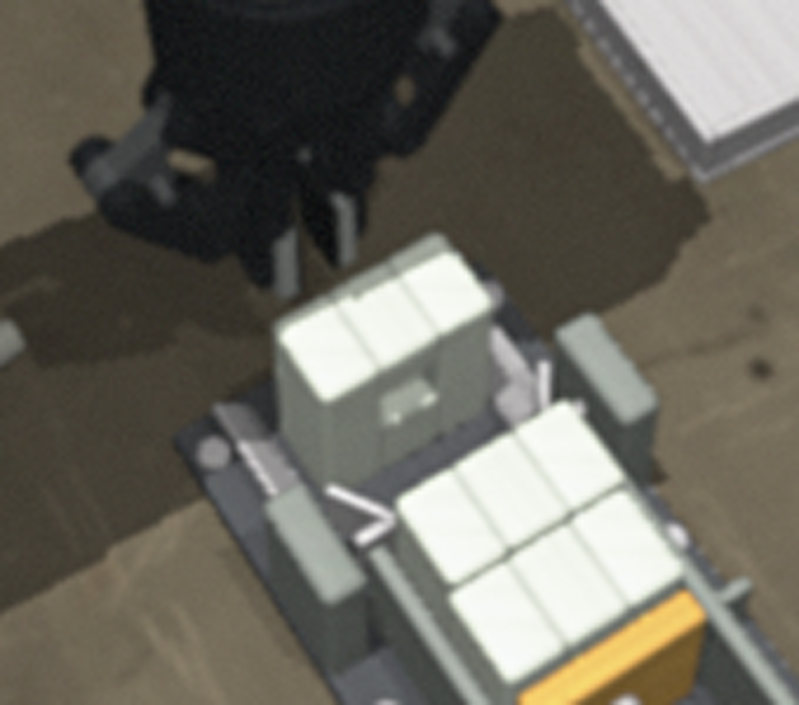

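Request:
move_arm:
  commands:
    - {"claw": -0.72,"travel": [-1.2,0,0],"turn": 0}
    - {"claw": -0.72,"travel": [-0.8,0,0],"turn": 0}
    - {"claw": -0.72,"travel": [-0.6,0,0],"turn": 0}
    - {"claw": -0.72,"travel": [-0.6,0,0],"turn": 0}
    - {"claw": -0.72,"travel": [-0.5,0,0],"turn": 0}

```text
time: 39.7
ee_pos: [0.4878, -0.0478, 0.212]
tcp_rot: [180.0, -0.1, 91.9]
wrist_force: [-0.8, 5.9, -1.6]
opening: 0.0119
```

Request:
move_arm:
  commands:
    - {"claw": -0.72,"travel": [-0.4,0,0],"turn": 0}
    - {"claw": -0.72,"travel": [-0.4,0,0],"turn": 0}
    - {"claw": -0.72,"travel": [-0.3,0,0],"turn": 0}
    - {"claw": -0.72,"travel": [-0.3,0,0],"turn": 0}

```text
time: 40.03
ee_pos: [0.4878, -0.0606, 0.2107]
tcp_rot: [-179.9, -0.3, 92.0]
wrist_force: [-0.7, 22.0, -7.7]
opening: 0.012
```

Request:
move_arm:
  commands:
    - {"claw": -0.72,"travel": [-0.2,0,0],"turn": 0}
    - {"claw": -0.72,"travel": [-0.2,0,0],"turn": 0}

```text
time: 40.2
ee_pos: [0.4881, -0.0647, 0.2107]
tcp_rot: [-179.9, -0.2, 92.0]
wrist_force: [0.2, 6.4, -0.5]
opening: 0.0114
```

Request:
move_arm:
  commands:
    - {"claw": -0.72,"travel": [-0.3,0,0],"turn": 0}
    - {"claw": -0.72,"travel": [-0.3,0,0],"turn": 0}
    - {"claw": -0.72,"travel": [-0.3,0,0],"turn": 0}
    - {"claw": -0.72,"travel": [-0.3,0,0],"turn": 0}
    - {"claw": -0.72,"travel": [-0.3,0,0],"turn": 0}

```text
time: 40.62
ee_pos: [0.4886, -0.0801, 0.2113]
tcp_rot: [-179.9, -0.1, 91.9]
wrist_force: [-1.5, 6.8, 0.2]
opening: 0.0119
```

Request:
move_arm:
  commands:
    - {"claw": -0.72,"travel": [-0.3,0,0],"turn": 0}
    - {"claw": -0.72,"travel": [-0.3,0,0],"turn": 0}
    - {"claw": -0.72,"travel": [-0.3,0,0],"turn": 0}
    - {"claw": -0.72,"travel": [-0.3,0,0],"turn": 0}
    - {"claw": -0.72,"travel": [-0.3,0,0],"turn": 0}

```text
time: 41.03
ee_pos: [0.4892, -0.095, 0.2113]
tcp_rot: [-180.0, -0.1, 91.9]
wrist_force: [-0.6, 6.8, -0.2]
opening: 0.0121
```

Request:
move_arm:
  commands:
    - {"claw": -0.72,"travel": [-0.3,0,0],"turn": 0}
    - {"claw": -0.72,"travel": [-0.2,0,0],"turn": 0}
    - {"claw": -0.72,"travel": [0,0,0],"turn": 0}

```text
time: 41.28
ee_pos: [0.4894, -0.1004, 0.2113]
tcp_rot: [-180.0, -0.0, 91.9]
wrist_force: [0.1, 3.4, -1.8]
opening: 0.0117
```

```bash
python3 - <<'E'
from h import *
i=viewer.camera('scene')
crop('scene',290,355,390,430,7,'pics/s37.png',i)
E
```

```text
(no output)
```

View pics/s37.png

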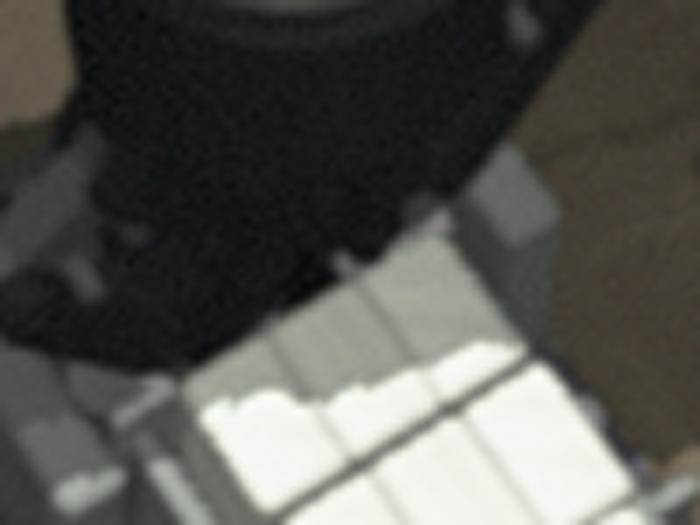

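Request:
move_arm:
  commands:
    - {"claw": -0.72,"travel": [-0.1,0,0],"turn": 0}
    - {"claw": -0.72,"travel": [0,0,0],"turn": 0}
    - {"claw": -0.72,"travel": [0.5,0,0],"turn": 0}
    - {"claw": -0.72,"travel": [1.5,0,0],"turn": 0}
    - {"claw": -0.72,"travel": [2,0,0],"turn": 0}

```text
time: 41.75
ee_pos: [0.4884, -0.0615, 0.2119]
tcp_rot: [180.0, 0.1, 91.8]
wrist_force: [0.4, 0.7, -0.5]
opening: 0.0122
```

Request:
move_arm:
  commands:
    - {"claw": -0.72,"travel": [2,0,-1],"turn": 0}
    - {"claw": -0.72,"travel": [2,0,-2],"turn": 0}
    - {"claw": -0.72,"travel": [0,0,-2.5],"turn": 4}
    - {"claw": 0,"travel": [0,0,-2.0],"turn": 0}

```text
time: 42.08
ee_pos: [0.487, -0.0202, 0.2883]
tcp_rot: [179.9, 0.1, 87.8]
wrist_force: [1.1, 0.1, 1.1]
opening: 0.0228
```

```bash
python3 - <<'E'
from h import *
o=status.get_obs();print(o['ee_pos'],o['tcp_rot'])
i=viewer.camera('scene')
crop('scene',270,330,410,440,5.5,'pics/s38.png',i)
E
```

```text
[ 0.48695588 -0.02015293  0.28833968] [1.79921890e+02 6.61260202e-02 8.77813588e+01]
```

View pics/s38.png

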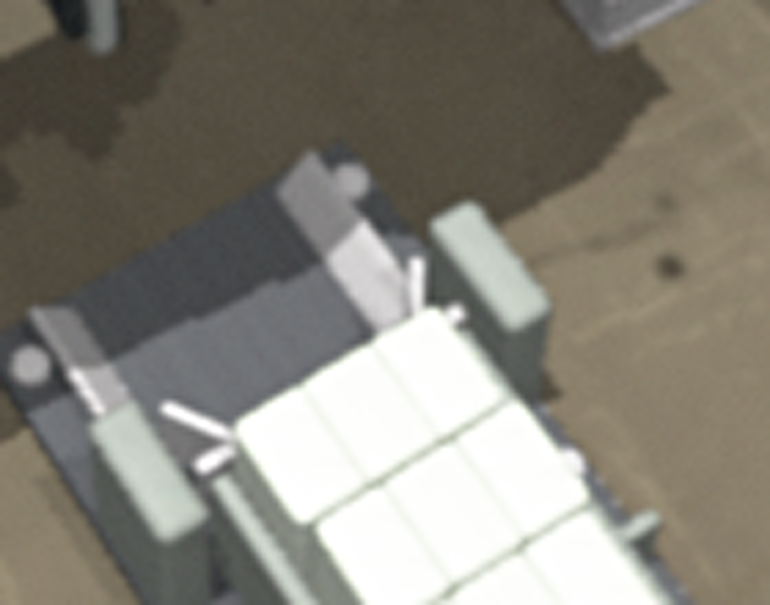

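Request:
move_arm:
  commands:
    - {"claw": 0.7,"travel": [3.0,0.3,0],"turn": 0}
    - {"claw": 0.7,"travel": [3.5,0.3,0],"turn": 0}
    - {"claw": 0.7,"travel": [3.5,0.3,0],"turn": 0}
    - {"claw": 0.7,"travel": [3.5,0.3,0],"turn": 0}
    - {"claw": 0.7,"travel": [3.5,0.3,0],"turn": 0}

```text
time: 42.55
ee_pos: [0.5082, 0.1497, 0.287]
tcp_rot: [179.9, 0.0, 87.9]
wrist_force: [0.2, -0.0, 0.4]
opening: 0.0728
```

Request:
move_arm:
  commands:
    - {"claw": 0.7,"travel": [3.5,0.2,0],"turn": 0}
    - {"claw": 0.7,"travel": [3.5,0.2,0],"turn": 0}
    - {"claw": 0.7,"travel": [3.0,0,0],"turn": 0}
    - {"claw": 0.7,"travel": [1.7,0,0],"turn": 0}
    - {"claw": 0.7,"travel": [0,0,0],"turn": 0}

```text
time: 42.97
ee_pos: [0.5163, 0.268, 0.2863]
tcp_rot: [179.9, 0.0, 88.1]
wrist_force: [0.1, 0.4, -0.6]
opening: 0.0726
```

Request:
move_arm:
  commands:
    - {"claw": 0.7,"travel": [0,0,0],"turn": 0}

```text
time: 43.05
ee_pos: [0.5163, 0.2657, 0.2864]
tcp_rot: [180.0, 0.1, 88.0]
wrist_force: [0.7, -0.7, 0.3]
opening: 0.0721
```

```bash
python3 - <<'E'
from h import *
o=status.get_obs();print(o['ee_pos'],o['wrist_force'],o['tcp_rot'])
p=viewer.camera_params('wrist');np.save('w39.npy',p,allow_pickle=True)
cv2.imwrite('pics/w39.png',viewer.camera('wrist'))
E
```

```text
[0.51628763 0.26567866 0.28636053] [ 0.67925172 -0.71672733  0.32764247] [1.79978897e+02 5.00237387e-02 8.80130316e+01]
```

View pics/w39.png

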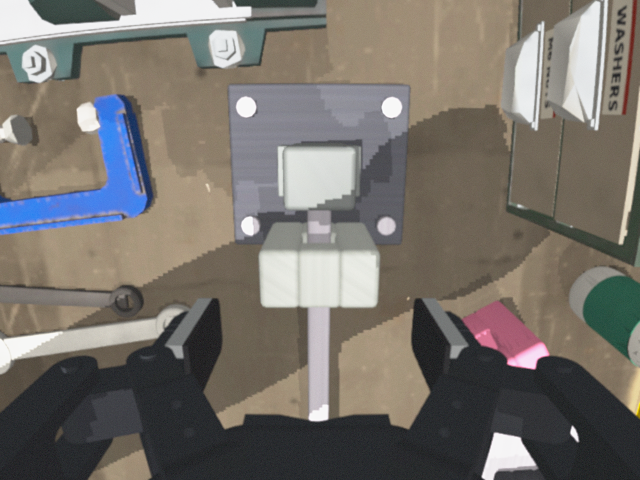

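Request:
move_arm:
  commands:
    - {"claw": 0.7,"travel": [0.05,0.08,1.5],"turn": 0.25}
    - {"claw": 0.7,"travel": [0,0,1.5],"turn": 0}
    - {"claw": 0.7,"travel": [0,0,1.5],"turn": 0}
    - {"claw": 0.7,"travel": [0,0,1.5],"turn": 0}
    - {"claw": 0.7,"travel": [0,0,1.1],"turn": 0}

```text
time: 43.52
ee_pos: [0.5172, 0.264, 0.2145]
tcp_rot: [-180.0, 0.0, 87.6]
wrist_force: [-0.9, 0.0, -0.5]
opening: 0.0726
```

Request:
move_arm:
  commands:
    - {"claw": 0.7,"travel": [0,0,0],"turn": 0}
    - {"claw": 0.7,"travel": [0,0,0],"turn": 0}
    - {"claw": 0.7,"travel": [0,0,0],"turn": 0}

```text
time: 43.77
ee_pos: [0.5175, 0.2651, 0.2166]
tcp_rot: [179.9, -0.0, 87.6]
wrist_force: [0.5, -0.2, 0.1]
opening: 0.0725
```

Request:
move_arm:
  commands:
    - {"claw": 0.7,"travel": [0.08,0,0.1],"turn": 0}
    - {"claw": -1,"travel": [0,0,0],"turn": 0}
    - {"claw": -1,"travel": [0,0,0],"turn": 0}
    - {"claw": -1,"travel": [0,0,0],"turn": 0}
    - {"claw": -1,"travel": [0,0,0],"turn": 0}
  squeeze: 60

```text
time: 44.18
ee_pos: [0.5174, 0.2664, 0.2156]
tcp_rot: [179.9, -0.0, 87.7]
wrist_force: [0.0, -0.1, 6.0]
opening: 0.057
```

Request:
move_arm:
  commands:
    - {"claw": -1,"travel": [0,0,-0.3],"turn": 0}
    - {"claw": -1,"travel": [0,0,-0.1],"turn": 0}
    - {"claw": -1,"travel": [0,0,0],"turn": 0}

```text
time: 44.43
ee_pos: [0.5172, 0.2662, 0.2187]
tcp_rot: [-180.0, 0.0, 87.7]
wrist_force: [0.8, -0.4, -0.8]
opening: 0.0573
```

Request:
move_arm:
  commands:
    - {"claw": -1,"travel": [-0.7,0,0],"turn": 0}
    - {"claw": -1,"travel": [-1.3,0.02,0],"turn": 0}
    - {"claw": -1,"travel": [-1.3,0,0],"turn": 0}
    - {"claw": -1,"travel": [-1.3,0.02,0],"turn": 0}
    - {"claw": -1,"travel": [-1.3,0,0],"turn": 0}

```text
time: 44.85
ee_pos: [0.5151, 0.2055, 0.2185]
tcp_rot: [-180.0, 0.0, 87.6]
wrist_force: [0.3, -0.9, -1.4]
opening: 0.0576
```

Request:
move_arm:
  commands:
    - {"claw": -1,"travel": [-1.3,0.02,0],"turn": 0}
    - {"claw": -1,"travel": [-1.3,0,0],"turn": 0}
    - {"claw": -1,"travel": [-1.3,0.02,0],"turn": 0}
    - {"claw": -1,"travel": [-1.3,0,0],"turn": 0}
    - {"claw": -1,"travel": [-1.3,0.02,0],"turn": 0}

```text
time: 45.27
ee_pos: [0.5131, 0.1409, 0.2187]
tcp_rot: [180.0, -0.0, 87.7]
wrist_force: [0.7, 0.3, -0.9]
opening: 0.0576
```

Request:
move_arm:
  commands:
    - {"claw": -1,"travel": [-1.3,0,0],"turn": 0}
    - {"claw": -1,"travel": [-1.3,0.02,0],"turn": 0}
    - {"claw": -1,"travel": [-1.3,0,0],"turn": 0}
    - {"claw": -1,"travel": [-1.3,0,0],"turn": 0}
    - {"claw": -1,"travel": [-1.3,0,0],"turn": 0}

```text
time: 45.68
ee_pos: [0.5106, 0.076, 0.2186]
tcp_rot: [-180.0, 0.0, 87.7]
wrist_force: [0.5, -0.5, -0.6]
opening: 0.0572
```

Request:
move_arm:
  commands:
    - {"claw": -1,"travel": [-1.3,0,0],"turn": 0}
    - {"claw": -1,"travel": [-0.6,0,0],"turn": 0}
    - {"claw": -1,"travel": [0,0,0],"turn": 0}

```text
time: 45.93
ee_pos: [0.5099, 0.057, 0.2187]
tcp_rot: [-180.0, 0.0, 87.6]
wrist_force: [0.1, 0.3, -0.6]
opening: 0.0576
```

```bash
python3 - <<'E'
from h import *
o=status.get_obs();print(o['ee_pos'],o['wrist_force'],o['tcp_rot'],o['opening'])
cv2.imwrite('pics/w40.png',viewer.camera('wrist'))
E
```

```text
[0.50992739 0.05699503 0.2186531 ] [ 0.14115149  0.33609069 -0.57937971] [-1.79999661e+02  8.65189299e-03  8.75755575e+01] 0.057565387862565
```

View pics/w40.png

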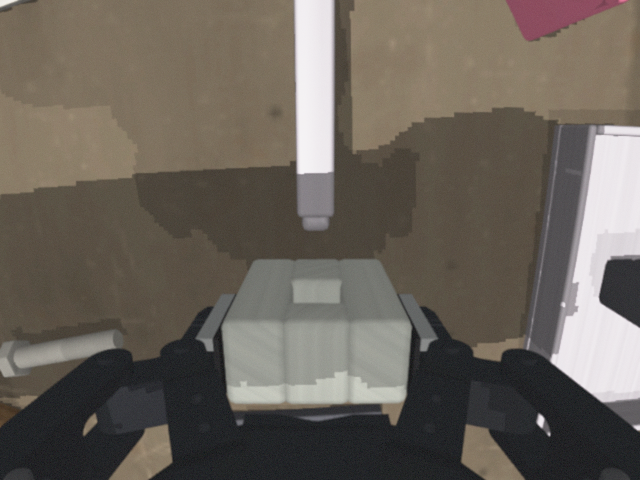

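Request:
move_arm:
  commands:
    - {"claw": -1,"travel": [-0.6,0,-1],"turn": 0}
    - {"claw": -1,"travel": [-2,-0.35,-0.5],"turn": 0}
    - {"claw": -1,"travel": [-2.5,-0.4,0],"turn": 0}
    - {"claw": -1,"travel": [-2.5,-0.35,0],"turn": 0}
    - {"claw": -1,"travel": [-2.3,-0.35,0],"turn": 0}

```text
time: 46.4
ee_pos: [0.4913, -0.0407, 0.2346]
tcp_rot: [179.9, 0.0, 87.7]
wrist_force: [0.2, 0.3, -0.9]
opening: 0.0574
```

Request:
move_arm:
  commands:
    - {"claw": -1,"travel": [-1.5,-0.25,0],"turn": 0}
    - {"claw": -1,"travel": [0,0,0],"turn": -4.2}
    - {"claw": -1,"travel": [0,0,0],"turn": 0}
    - {"claw": -1,"travel": [0,0,0],"turn": 0}

```text
time: 46.73
ee_pos: [0.4885, -0.0547, 0.2342]
tcp_rot: [180.0, -0.0, 91.8]
wrist_force: [0.6, 0.2, -1.9]
opening: 0.0573
```

Request:
move_arm:
  commands:
    - {"claw": -1,"travel": [0,0,0.9],"turn": 0}
    - {"claw": -1,"travel": [0,0,0.9],"turn": 0}
    - {"claw": -1,"travel": [0,0,0.6],"turn": 0}
    - {"claw": -1,"travel": [0,0,0.1],"turn": 0}
    - {"claw": -1,"travel": [0,0,0],"turn": 0}

```text
time: 47.15
ee_pos: [0.4881, -0.0546, 0.2077]
tcp_rot: [-179.9, -0.0, 91.9]
wrist_force: [0.1, -0.8, -0.9]
opening: 0.0574
```

Request:
move_arm:
  commands:
    - {"claw": -1,"travel": [0,0,0.15],"turn": 0}
    - {"claw": -1,"travel": [0,0,0],"turn": 0}
    - {"claw": -1,"travel": [0,0,0],"turn": 0}

```text
time: 47.4
ee_pos: [0.4884, -0.0549, 0.2073]
tcp_rot: [180.0, 0.0, 91.9]
wrist_force: [0.4, 0.1, -0.1]
opening: 0.0575
```

```bash
python3 - <<'E'
from h import *
o=status.get_obs();print(o['ee_pos'],o['wrist_force'],o['tcp_rot'],o['opening'])
crop('scene',230,300,400,450,4.7,'pics/s41.png')
E
```

```text
[ 0.48837695 -0.0548535   0.20727144] [ 0.35275142  0.08831878 -0.14354254] [1.79988213e+02 3.04709273e-03 9.18613615e+01] 0.057513853124100386
```

View pics/s41.png

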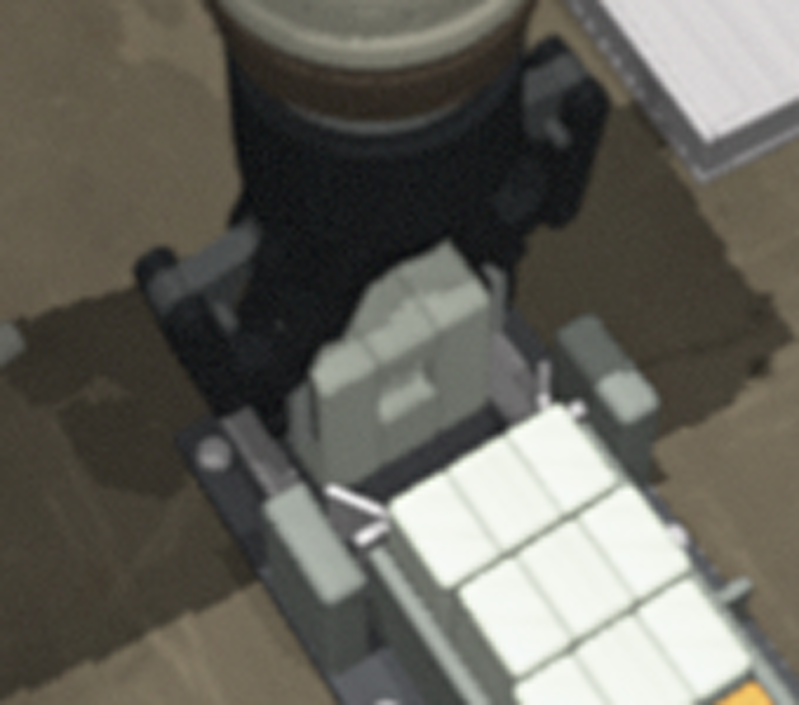

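Request:
move_arm:
  commands:
    - {"claw": -1,"travel": [0,0,0.05],"turn": 0}
    - {"claw": 0.8,"travel": [0,0,0],"turn": 0}
    - {"claw": 0.8,"travel": [0,0,0],"turn": 0}
    - {"claw": 0.8,"travel": [0,0,0],"turn": 0}
    - {"claw": 0.8,"travel": [0,0,-1.5],"turn": 0}

```text
time: 47.87
ee_pos: [0.4875, -0.0548, 0.2195]
tcp_rot: [-179.8, -0.0, 91.9]
wrist_force: [0.0, -0.5, 0.1]
opening: 0.077
```

Request:
move_arm:
  commands:
    - {"claw": 0.8,"travel": [0,0,-2.5],"turn": 0}
    - {"claw": 0.8,"travel": [0,0,-2.5],"turn": 0}
    - {"claw": 0.8,"travel": [1.5,0,-0.5],"turn": 0}
    - {"claw": -0.72,"travel": [2,0,0],"turn": 0}
    - {"claw": -0.72,"travel": [1.5,0,0],"turn": 0}

```text
time: 48.28
ee_pos: [0.4868, -0.0042, 0.2776]
tcp_rot: [179.9, -0.0, 91.8]
wrist_force: [0.4, 0.6, 0.7]
opening: 0.0544
```

Request:
move_arm:
  commands:
    - {"claw": -0.72,"travel": [-0.5,0,0.5],"turn": 0}
    - {"claw": -0.72,"travel": [0,0,1.5],"turn": 0}
    - {"claw": -0.72,"travel": [0,0,1.5],"turn": 0}
    - {"claw": -0.72,"travel": [0,0,1.5],"turn": 0}
    - {"claw": -0.72,"travel": [0,0,1.5],"turn": 0}

```text
time: 48.7
ee_pos: [0.4868, -0.0103, 0.2108]
tcp_rot: [180.0, 0.0, 91.9]
wrist_force: [0.2, -0.6, 0.0]
opening: 0.0121
```

Request:
move_arm:
  commands:
    - {"claw": -0.72,"travel": [0,0,0],"turn": 0}
    - {"claw": -0.72,"travel": [0,0,0],"turn": 0}

```text
time: 48.87
ee_pos: [0.4866, -0.0102, 0.2112]
tcp_rot: [-179.9, 0.0, 91.9]
wrist_force: [-0.4, -0.6, -0.2]
opening: 0.0117
```

```bash
python3 - <<'E'
from h import *
o=status.get_obs();print(o['ee_pos'],o['wrist_force'],o['tcp_rot'],o['opening'])
crop('scene',230,300,400,450,4.7,'pics/s42.png')
E
```

```text
[ 0.4865582  -0.01021822  0.21116056] [-0.36505656 -0.59305107 -0.16556343] [-1.79909932e+02  8.30480927e-04  9.18510227e+01] 0.011726925398918496
```

View pics/s42.png

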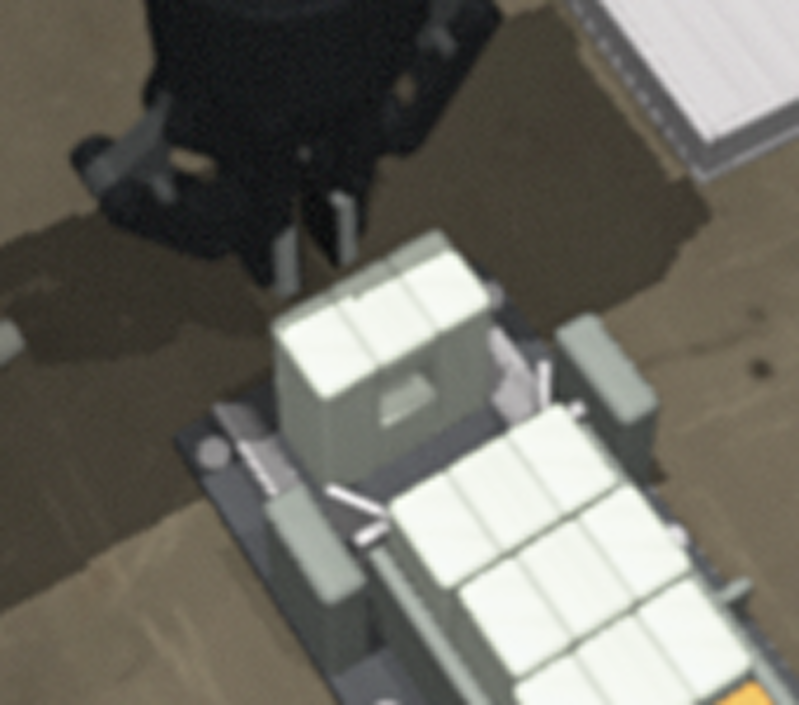

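Request:
move_arm:
  commands:
    - {"claw": -0.72,"travel": [-1.2,0,0],"turn": 0}
    - {"claw": -0.72,"travel": [-0.8,0,0],"turn": 0}
    - {"claw": -0.72,"travel": [-0.6,0,0],"turn": 0}
    - {"claw": -0.72,"travel": [-0.6,0,0],"turn": 0}
    - {"claw": -0.72,"travel": [-0.5,0,0],"turn": 0}

```text
time: 49.33
ee_pos: [0.488, -0.0475, 0.212]
tcp_rot: [180.0, -0.1, 91.8]
wrist_force: [-0.9, 7.6, -2.5]
opening: 0.0118
```

Request:
move_arm:
  commands:
    - {"claw": -0.72,"travel": [-0.4,0,0],"turn": 0}
    - {"claw": -0.72,"travel": [-0.4,0,0],"turn": 0}
    - {"claw": -0.72,"travel": [-0.3,0,0],"turn": 0}
    - {"claw": -0.72,"travel": [-0.3,0,0],"turn": 0}

```text
time: 49.67
ee_pos: [0.4883, -0.0605, 0.2109]
tcp_rot: [-180.0, -0.2, 91.9]
wrist_force: [1.8, 20.3, -6.4]
opening: 0.0121
```

Request:
move_arm:
  commands:
    - {"claw": -0.72,"travel": [-0.2,0,0],"turn": 0}
    - {"claw": -0.72,"travel": [-0.2,0,0],"turn": 0}

```text
time: 49.83
ee_pos: [0.4882, -0.0629, 0.2101]
tcp_rot: [-179.9, -0.6, 92.0]
wrist_force: [-0.4, 1.6, -0.5]
opening: 0.0119
```

Request:
move_arm:
  commands:
    - {"claw": -0.72,"travel": [-0.3,0,0],"turn": 0}
    - {"claw": -0.72,"travel": [-0.3,0,0],"turn": 0}
    - {"claw": -0.72,"travel": [-0.3,0,0],"turn": 0}
    - {"claw": -0.72,"travel": [-0.3,0,0],"turn": 0}
    - {"claw": -0.72,"travel": [-0.3,0,0],"turn": 0}

```text
time: 50.25
ee_pos: [0.4889, -0.0797, 0.2111]
tcp_rot: [-179.9, -0.1, 91.9]
wrist_force: [-0.9, 7.2, -1.6]
opening: 0.0118
```

Request:
move_arm:
  commands:
    - {"claw": -0.72,"travel": [-0.3,0,0],"turn": 0}
    - {"claw": -0.72,"travel": [-0.3,0,0],"turn": 0}
    - {"claw": -0.72,"travel": [-0.3,0,0],"turn": 0}
    - {"claw": -0.72,"travel": [-0.3,0,0],"turn": 0}
    - {"claw": -0.72,"travel": [-0.3,0,0],"turn": 0}

```text
time: 50.67
ee_pos: [0.4893, -0.0947, 0.2111]
tcp_rot: [-179.9, -0.1, 91.9]
wrist_force: [0.3, 7.1, -1.7]
opening: 0.012
```

Request:
move_arm:
  commands:
    - {"claw": -0.72,"travel": [-0.3,0,0],"turn": 0}
    - {"claw": -0.72,"travel": [-0.3,0,0],"turn": 0}
    - {"claw": -0.72,"travel": [-0.1,0,0],"turn": 0}
    - {"claw": -0.72,"travel": [0,0,0],"turn": 0}

```text
time: 51.0
ee_pos: [0.4896, -0.1019, 0.2111]
tcp_rot: [-179.9, -0.1, 91.9]
wrist_force: [-0.3, 5.0, -2.9]
opening: 0.0118
```

```bash
python3 - <<'E'
from h import *
i=viewer.camera('scene')
crop('scene',290,355,390,430,7,'pics/s43.png',i)
E
```

```text
(no output)
```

View pics/s43.png

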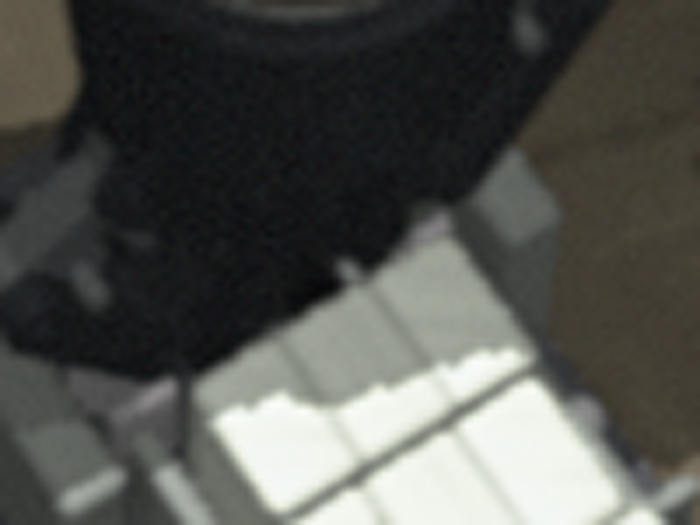

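Withdraw straight back, rise, and look from above.

Request:
move_arm:
  commands:
    - {"claw": -0.72,"travel": [0.5,0,0],"turn": 0}
    - {"claw": -0.72,"travel": [1.5,0,0],"turn": 0}
    - {"claw": -0.72,"travel": [2,0,0],"turn": 0}
    - {"claw": -0.72,"travel": [2,0,-1],"turn": 0}
    - {"claw": -0.72,"travel": [2,0,-2],"turn": 0}

```text
time: 51.47
ee_pos: [0.4864, -0.0212, 0.24]
tcp_rot: [-179.8, 0.0, 91.8]
wrist_force: [0.0, 0.1, -0.6]
opening: 0.0118
```

Request:
move_arm:
  commands:
    - {"claw": -0.72,"travel": [0,0,-3],"turn": 0}
    - {"claw": -0.72,"travel": [0,-3,-3],"turn": 0}
    - {"claw": -0.72,"travel": [0,-4,-3],"turn": 0}
    - {"claw": -0.72,"travel": [0,-4,0],"turn": 0}
    - {"claw": -0.72,"travel": [2,-2,0],"turn": 0}

```text
time: 51.88
ee_pos: [0.3615, -0.0072, 0.3278]
tcp_rot: [179.9, 0.1, 91.7]
wrist_force: [0.5, 1.3, 0.3]
opening: 0.0118
```

```bash
python3 - <<'E'
from h import *
o=status.get_obs();print(o['ee_pos'],o['wrist_force'])
i=viewer.camera('scene');cv2.imwrite('pics/sfull44.png',i)
crop('scene',270,330,430,460,4.8,'pics/s44.png',i)
i=viewer.camera('top');cv2.imwrite('pics/t44.png',i)
crop('top',375,235,535,325,5,'pics/t44c.png',i)
E
```

```text
[ 0.36149593 -0.00721222  0.32781655] [0.45089835 1.33212825 0.28064236]
```

View pics/s44.png

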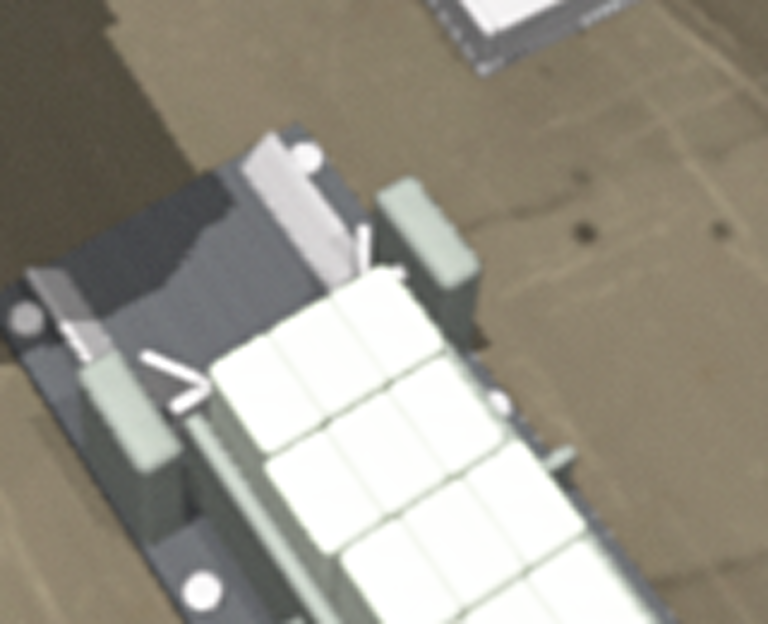

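View pics/t44.png

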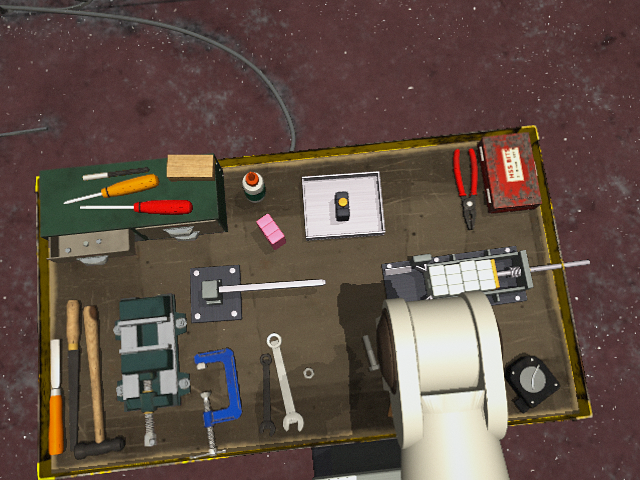

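View pics/t44c.png

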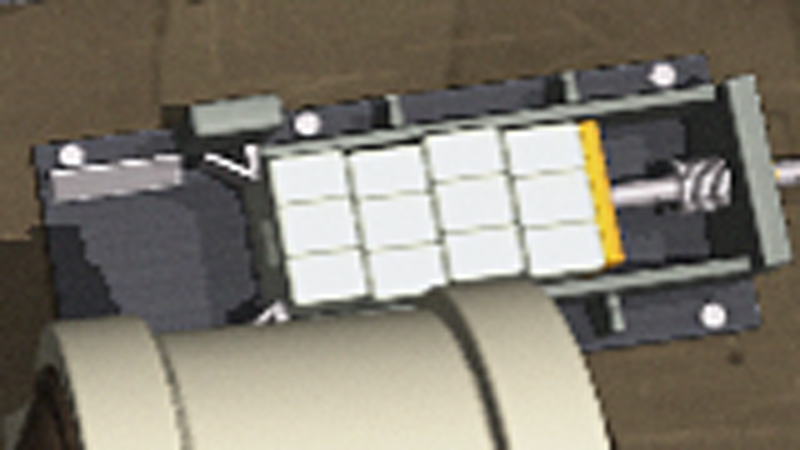

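```bash
python3 - <<'E'
from fit import *
S=lambda a:T(a,270,330,4.8)
def q(n,px,z):
    X=atz(n,px,z); e=X[1]-X[0]+X[2]-X[3]; d=X.mean(0)-[.489,-.1045,0]; a=np.radians(1.85)
    m=np.array([d[0]*np.cos(a)+d[1]*np.sin(a),-d[0]*np.sin(a)+d[1]*np.cos(a)])*1000
    print(n,np.round(m,1),round(np.degrees(np.arctan2(e[1],e[0])),2))
q('scene',S([(210,370),(385,267),(443,350),(265,455)]),.072)
q('scene',S([(265,463),(440,358),(505,440),(332,553)]),.072)
E
```

```text
scene [ -1.1 -17.6] 0.93
scene [ -2.7 -47.3] 1.6
```

Request:
move_arm:
  commands:
    - {"claw": -0.72,"travel": [0,0,0],"turn": 0}
    - {"claw": -0.72,"travel": [0,0,0],"turn": 0}
    - {"claw": -0.72,"travel": [0,0,0],"turn": 0}

```text
time: 52.23
ee_pos: [0.3645, -0.0061, 0.3259]
tcp_rot: [-180.0, 0.0, 91.9]
wrist_force: [-0.5, -0.4, 0.4]
opening: 0.0115
```

```bash
python3 - <<'E'
from workcell import status, bot
print(status.get_obs()['time'], bot.job_done())
E
```

```text
the job is handed in; nothing more can be done
52.2333 None
```

The stop collar is in the parts tray, and all four spacer blocks are in the feed magazine. I slid each block off the bar in turn, stood it in the loading bay and pushed it past the lips with part-closed fingers. I handed the job in at 52.2 s; it reports no verdict.

**Last checks:**
- **Blocks:** The final top and scene pictures show four upright blocks between the lips and the follower, with the lips closed behind the last one. From the scene picture, block centres are about 1 to 3 mm off the middle line. The last block's centre is about 16 to 18 mm behind the lips, and the blocks are square within about 1°. I measured only the last two blocks; the other two I judged by eye from the pictures.
- **Collar:** It stands released near the middle of the tray. The tray was knocked slightly aside at some point, and the collar moved with it.
- **Glue bottle:** It stands where it was, and the robot was clear of everything when I handed in.

**What disagreed:**
- **Push force:** The first two blocks snapped past the lips only at about 50 N at the wrist, against the stated 8 to 20 N. The third and fourth went in with readings up to about 20 N. The force was applied through the fingers, not the gripper's body, and stayed well under the 120 N wrist limit. I cannot tell whether it counts against the 40 N limit on the arm and gripper body.
- **Camera agreement:** The scene and top cameras differed by about 2 mm along the magazine.

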